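# Straighten a row of packs in the bar sealer and seal it

## Task

Lay every loose flat wafer pack on the white bed of the bar sealer, lengthwise away from you and side by side, then hold the wooden straightedge and push the packs with it into one straight row, so that their near ends stand in line on the brass line. With the row straight, pull the sealer's lever fully down by its ball knob and ease it slowly back up to its rest; do not let it fly. The straightedge belongs back in its rest when you are done, the row stays straight in the sealer, and everything else on the table is left alone.

Things in the scene. Friction and masses are not known exactly. Their poses are not given: they have to be found in the camera images.
- sealer: bar sealer, fixed. Origin: underside, midway along the brass line; x points away from the robot across the line, y along it. White bed: x -115 to 125 mm, top at z = 12; rails 10 mm high over it close its sides from y = +-162, a block 30 mm high its back from x = 100; cheeks 72 mm high at x 94 to 146 outside y = +-170. A pack in place has its near end at x = 0, so its origin at x = 48, at any y
- press (a joint): lever with the sealing bar: 0 = up at rest on its spring, 1.3 rad = fully down, the bar resting on the far part of the packs. It hinges about the sealer's y direction at x = 130, z = 50 mm in its frame. The spring pulls back with 2 to 12 N at the knob, more further down; let go when down it flies up, within 0.1 rad of the top it may be let go
- knob (a point): centre of the lever's ball knob, 34 mm across, at the sealer's y = 0, 149 mm from the hinge. Up: x = 141, z = 198 mm in the sealer's frame; fully down: x = -10, z = 100; on the arc between, first towards the robot, then down. Stem from below; both sides (along y) free to grip; the ball turns freely on its pin, so the grip need not tilt with the lever
- line (a point): middle of the brass line, a flush strip 6 mm wide along the whole bed, at the sealer's x = 0, y = 0, z = 12 mm. Raised, the sealing bar stands over the bed's x = 95 to 130 mm, from 95 mm up
- straightedge: wooden straightedge 300 x 26 x 20 mm (its x, y, z), 0.2 kg, with a grip standing on its middle: 90 mm long, 14 mm thick, from 20 to 60 mm above the underside. Origin at the middle of the underside; straight pushing faces at y = +13 and -13 mm. Held by the grip, the fingertips pass above the 22 mm high packs
- rule_rest: rest of the straightedge, a fixed dark wooden channel 240 mm long (x), 58 mm wide; its floor is 4 mm thick and 42 mm wide between two lips that rise to z = 14 mm; open at both ends, so the straightedge stands out 30 mm at each. Origin at the centre of the underside. The straightedge may lie either way round
- pack_1: flat pack of wafers, a box 46 x 96 x 22 mm (its own x, y, z), 0.06 kg, one of up to five alike; origin at the centre of its underside, y along the 96 mm length; either end may point ahead. None if absent.
- pack_2: flat pack of wafers, a box 46 x 96 x 22 mm (its own x, y, z), 0.06 kg, one of up to five alike; origin at the centre of its underside, y along the 96 mm length; either end may point ahead. None if absent.
- pack_3: flat pack of wafers, a box 46 x 96 x 22 mm (its own x, y, z), 0.06 kg, one of up to five alike; origin at the centre of its underside, y along the 96 mm length; either end may point ahead. None if absent.
- pack_4: flat pack of wafers, a box 46 x 96 x 22 mm (its own x, y, z), 0.06 kg, one of up to five alike; origin at the centre of its underside, y along the 96 mm length; either end may point ahead. None if absent.
- pack_5: flat pack of wafers, a box 46 x 96 x 22 mm (its own x, y, z), 0.06 kg, one of up to five alike; origin at the centre of its underside, y along the 96 mm length; either end may point ahead. None if absent.
- tin: bystander: round tin, 64 mm across, 64 mm high, origin at the centre of its underside; leave alone
- spool: bystander: ribbon spool, 53 mm across, 22 mm high, origin under its centre; leave alone
- bowl: bystander: footed porcelain bowl, 112 mm across, 74 mm high, origin under its centre; leave alone
- card: bystander: price card in a foot, 68 mm wide, 49 mm high, origin under its centre; leave alone
Not all that is in view belongs to the job. Leave any black look-alike of the pack_1 alone.

How it is judged:
By the outcome, as a careful person would: the job done as asked, in the order asked, and still so for the second after the job is handed in, with the robot touching nothing.
Of pack_1, pack_2, pack_3, pack_4, pack_5 only 3 to 4 are there at a start; the rules pass over those that are not, and their reading is None.
At some moment in a run one of pack_1, pack_2, pack_4 may be knocked a few centimetres aside while the robot is not near it.
It also fails if it takes over 210 s, if anything falls off the work surface, if the arm or the gripper's body presses on something with over 40 N, if the wrist force passes 120 N, or if a joint passes its speed limit or range.

## Robot

A 7-joint arm with a two-finger parallel gripper is mounted at the origin on a cart in front of the work surface, level with it; the furniture and walls round the work are solid. World frame = base frame: x ahead of the robot, y to its left, z up, the work surface at z = 0. Lengths are in m, angles in degrees, forces in N, time in s.
With the tool pointing down it reaches from about 0.425 to 0.875 m from the base axis. Payload 4.7 kg.
Tool frame: the origin (TCP) lies at the very end of the fingers, on their centre line; the grasp point (between the pads) lies env.grip_point_offset behind it (env.grip_point_offset is the distance from the TCP to the grasp point, in m); z points along the fingers, x is the direction in which the jaws open and shut, and the axes are right-handed (so a half turn about z gives the same grasp; the last joint's range is limited). The gripper opens to 87 mm and grips with 3 to 60 N. Pads are 19 mm wide; open, the fingers measure 117 mm over their backs; the gripper's body (75 mm by 190 mm) begins 51 mm behind the grasp point.
Start: joints at [-64.567, 18.392, -4.016, 83.108, 1.295, 78.541, -3.26], TCP at [0.271, 0.591, 0.223] pointing down, gripper open.
Joint ranges: [-163.93, 163.93], [-17.29, 119.83], [-79.2, 71.16], [3.27, 140.29], [-89.18, 269.18], [5.43, 117.66], [-154.24, 154.24]. Speed limits (degrees/s): [147.25, 147.25, 180, 180, 180, 180, 180].

## Interface

Orientations are given as a 3x3 rotation matrix whose columns are the frame's x, y, z axes.
In Python, from cell import env, optics gives the robot as it stands. The module is installed in compiled form; this text tells all that it offers.
- The arm moves only by the tool carry_out, never from a script. Its argument "series" is a list that holds one entry, the list of rows, each a list of 4 numbers: the shift along the tool's x, y, z in mm, then the turn about the tool's z in degrees. In form: [[[dx, dy, dz, roll], ...]]. A call has 1 to 20 rows; each row shifts and turns the pose as measured when the row begins, along the tool's axes as they then stand; what a row does not reach is not made up. A row lasts 1/12 s, in which the tool goes at most 41.7 mm and 7.16 degrees, less where a joint would pass 70% of its speed; a pose out of reach is approached as far as the arm can. A call is refused whole if a number of a shift passes 41.7 or a number of a turn 7.16, either way. A call with a gripper value outside its range is refused whole. "hand" is the gripper's target within -1 to 1 (shut at 1, half-way at 0, fully open at -1), set as the call begins (left out, the last holds). The fingers move at their own pace and stop on an object; "squeeze" is the grip in N (left out, the last holds). Time passes only in rows, so rows that do not move let the fingers close. It gives the time, the measured TCP pose, the force and the opening at its end, in the units of the state.
- env.sense(): the state, without advancing time (a new reading comes with each control period).
- optics.get_image(name): name is "side" or "top" or "wrist"; returns (picture, depth): 400x640x3 uint8, red, green, blue; 400x640 float32, m along the optical axis (not along the pixel's ray), 0 where there is no reading.
- optics.camera_params(name): a dict with "fx", "fy", "cx", "cy" (pixels), "k1" (the pictures are not rectified: a ray, as slopes to the right and down, at radius r is drawn at 1 + k1 r^2 times it, then the intrinsics apply), "view" (4x4, takes a point from world to camera coordinates). Camera axes: x right, y down, z forward; pixel columns grow to the right and rows downward; lengths in m; the calibration is good to about 2 mm. A picture is of the moment at which its call begins: read the wrist's pose just before it. camera_params takes no time and is no camera call; for the wrist camera it gives the pose at the moment of the call.
- env.sign_off(): hands the job in, once; it reports no verdict.
Trained networks look in the newest picture that a camera, given by its name, has taken for a name from the list of things; names that differ only in an ending like _2 or _b are one class to them, and where a whole thing is asked for, a point or a joint stands for the part that bears it (a point fixed in the world has none). Each returns a list of dicts, best first, with "p" (0 to 1); they miss things now and then, are a little off and sometimes report something else, mostly with a low value. They report only what shows in the picture. A call takes as long as a camera call. They do not tell look-alikes from the thing itself.
- optics.boxes_of(camera, label): "position" ([row, column] in pixels, amid what is visible of it).
- optics.regions_of(camera, label): "region" (400x640 bool, what is visible of it) and "position" ([row, column] in pixels, amid what is visible of it).
The state is a dict: "time_s": time; "joints": joint angles; "joint_vel": joint speeds; "tau": joint torques, N m; "ee_pos": TCP position; "ee_rot": TCP orientation; "force": force on the tool from outside, world axes, zero at the start; "moment": the same for the moment, N m; "opening": finger opening in m.
Only numpy, scipy, OpenCV 4.12 (cv2) and the standard library are available. Lean on these libraries where they do the work, as an engineer would, in place of code of your own. Each camera call takes 0.05 s, during which the arm holds its last target.

## Working session

There is one attempt and no reset: what is moved stays moved. The work goes in short steps, Python scripts to look and compute and a tool call to move; the robot and the scene stay as the last step left them, time stands still between calls to the robot, and variables do not carry over. Pictures are saved under pics/ and viewed, and the job is handed in when it is done.

Besides the shell and the picture viewer there is one more tool, called after ">>>" as name(argument=value, ...) on one line, values as JSON. carry_out: Moves the arm, as the interface text tells. Its arguments: {"type":"object","properties":{"series":{"type":"array"},"hand":{"type":"number"},"squeeze":{"type":"number"}},"required":["series"]}

```bash
mkdir -p pics; python3 - <<'E'
from cell import env, optics
import cv2
s=env.sense()
print({k:s[k] for k in ('time_s','ee_pos','ee_rot','force','opening')}, env.grip_point_offset)
for n in ('side','top','wrist'):
    p,d=optics.get_image(n)
    cv2.imwrite(f'pics/{n}0.png',p[:,:,::-1])
    print(n,optics.camera_params(n))
E
```

```text
{'time_s': 0.0, 'ee_pos': array([0.27065037, 0.59032977, 0.2214545 ]), 'ee_rot': array([[ 4.16632000e-01,  9.09074938e-01, -7.31102804e-04],
       [ 9.09073091e-01, -4.16632630e-01, -1.83505973e-03],
       [-1.97280810e-03,  9.99187211e-05, -9.99998049e-01]]), 'force': array([-0.27081629,  0.01122028, -0.0916422 ]), 'opening': 0.08732409607705241} 0.0187
side {'fx': 415.9528766815275, 'fy': 415.9528766815275, 'cx': 309.90986136255185, 'cy': 198.62378411195476, 'k1': -0.10709737118369829, 'view': array([[-0.96153076, -0.27404467,  0.01892412,  0.53868649],
       [-0.1505259 ,  0.4680113 , -0.87080846,  0.17045035],
       [ 0.22978371, -0.84015769, -0.49125808,  1.32682587],
       [ 0.        ,  0.        ,  0.        ,  1.        ]])}
top {'fx': 482.6134917912266, 'fy': 482.6134917912266, 'cx': 308.88823830234617, 'cy': 199.92239220590739, 'k1': -0.06906217302431543, 'view': array([[ 0.1950219 , -0.98066975, -0.01591516, -0.03242598],
       [-0.79004085, -0.1474552 , -0.59505665,  0.5018564 ],
       [ 0.58120729,  0.1286227 , -0.80352616,  1.79864311],
       [ 0.        ,  0.        ,  0.        ,  1.        ]])}
wrist {'fx': 348.4184215116528, 'fy': 348.4184215116528, 'cx': 317.1109255921559, 'cy': 199.91478250704859, 'k1': -0.012144538515071943, 'view': array([[ 0.41694126,  0.90893277, -0.0011002 , -0.64941465],
       [ 0.86590355, -0.39683451,  0.30452161, -0.03628349],
       [ 0.27635307, -0.12792029, -0.95250479,  0.39254747],
       [ 0.        ,  0.        ,  0.        ,  1.        ]])}
```

View pics/side0.png

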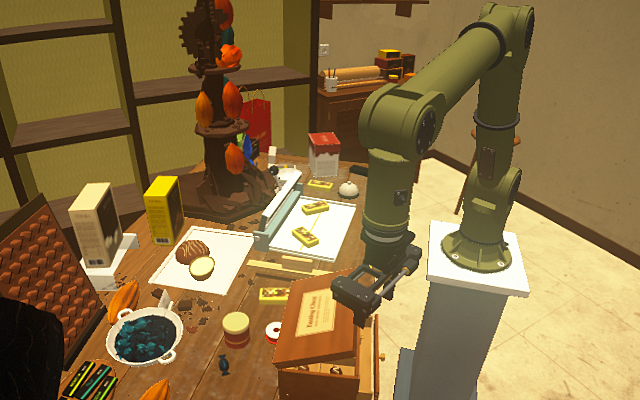

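View pics/top0.png

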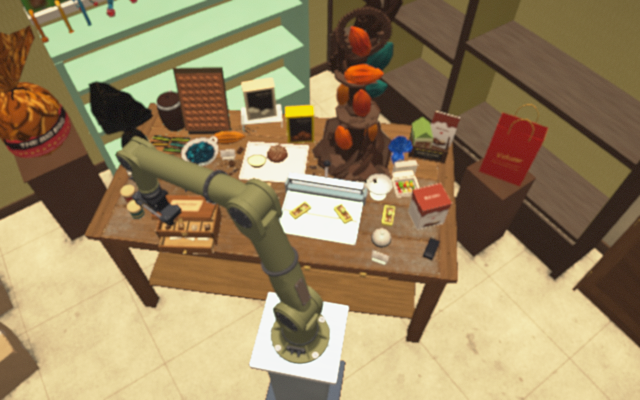

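View pics/wrist0.png

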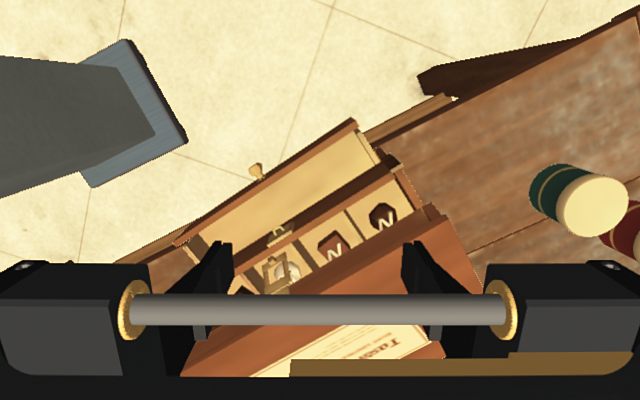

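```bash
cat > h.py <<'E'
from cell import env, optics
import numpy as np, cv2
def world(cam,P,rc=None,depth=None,mask=None):
    K=np.array([[P['fx'],0,P['cx']],[0,P['fy'],P['cy']],[0,0,1]])
    if mask is not None: rc=np.argwhere(mask)
    rc=np.atleast_2d(np.array(rc,float))
    z=depth[rc[:,0].round().astype(int),rc[:,1].round().astype(int)]
    ok=z>0; rc=rc[ok]; z=z[ok]
    if len(z)==0: return np.zeros((0,3))
    u=cv2.undistortPointsIter(rc[:,None,::-1].copy(),K,np.array([P['k1'],0,0,0,0.]),None,None,(3,50,1e-9))[:,0]
    c=np.c_[u*z[:,None],z]
    V=P['view']; return (c-V[:3,3])@V[:3,:3]
def project(P,X):
    V=P['view']; c=np.atleast_2d(X)@V[:3,:3].T+V[:3,3]
    s=c[:,:2]/c[:,2:]; s=s*(1+P['k1']*(s**2).sum(1))[:,None]
    return np.c_[s[:,1]*P['fy']+P['cy'],s[:,0]*P['fx']+P['cx']]
def rect(pts):
    (c,wh,a)=cv2.minAreaRect((pts[:,:2]*1000).astype(np.float32))
    b=cv2.boxPoints((c,wh,a)); e1=b[1]-b[0]; e2=b[2]-b[1]
    e=e1 if np.linalg.norm(e1)>np.linalg.norm(e2) else e2
    return np.round(c,1),np.round(sorted(wh),1),round(float(np.degrees(np.arctan2(e[1],e[0])))%180,1)
def st():
    s=env.sense(); print('t',round(s['time_s'],2),'pos',np.round(s['ee_pos']*1000,1),'x',np.round(s['ee_rot'][:,0],3),'z',np.round(s['ee_rot'][:,2],3),'F',np.round(s['force'],1),'open',round(s['opening']*1000,1)); return s
E
python3 - <<'E'
from h import *
for cam in ('side','top'):
    P=optics.camera_params(cam); p,d=optics.get_image(cam)
    for l in ('pack_1','straightedge','rule_rest','sealer','knob','tin','spool','bowl','card'):
        for r in optics.regions_of(cam,l):
            if r['p']<.3: continue
            w=world(cam,P,depth=d,mask=r['region'])
            if len(w)<5: continue
            print(cam,l,round(r['p'],2),np.round(r['position']),len(w),'med',np.round(np.median(w,0)*1000),'zmx',round(np.percentile(w[:,2],95)*1000),rect(w))
st()
E
```

```text
side pack_1 0.89 [237. 305.] 359 med [543. 126.  33.] zmx 37 (array([540.1, 109.3]), array([69.2, 98.2]), 142.2)
side pack_1 0.64 [209. 313.] 291 med [559. -60.  32.] zmx 36 (array([569.6, -73. ]), array([77.3, 99. ]), 50.2)
side pack_1 0.49 [170. 359.] 123 med [ 468. -444.   19.] zmx 25 (array([ 466.9, -451.9]), array([42., 79.]), 165.9)
side pack_1 0.47 [186. 319.] 242 med [ 596. -249.   18.] zmx 25 (array([ 601.3, -288.5]), array([101.7, 106.7]), 178.1)
side straightedge 0.68 [269. 289.] 962 med [544. 290.  24.] zmx 62 (array([554.3, 275.4]), array([ 62.5, 231.5]), 0.5)
side rule_rest 0.48 [279. 276.] 192 med [570. 315.  10.] zmx 14 (array([527.3, 351.8]), array([ 88.9, 204.1]), 138.2)
side rule_rest 0.37 [209. 312.] 304 med [559. -60.  32.] zmx 36 (array([560.5, -74.2]), array([ 79.7, 112.9]), 72.1)
side sealer 0.82 [224. 298.] 4880 med [600.  54.  14.] zmx 127 (array([587.1, -77. ]), array([320.9, 581.8]), 89.5)
side tin 0.61 [329. 236.] 888 med [579. 569.  56.] zmx 65 (array([601.6, 527.8]), array([ 67. , 129.6]), 120.5)
side tin 0.41 [268. 291.] 1105 med [542. 290.  24.] zmx 6
[... 715 characters left out ...]
8]), array([47.2, 98.4]), 144.7)
top sealer 0.61 [205. 321.] 4378 med [597.  20.  16.] zmx 127 (array([441.6,  -7.7]), array([382.2, 663.3]), 8.3)
top tin 0.73 [186. 380.] 502 med [ 721. -210.   50.] zmx 75 (array([ 723. , -214.8]), array([127.7, 129.1]), 13.6)
top bowl 0.74 [211. 300.] 247 med [540. 115.  32.] zmx 41 (array([552.4, 118. ]), array([ 65., 117.]), 144.5)
top bowl 0.73 [184. 381.] 481 med [ 720. -212.   50.] zmx 75 (array([ 720.1, -223. ]), array([118.3, 139.9]), 113.0)
top card 0.48 [257. 379.] 144 med [ 368. -251.   24.] zmx 49 (array([ 373.9, -247.9]), array([43.8, 67.6]), 46.5)
t 1.15 pos [270.9 590.9 222.6] x [0.417 0.909 0.   ] z [ 0.  0. -1.] F [ 0.7 -0.6  0. ] open 87.2
```

```bash
python3 - <<'E'
import cv2
a=cv2.imread('pics/side0.png')[150:350,210:410]; cv2.imwrite('pics/c1.png',cv2.resize(a,None,fx=3,fy=3,interpolation=2))
a=cv2.imread('pics/top0.png')[110:290,90:450]; cv2.imwrite('pics/c2.png',cv2.resize(a,None,fx=2.2,fy=2.2,interpolation=2))
E
```

```text
(no output)
```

View pics/c1.png

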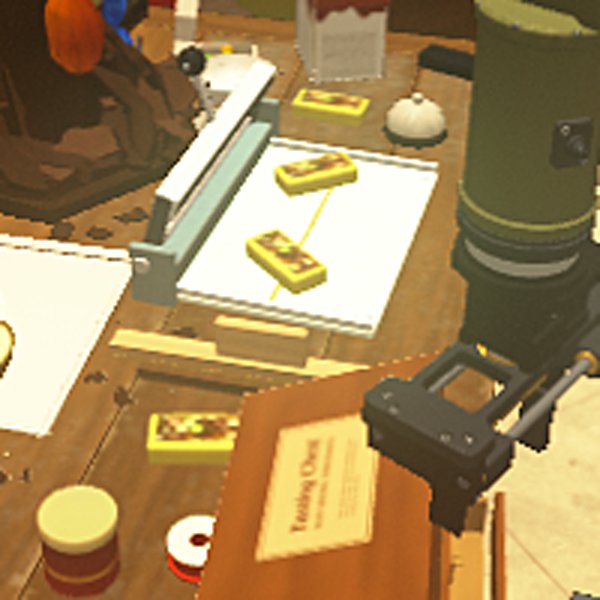

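View pics/c2.png

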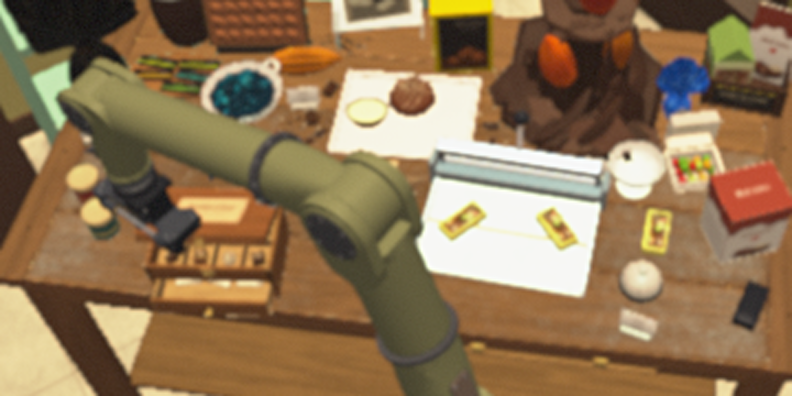

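```bash
cat >> h.py <<'E'
def yawof(R): return np.degrees(np.arctan2(R[1,0],R[0,0]))
def plan(*targets,step=38,turn=7,pos=None,yaw=None,half=True):
    """targets: (x,y,z mm, yaw deg of tool x | None)"""
    s=env.sense(); p=s['ee_pos']*1000 if pos is None else np.array(pos,float); a=yawof(s['ee_rot']) if yaw is None else yaw
    rows=[]
    for t in targets:
        q=np.array(t[:3],float); b=a if t[3] is None else t[3]; db=(b-a)
        db=(db+90)%180-90 if half else (db+180)%360-180
        n=max(1,int(np.ceil(max(np.linalg.norm(q-p)/step,abs(db)/turn))))
        d=(q-p)/n
        for i in range(n):
            c,s_=np.cos(np.radians(a)),np.sin(np.radians(a))
            rows.append([round(float(x),1) for x in (d[0]*c+d[1]*s_, d[0]*s_-d[1]*c, -d[2], -db/n)])
            a+=db/n
        p=q
    for i in range(0,len(rows),20): print('['+','.join('['+','.join(f'{v:g}' for v in r)+']' for r in rows[i:i+20])+']')
    print('n',len(rows),'end yaw',round(a,1))
E
python3 - <<'E'
from h import *
P=optics.camera_params('side'); p,d=optics.get_image('side')
m=np.zeros((400,640),bool); m[260:400,270:380]=1
w=world('side',P,depth=d,mask=m)*1000
g=[(round(np.percentile(w[k,2],98)) if k.sum()>4 else -1) for x in range(350,650,25) for y in range(300,700,25) for k in [(abs(w[:,0]-x)<13)&(abs(w[:,1]-y)<13)]]
print(np.array(g).reshape(12,16))
plan((480,400,320,90))
E
```

```text
[[ -1  -1  -1  -1  -1 186 185  -1  -1 177 180 179 177 175 335 329]
 [ -1  -1  -1  -1  -1 176 176 168 170 173 172 171 168 165 164 161]
 [ -1  -1  -1  -1  -1  -1 166 165 163 165 163 162 159 157 154 150]
 [ -1  -1  -1  -1  -1  -1 156 154 153 153 152 151 148 146 143 140]
 [ -1  -1  -1  -1  -1  -1 146 145 143 142 140 138 136 134 133 132]
 [ 61  -1  -1  -1  -1  -1 136 135 132 133 130   3   3   3   2  -1]
 [ 63  -1  -1  -1  25   4   3   2  24  25  25   2  -1  -1  -1  -1]
 [ 59  14   2  23  25  21   2   2  24  -1  -1  -1  -1  -1  -1  -1]
 [ 56  14   1  23  25  24   2  -1  -1  -1  -1  -1  -1  -1  -1  -1]
 [ 46  15   2  -1  -1  -1  -1  -1  -1  -1  -1  -1  -1  -1  -1  -1]
 [ 25  11  -1  -1  -1  -1  -1  -1  -1  -1  -1  -1  -1  -1  -1  -1]
 [ -1  -1  -1  -1  -1  -1  -1  -1  -1  -1  -1  -1  -1  -1  -1  -1]]
[[-10.8,33.7,-12.2,-3.1],[-12.6,33.1,-12.2,-3.1],[-14.4,32.4,-12.2,-3.1],[-16.1,31.5,-12.2,-3.1],[-17.7,30.6,-12.2,-3.1],[-19.4,29.6,-12.2,-3.1],[-20.9,28.6,-12.2,-3.1],[-22.4,27.4,-12.2,-3.1]]
n 8 end yaw 90.0
```

>>> carry_out(series=[[[-11,34,-30,-3],[-13,33,-30,-3],[-14,32,-20,-3],[-16,31,-15,-3],[-18,30,-10,-3],[-19,29,0,-3],[-21,28,0,-3],[-22,27,0,-3.5],[0,0,0,0]]])

```text
time_s: 1.95
ee_pos: [0.4806, 0.3988, 0.3281]
ee_rot: [[-0.03, 1.0, 0.001], [1.0, 0.03, -0.001], [-0.001, 0.001, -1.0]]
force: [1.3, -1.0, -0.3]
opening: 0.0872
```

```bash
python3 - <<'E'
from h import *
st()
P=optics.camera_params('wrist'); p,d=optics.get_image('wrist'); cv2.imwrite('pics/w1.png',p[:,:,::-1])
for l in ('pack_1','straightedge','rule_rest'):
  for r in optics.regions_of('wrist',l):
    if r['p']<.3: continue
    w=world('wrist',P,depth=d,mask=r['region'])
    if len(w)<5: continue
    print(l,round(r['p'],2),np.round(r['position']),len(w),np.round(np.median(w,0)*1000),'zmx',round(np.percentile(w[:,2],95)*1000),rect(w))
P=optics.camera_params('side'); p,d=optics.get_image('side'); cv2.imwrite('pics/s1.png',p[:,:,::-1])
E
```

```text
t 1.95 pos [480.6 398.8 328.1] x [-0.03   1.    -0.001] z [ 0.001 -0.001 -1.   ] F [ 1.3 -1.  -0.3] open 87.2
pack_1 0.98 [213.   9.] 708 [576. -39.  29.] zmx 35 (array([587.3, -45.7]), array([38.6, 73.6]), 164.9)
pack_1 0.89 [192. 311.] 2151 [536. 392.  22.] zmx 24 (array([543.4, 391.8]), array([ 49.1, 103. ]), 17.0)
pack_1 0.77 [190. 116.] 2457 [540. 120.  34.] zmx 36 (array([547.7, 108.1]), array([ 52.6, 111.7]), 140.9)
straightedge 0.77 [165. 231.] 4713 [495. 285.  24.] zmx 64 (array([517. , 308.9]), array([ 98. , 297.7]), 3.3)
```

View pics/w1.png

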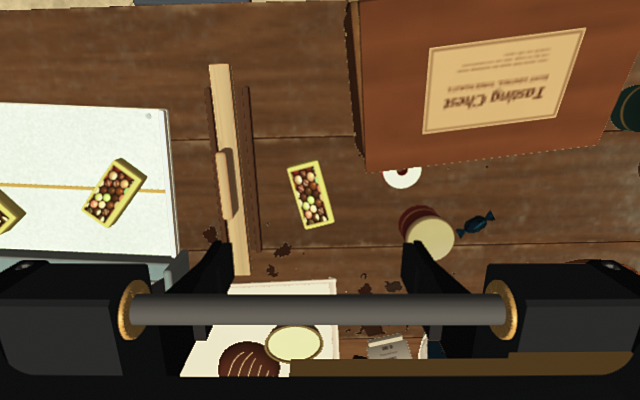

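```bash
cat >> h.py <<'E'
def packs(cam='wrist',zt=(15,45),pmin=.3,save=None):
    P=optics.camera_params(cam); p,d=optics.get_image(cam)
    if save: cv2.imwrite(save,p[:,:,::-1])
    out=[]
    for r in optics.regions_of(cam,'pack_1'):
        if r['p']<pmin: continue
        w=world(cam,P,depth=d,mask=r['region'])
        if len(w)<30: continue
        zz=np.percentile(w[:,2],75)
        w=w[abs(w[:,2]-zz)<.005]
        print('pack',round(r['p'],2),np.round(r['position']),len(w),'z',round(zz*1000,1),'mean',np.round(w.mean(0)*1000,1),rect(w))
        out.append(w)
    return P,p,d,out
E
python3 - <<'E'
from h import *
packs()
print(np.linalg.inv(optics.camera_params('wrist')['view'])[:3,3])
E
```

```text
pack 0.89 [219.   4.] 135 z 31.2 mean [580.6 -30.5  31.1] (array([583.6, -31.9]), array([14.1, 31. ]), 168.7)
pack 0.86 [196. 107.] 2076 z 34.7 mean [541.9 117.8  34. ] (array([543.3, 116.1]), array([45. , 94.9]), 142.6)
pack 0.63 [199. 302.] 2045 z 22.7 mean [537.5 392.   22.1] (array([539.4, 392.1]), array([45.8, 95.4]), 17.2)
[0.38758021 0.40450296 0.49054102]
```

```bash
python3 - <<'E'
from h import *
P=optics.camera_params('wrist'); p,d=optics.get_image('wrist')
m=np.zeros((400,640),bool); m[0:230,340:640]=1
w=world('wrist',P,depth=d,mask=m)*1000
w=w[w[:,2]>50]
for y in range(420,700,20):
    k=abs(w[:,1]-y)<10
    if k.sum(): i=w[k]; j=i[i[:,0].argmax()]; print(y,np.round(j))
print('ymin',w[w[:,1].argmin()].round())
plan((562,399,120,105),(562,399,4,105))
E
```

```text
420 [349. 430. 182.]
440 [475. 450. 130.]
460 [480. 452. 128.]
480 [477. 472. 127.]
500 [474. 492. 127.]
520 [470. 511. 129.]
540 [562. 533.  52.]
560 [557. 556.  62.]
580 [460. 572. 128.]
600 [458. 594. 128.]
620 [455. 613. 128.]
640 [452. 630. 129.]
660 [448. 654. 128.]
680 [445. 671. 129.]
ymin [311. 425. 109.]
[[-2.2,15,34.6,-2.1],[-2.7,14.9,34.6,-2.1],[-3.3,14.8,34.6,-2.1],[-3.8,14.6,34.6,-2.1],[-4.3,14.5,34.6,-2.1],[-4.9,14.3,34.6,-2.1],[0,0,29,-0],[0,0,29,-0],[0,0,29,-0],[0,0,29,-0]]
n 10 end yaw 105.0
```

>>> carry_out(series=[[[-2,15,35,-2],[-3,15,35,-2],[-3,15,35,-2],[-4,15,35,-2],[-4,14,35,-2],[-5,14,35,-2],[0,0,0,0]]])

```text
time_s: 2.93
ee_pos: [0.56, 0.4118, 0.1149]
ee_rot: [[-0.276, 0.961, 0.003], [0.961, 0.276, 0.013], [0.012, 0.006, -1.0]]
force: [-1.0, -1.6, -2.0]
opening: 0.087
```

```bash
python3 - <<'E'
from h import *
st(); plan((562,399,5,105),step=25)
E
```

```text
t 2.93 pos [560.  411.8 114.9] x [-0.276  0.961  0.012] z [ 0.003  0.013 -1.   ] F [-1.  -1.6 -2. ] open 87.0
[[-2.6,-0.3,22,0.2],[-2.6,-0.3,22,0.2],[-2.6,-0.3,22,0.2],[-2.6,-0.3,22,0.2],[-2.6,-0.3,22,0.2]]
n 5 end yaw 105.0
```

>>> carry_out(series=[[[-6,0,15,0],[-6,0,20,0],[-1,0,20,0],[0,0,20,0],[0,0,15,0],[0,0,8,0],[0,0,0,0]]])

```text
time_s: 3.52
ee_pos: [0.5598, 0.4093, 0.019]
ee_rot: [[-0.28, 0.96, 0.003], [0.96, 0.28, 0.019], [0.017, 0.008, -1.0]]
force: [0.0, -0.3, -0.7]
opening: 0.0869
```

```bash
python3 - <<'E'
from h import *
st(); plan((562,399,5,105),step=25)
E
```

```text
t 3.52 pos [559.8 409.3  19. ] x [-0.28   0.96   0.017] z [ 0.003  0.019 -1.   ] F [ 0.  -0.3 -0.7] open 86.9
[[-10.5,-0.8,14,1.2]]
n 1 end yaw 105.0
```

>>> carry_out(series=[[[-10,0,0,0],[0,0,0,0]]])

```text
time_s: 3.68
ee_pos: [0.5626, 0.4009, 0.0208]
ee_rot: [[-0.282, 0.959, 0.004], [0.959, 0.282, 0.02], [0.018, 0.01, -1.0]]
force: [1.4, -0.6, -0.2]
opening: 0.087
```

>>> carry_out(series=[[[-1,0,15,0],[0,0,1,0]]])

```text
time_s: 3.85
ee_pos: [0.565, 0.401, 0.0071]
ee_rot: [[-0.281, 0.96, 0.009], [0.959, 0.281, 0.024], [0.02, 0.015, -1.0]]
force: [-0.2, -0.9, -0.6]
opening: 0.0868
```

>>> carry_out(series=[[[0,0,0,0],[0,0,0,0],[0,0,0,0],[0,0,0,0],[0,0,0,0],[0,0,0,0],[0,0,0,0]]], hand=1, squeeze=15)

```text
time_s: 4.43
ee_pos: [0.566, 0.4015, 0.0083]
ee_rot: [[-0.28, 0.96, 0.01], [0.96, 0.28, 0.025], [0.021, 0.017, -1.0]]
force: [0.0, -0.4, 0.0]
opening: 0.0483
```

>>> carry_out(series=[[[0,0,-20,0],[0,0,-30,0],[0,0,-35,0],[0,0,-35,0],[0,0,-35,0],[0,0,-35,0],[0,0,-35,0],[0,0,-30,0],[0,0,0,0]]])

```text
time_s: 5.18
ee_pos: [0.5604, 0.3935, 0.2697]
ee_rot: [[-0.281, 0.96, 0.001], [0.96, 0.281, 0.018], [0.017, 0.006, -1.0]]
force: [0.2, 0.2, 0.7]
opening: 0.0467
```

```bash
python3 - <<'E'
from h import *
s=st(); plan((480,20,330,90),step=32)
E
```

```text
t 5.18 pos [560.4 393.5 269.7] x [-0.281  0.96   0.017] z [ 0.001  0.018 -1.   ] F [0.2 0.2 0.7] open 46.7
[[-25.8,-14,-4.6,1.3],[-26.1,-13.4,-4.6,1.3],[-26.4,-12.9,-4.6,1.3],[-26.7,-12.3,-4.6,1.3],[-27,-11.7,-4.6,1.3],[-27.2,-11.1,-4.6,1.3],[-27.4,-10.5,-4.6,1.3],[-27.7,-9.9,-4.6,1.3],[-27.9,-9.3,-4.6,1.3],[-28.1,-8.7,-4.6,1.3],[-28.3,-8.1,-4.6,1.3],[-28.4,-7.4,-4.6,1.3],[-28.6,-6.8,-4.6,1.3]]
n 13 end yaw 90.0
```

Pack D is held (46.7 mm opening). I'm going to the bed to look.

>>> carry_out(series=[[[-26,-14,-8,1],[-26,-13,-8,1],[-26,-13,-8,1.5],[-27,-12,-5,1.5],[-27,-12,-5,1.5],[-27,-11,-5,1.5],[-27,-10,-5,1.5],[-28,-10,-5,1.5],[-28,-9,-5,1.5],[-28,-9,-5,1.5],[-28,-8,-3,1.5],[-28,-7,-3,1],[-28,-7,0,1],[-28,0,0,0],[-20,0,0,0],[0,0,0,0]]])

```text
time_s: 6.52
ee_pos: [0.4669, -0.0435, 0.3234]
ee_rot: [[0.031, 1.0, 0.002], [0.999, -0.031, 0.024], [0.024, 0.002, -1.0]]
force: [-0.4, 0.2, 0.6]
opening: 0.0462
```

```bash
python3 - <<'E'
from h import *
s=st(); P,p,d,o=packs(save='pics/w2.png')
np.savez('w2.npz',p=p,d=d,**{k:np.array(v) for k,v in P.items()})
E
```

```text
t 6.52 pos [466.9 -43.5 323.4] x [0.031 0.999 0.024] z [ 0.002  0.024 -1.   ] F [-0.4  0.2  0.6] open 46.2
pack 0.87 [158.  12.] 1309 z 22.5 mean [ 459.8 -446.5   21.9] (array([ 460.9, -448.2]), array([25., 94.]), 163.9)
pack 0.75 [197. 316.] 17674 z 337.6 mean [431.6 -43.  337.1] (array([436.2, -42.8]), array([46.1, 87.8]), 179.8)
pack 0.63 [238. 166.] 1527 z 22.7 mean [ 580.2 -264.8   22.1] (array([ 582.1, -266.1]), array([45.9, 75.5]), 178.0)
```

View pics/w2.png

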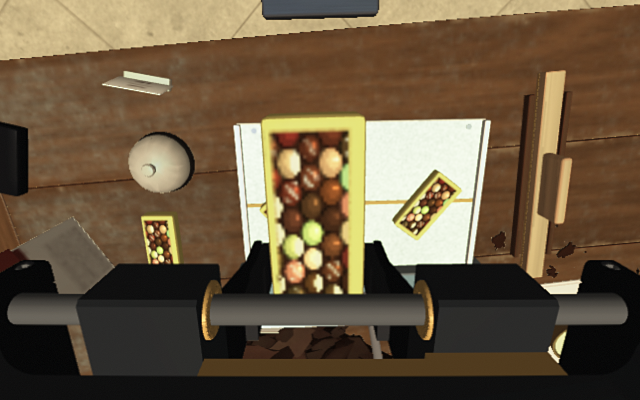

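```bash
python3 - <<'E'
from h import *
z=np.load('w2.npz'); P={k:z[k] for k in ('fx','fy','cx','cy','k1','view')}; P={k:(float(v) if v.ndim==0 else v) for k,v in P.items()}
p,d=z['p'],z['d']
hsv=cv2.cvtColor(p,cv2.COLOR_RGB2HSV)
m=np.zeros((400,640),bool); m[190:215,240:490]=1; m[:,258:375]=0; m[:,385:465]&=False
b=m&(hsv[...,1]>80)&(hsv[...,2]>120)
# include segment between pack & A
m2=np.zeros_like(m); m2[195:210,370:394]=1; m2[195:210,462:476]=1
b|=m2&(hsv[...,1]>80)&(hsv[...,2]>120)
w=world('w',P,depth=d,mask=b)*1000
w=w[abs(w[:,2]-12)<8]
print(len(w),w[:,1].min(),w[:,1].max(),w[:,2].mean())
f=np.polyfit(w[:,1],w[:,0],1); print('line x=',f, 'resid',np.std(w[:,0]-np.polyval(f,w[:,1])), np.degrees(np.arctan(f[0])))
# bed whites
wh=(hsv[...,1]<40)&(hsv[...,2]>170); wh[:100]=0; wh[270:]=0; wh[:,:225]=0; wh[:,500:]=0
w=world('w',P,depth=d,mask=wh)*1000
for lo,hi in((6,16),(16,28)):
    k=(w[:,2]>lo)&(w[:,2]<hi); print(lo,k.sum(),np.median(w[k],0),np.percentile(w[k],[1,99],axis=0))
rows=np.argwhere(wh)
for r in (135,150,170,190,220,240):
    c=np.where(wh[r])[0]; ww=world('w',P,depth=d,rc=[(r,c[0]),(r,c[-1])])*1000; print(r,c[0],c[-1],ww.round(1).tolist())
for c in (265-15,380,400,420,440,460):
    r=np.where(wh[:,c])[0]; print(c,r[0],(world('w',P,depth=d,rc=[(r[0]+1,c)])*1000).round(1))
im=cv2.imread('pics/w2.png')[100:290,220:510]; cv2.imwrite('pics/c3.png',cv2.resize(im,None,fx=2.7,fy=2.7,interpolation=2))
E
```

```text
141 -137.86783620399882 185.79266424893592 12.642710458474044
line x= [1.44592996e-02 5.40153922e+02] resid 1.3407831622375066 0.8283991163300646
6 14241 [502.05544085  91.1352116   12.29601863] [[ 428.67705327 -136.20367741   10.2421729 ]
 [ 639.3616938   185.02091428   14.44865347]]
16 1317 [ 516.03396906 -137.04861138   22.16902652] [[ 427.39961377 -145.59686724   16.64332847]
 [ 633.75892922  193.32900038   24.07440121]]
135 234 488 [[440.2, -149.2, -1.2], [448.7, 193.0, 23.4]]
150 235 486 [[460.6, -149.5, 0.9], [468.9, 192.9, 22.9]]
170 238 483 [[484.5, -143.7, 21.9], [496.6, 192.0, 22.8]]
190 239 481 [[518.7, -149.8, 0.6], [526.0, 193.5, 20.8]]
220 242 477 [[557.0, -145.4, 21.8], [570.8, 192.2, 22.0]]
240 244 474 [[588.2, -145.6, 21.4], [602.4, 191.3, 21.7]]
250 124 [[ 426.1 -123.7   13. ]]
380 122 [[429.4  49.7  13.1]]
400 121 [[429.1  76.8  11.8]]
420 121 [[429.9 103.8  12.2]]
440 120 [[429.4 130.9  12.3]]
460 120 [[430.2 157.6  13.4]]
```

View pics/c3.png

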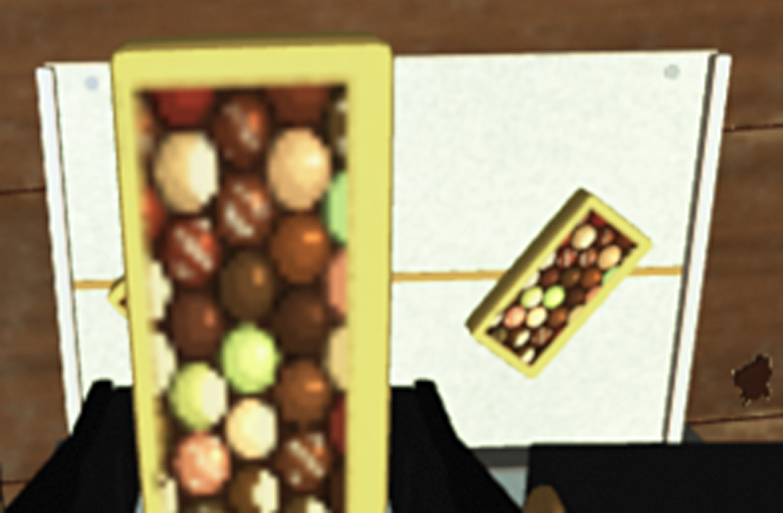

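```bash
python3 - <<'E'
from h import *
plan((580,35,200,87.6),step=25); 
E
```

```text
[[9.6,13.8,15.4,0.1],[9.7,13.8,15.4,0.1],[9.7,13.8,15.4,0.1],[9.7,13.8,15.4,0.1],[9.7,13.8,15.4,0.1],[9.8,13.7,15.4,0.1],[9.8,13.7,15.4,0.1],[9.8,13.7,15.4,0.1]]
n 8 end yaw 87.6
```

>>> carry_out(series=[[[10,14,15,0],[10,14,15,0],[10,14,15,0],[10,14,15,0],[10,14,15,0],[10,14,15,0],[10,14,15,0.5],[10,14,15,0],[0,0,0,0]]])

```text
time_s: 7.37
ee_pos: [0.586, 0.0647, 0.1992]
ee_rot: [[0.014, 1.0, 0.002], [0.999, -0.014, 0.035], [0.035, 0.002, -0.999]]
force: [0.1, 0.6, -0.7]
opening: 0.0463
```

```bash
python3 - <<'E'
from h import *
st(); plan((588,35,60,87.6),step=25); 
E
```

```text
t 7.37 pos [586.   64.7 199.2] x [0.014 0.999 0.035] z [ 0.002  0.035 -0.999] F [ 0.1  0.6 -0.7] open 46.3
[[-4.9,0.4,23.2,0.3],[-4.9,0.4,23.2,0.3],[-4.9,0.5,23.2,0.3],[-4.9,0.5,23.2,0.3],[-4.9,0.5,23.2,0.3],[-4.9,0.5,23.2,0.3]]
n 6 end yaw 87.6
```

>>> carry_out(series=[[[-5,0,15,0.3],[-6,0,20,0.3],[-6,0,23,0.3],[-6,0,23,0.3],[-6,0,20,0],[-6,0,15,0],[0,0,0,0]]])

```text
time_s: 7.95
ee_pos: [0.5834, 0.0491, 0.076]
ee_rot: [[0.015, 1.0, -0.002], [0.999, -0.015, 0.041], [0.041, -0.003, -0.999]]
force: [-0.1, -0.3, -0.9]
opening: 0.0463
```

```bash
python3 - <<'E'
from h import *
st(); plan((588,35,23,87.6),step=12); 
E
```

```text
t 7.95 pos [583.4  49.1  76. ] x [0.015 0.999 0.041] z [-0.002  0.041 -0.999] F [-0.1 -0.3 -0.9] open 46.3
[[-2.8,1,10.6,0.3],[-2.8,1,10.6,0.3],[-2.8,1,10.6,0.3],[-2.8,1,10.6,0.3],[-2.8,1,10.6,0.3]]
n 5 end yaw 87.6
```

>>> carry_out(series=[[[-15,5,0,0],[0,0,0,0]]])

```text
time_s: 8.12
ee_pos: [0.587, 0.037, 0.0751]
ee_rot: [[0.011, 1.0, -0.005], [0.999, -0.011, 0.043], [0.042, -0.006, -0.999]]
force: [-0.2, -2.3, 0.4]
opening: 0.0463
```

>>> carry_out(series=[[[0,0,0,0],[0,0,0,0],[0,0,0,0],[0,0,0,0],[0,0,0,0],[0,0,0,0],[0,0,0,0],[0,0,0,0]]])

```text
time_s: 8.78
ee_pos: [0.5888, 0.0447, 0.0801]
ee_rot: [[0.005, 1.0, 0.0], [0.999, -0.005, 0.048], [0.048, 0.0, -0.999]]
force: [1.5, -0.6, -0.1]
opening: 0.0461
```

```bash
python3 - <<'E'
from h import *
s=st(); print(s['joints'],s['tau'],s['joint_vel'],s['moment'])
plan((588,35,25,87.6),step=12)
E
```

```text
t 8.78 pos [588.8  44.7  80.1] x [0.005 0.999 0.048] z [ 0.     0.048 -0.999] F [ 1.5 -0.6 -0.1] open 46.1
[-18.85585152  17.59348144  16.02456329 102.05271925  -8.5984031
  61.08148966  90.35173165] [-2.89576611e-02 -4.37838793e+01  2.83574559e+00 -2.80547494e+01
 -1.81641513e-01  9.49369906e-02 -4.51959946e-03] [-0.17994314 -0.095329    0.00212037  0.07675269  0.10992005  0.00935272
 -0.12149879] [-0.04971115 -0.01365524  0.01131631]
[[-1.9,-0.2,11,0.4],[-1.9,-0.1,11,0.4],[-1.9,-0.1,11,0.4],[-1.9,-0.1,11,0.4],[-1.9,-0.1,11,0.4]]
n 5 end yaw 87.6
```

>>> carry_out(series=[[[-8,0,16,0.4],[-6,0,16,0.4],[-5,0,14,0.4],[-3,0,8,0]]])

```text
time_s: 9.12
ee_pos: [0.5916, 0.0264, 0.0266]
ee_rot: [[0.024, 1.0, 0.007], [0.998, -0.024, 0.05], [0.05, 0.006, -0.999]]
force: [-1.0, -0.3, -0.4]
opening: 0.0466
```

>>> carry_out(series=[[[9,-3,4,0],[0,0,2,0]]])

```text
time_s: 9.28
ee_pos: [0.5884, 0.035, 0.0205]
ee_rot: [[0.027, 1.0, 0.006], [0.998, -0.027, 0.049], [0.049, 0.005, -0.999]]
force: [-4.7, 4.9, 13.7]
opening: 0.0463
```

>>> carry_out(series=[[[0,0,-1,0],[0,0,0,0],[0,0,0,0]]], hand=-0.25)

```text
time_s: 9.53
ee_pos: [0.589, 0.0387, 0.0232]
ee_rot: [[0.023, 1.0, 0.008], [0.998, -0.023, 0.051], [0.052, 0.006, -0.999]]
force: [-0.3, -1.1, -0.5]
opening: 0.0527
```

>>> carry_out(series=[[[0,0,-15,0],[0,0,-30,0],[0,-10,-41,0],[0,-20,-41,0],[0,-30,-41,0],[0,-30,-41,0],[0,-30,-41,0],[0,0,-20,0]]])

```text
time_s: 10.2
ee_pos: [0.4802, 0.0315, 0.2704]
ee_rot: [[0.019, 1.0, -0.001], [0.999, -0.019, 0.05], [0.05, -0.002, -0.999]]
force: [1.8, 0.5, -0.2]
opening: 0.0544
```

```bash
python3 - <<'E'
from h import *
s=st(); P,p,d,o=packs(save='pics/w3.png')
np.savez('w3.npz',p=p,d=d,**{k:np.array(v) for k,v in P.items()})
E
```

```text
t 10.2 pos [480.2  31.5 270.4] x [0.019 0.999 0.05 ] z [-0.001  0.05  -0.999] F [ 1.8  0.5 -0.2] open 54.4
pack 0.93 [225. 312.] 2513 z 34.9 mean [557.7  36.4  34.3] (array([559.7,  36. ]), array([45. , 93.6]), 179.6)
pack 0.82 [210. 376.] 2650 z 34.8 mean [541.3 114.9  34.2] (array([543.3, 114.9]), array([46.1, 95.4]), 141.5)
pack 0.79 [227. 219.] 2306 z 34.8 mean [552.6 -75.9  34.2] (array([556.2, -73.9]), array([45.4, 86.6]), 41.0)
pack 0.68 [248.  78.] 2272 z 22.7 mean [ 584.8 -265.7   22.1] (array([ 592. , -266.1]), array([46.7, 94.9]), 178.4)
```

View pics/w3.png

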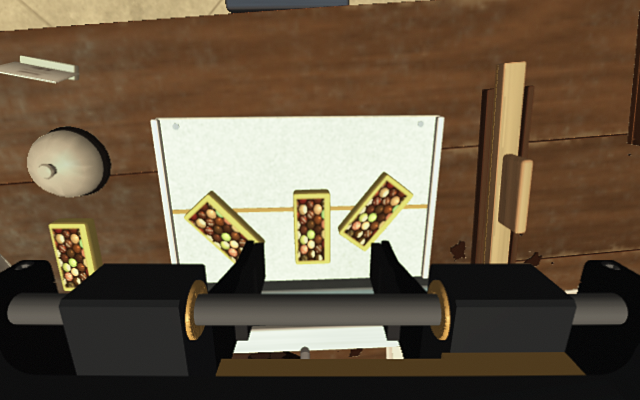

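```bash
python3 - <<'E'
from h import *
z=np.load('w3.npz'); P={k:z[k] for k in ('fx','fy','cx','cy','k1','view')}; P={k:(float(v) if v.ndim==0 else v) for k,v in P.items()}
p,d=z['p'],z['d']
hsv=cv2.cvtColor(p,cv2.COLOR_RGB2HSV)
b=np.zeros((400,640),bool)
for a,e in ((174,184),(236,290),(333,345),(412,428)): b[200:218,a:e]=1
b&=(hsv[...,1]>70)&(hsv[...,2]>120)
w=world('w',P,depth=d,mask=b)*1000; w=w[abs(w[:,2]-12)<6]
f=np.polyfit(w[:,1],w[:,0],1); print(len(w),'line',f,np.std(w[:,0]-np.polyval(f,w[:,1])),w[:,2].mean())
wh=(hsv[...,1]<45)&(hsv[...,2]>150)
for r in (135,150,170,190,225,240):
    c=np.where(wh[r,140:460])[0]+140; ww=world('w',P,depth=d,rc=[(r,c[0]+1),(r,c[-1]-1)])*1000; print(r,c[0],c[-1],ww.round(1).tolist())
im=cv2.imread('pics/w3.png')[240:370,130:460]; cv2.imwrite('pics/c4.png',cv2.resize(im,None,fx=2.4,fy=2.4,interpolation=2))
plan((526,127,110,51.5),step=35); 
E
```

```text
373 line [1.31102628e-02 5.40046137e+02] 1.601648898084858 12.63585509866991
135 153 442 [[441.8, -141.8, 22.3], [450.5, 192.9, 22.7]]
150 155 440 [[459.1, -142.4, 22.0], [468.5, 192.1, 22.5]]
170 158 438 [[482.8, -142.4, 22.4], [492.9, 191.3, 23.4]]
190 161 436 [[507.1, -142.4, 23.0], [518.5, 191.2, 22.9]]
225 166 433 [[552.2, -143.2, 22.9], [565.9, 191.6, 22.0]]
240 168 431 [[573.3, -144.5, 21.1], [587.2, 190.8, 21.6]]
[[16,6.7,26.9,6.2],[16.6,4.9,26.9,6.2],[17.1,3.1,26.9,6.2],[17.3,1.2,26.9,6.2],[17.3,-0.7,26.9,6.2],[17.1,-2.6,26.9,6.2]]
n 6 end yaw 51.5
```

>>> carry_out(series=[[[16,7,27,6.2],[16,5,27,6.2],[17,3,27,6.2],[17,1,27,6.2],[17,0,27,6.2],[14,-2,20,5]]], hand=-0.6)

```text
time_s: 10.8
ee_pos: [0.5344, 0.1313, 0.1235]
ee_rot: [[0.63, 0.777, 0.024], [0.775, -0.63, 0.055], [0.058, -0.016, -0.998]]
force: [0.0, -0.1, -0.0]
opening: 0.0693
```

```bash
python3 - <<'E'
from h import *
st(); plan((526,127,20,51.5),step=28); 
E
```

```text
t 10.8 pos [534.4 131.3 123.5] x [0.63  0.775 0.058] z [ 0.024  0.055 -0.998] F [ 0.  -0.1 -0. ] open 69.3
[[-2.2,-1,25.9,-0.2],[-2.2,-1,25.9,-0.2],[-2.2,-1,25.9,-0.2],[-2.2,-1,25.9,-0.2]]
n 4 end yaw 51.5
```

>>> carry_out(series=[[[-5,-1,26,0],[-5,-1,26,0],[-5,0,26,0],[-4,0,22,0]]])

```text
time_s: 11.13
ee_pos: [0.5227, 0.1303, 0.0149]
ee_rot: [[0.627, 0.779, 0.022], [0.777, -0.627, 0.056], [0.058, -0.018, -0.998]]
force: [-0.3, 0.4, 0.4]
opening: 0.0697
```

```bash
cat >> h.py <<'E'
def plan(*targets,step=38,turn=7,half=True):
    s=env.sense(); p=s['ee_pos']*1000; R=s['ee_rot'].copy(); 
    u,_,v=np.linalg.svd(R); R=u@v
    rows=[]
    for t in targets:
        q=np.array(t[:3],float); a=yawof(R); b=a if t[3] is None else t[3]; db=b-a
        db=(db+90)%180-90 if half else (db+180)%360-180
        n=max(1,int(np.ceil(max(np.linalg.norm(q-p)/step,abs(db)/turn))))
        d=(q-p)/n; r=np.radians(-db/n); c,s_=np.cos(r),np.sin(r)
        for i in range(n):
            rows.append([*(R.T@d),-db/n]); R=R@np.array([[c,-s_,0],[s_,c,0],[0,0,1]])
        p=q
    for i in range(0,len(rows),20): print('['+','.join('['+','.join(f'{round(float(v),1):g}' for v in r)+']' for r in rows[i:i+20])+']')
    print('n',len(rows))
E
python3 - <<'E'
from h import *
st(); plan((526,127,20,51.5),step=28); 
E
```

```text
t 11.13 pos [522.7 130.3  14.9] x [0.627 0.777 0.058] z [ 0.022  0.056 -0.998] F [-0.3  0.4  0.4] open 69.7
[[-0.2,4.5,-5.2,-0.4]]
n 1
```

>>> carry_out(series=[[[0,3,-6,0],[0,0,0,0],[0,0,0,0],[0,0,0,0],[0,0,0,0]]], hand=1)

```text
time_s: 11.55
ee_pos: [0.5227, 0.1284, 0.0157]
ee_rot: [[0.626, 0.78, 0.016], [0.778, -0.626, 0.054], [0.053, -0.021, -0.998]]
force: [-0.4, -0.6, 3.0]
opening: 0.0467
```

```bash
python3 - <<'E'
from h import *
st(); plan((530,127,75,None),(541,126,75,88.5),step=28); 
E
```

```text
t 11.55 pos [522.7 128.4  15.7] x [0.626 0.778 0.053] z [ 0.016  0.054 -0.998] F [-0.4 -0.6  3. ] open 46.7
[[2.2,1.8,-19.7,-0],[2.2,1.8,-19.7,-0],[2.2,1.8,-19.7,-0],[1,1.5,0,-6.2],[0.8,1.6,0,-6.2],[0.7,1.7,0,-6.2],[0.5,1.8,0,-6.2],[0.3,1.8,0,-6.2],[0.1,1.8,0,-6.2]]
n 9
```

>>> carry_out(series=[[[1,2,-20,0],[1,2,-20,0],[1,2,-20,0],[0,1,0,-6.2],[0,1,0,-6.2],[0,1,0,-6.2],[0,1,0,-6.2],[0,1,0,-6.2],[0,1,0,-6.2]]])

```text
time_s: 12.3
ee_pos: [0.5304, 0.1217, 0.0765]
ee_rot: [[-0.002, 1.0, 0.011], [0.999, 0.002, 0.053], [0.053, 0.011, -0.999]]
force: [-0.3, 0.2, -1.4]
opening: 0.0467
```

```bash
python3 - <<'E'
from h import *
s=st(); P,p,d,o=packs(save='pics/w4.png'); plan((538,124,18,89.2),step=28); 
E
```

```text
t 12.3 pos [530.4 121.7  76.5] x [-0.002  0.999  0.053] z [ 0.011  0.053 -0.999] F [-0.3  0.2 -1.4] open 46.7
pack 0.77 [255.  36.] 1650 z 33.1 mean [549.3 -56.5  32.6] (array([560.1, -56.7]), array([27.7, 77.7]), 35.9)
pack 0.71 [227. 180.] 4401 z 34.6 mean [531.9  37.4  34.1] (array([542.2,  36.3]), array([46.2, 58.2]), 179.8)
pack 0.64 [272. 320.] 8882 z 95.9 mean [536.3 122.   95.2] (array([542.4, 122.1]), array([45.4, 70.6]), 2.1)
[[-0.3,2.3,19.5,0.2],[-0.2,2.3,19.5,0.2],[-0.2,2.3,19.5,0.2]]
n 3
```

View pics/w4.png

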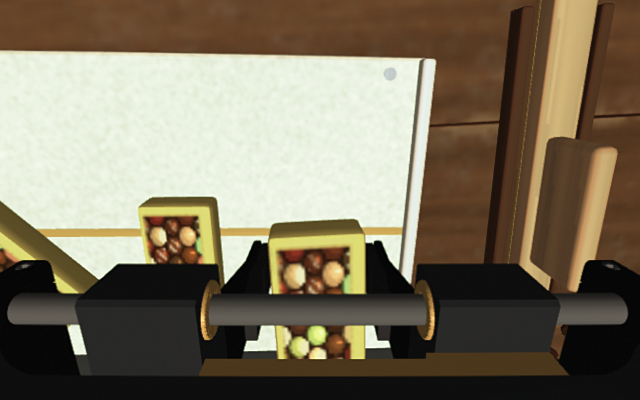

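>>> carry_out(series=[[[1,3,20,1],[1,3,20,1],[1,2,18,1]]])

```text
time_s: 12.65
ee_pos: [0.543, 0.1283, 0.0218]
ee_rot: [[0.069, 0.997, 0.02], [0.996, -0.07, 0.056], [0.057, 0.016, -0.998]]
force: [-0.4, 0.0, -0.7]
opening: 0.0468
```

>>> carry_out(series=[[[-2,-2,4,-1],[0,0,3,0]]])

```text
time_s: 12.82
ee_pos: [0.5408, 0.128, 0.0141]
ee_rot: [[0.054, 0.998, 0.019], [0.997, -0.055, 0.056], [0.057, 0.016, -0.998]]
force: [-5.9, -3.4, 22.4]
opening: 0.0472
```

>>> carry_out(series=[[[0,0,-1,0],[0,0,-1,0],[0,0,-15,0],[0,0,-30,0],[-20,-20,-41,0],[-25,-15,-41,0],[-25,-10,-41,0],[-25,0,-41,0],[-15,0,-30,0]]], hand=-0.25)

```text
time_s: 13.57
ee_pos: [0.4857, 0.0224, 0.2278]
ee_rot: [[0.054, 0.999, 0.005], [0.997, -0.055, 0.054], [0.055, 0.002, -0.999]]
force: [1.0, 0.2, 0.4]
opening: 0.0543
```

```bash
python3 - <<'E'
from h import *
s=st(); P,p,d,o=packs(save='pics/w5.png')
E
```

```text
t 13.57 pos [485.7  22.4 227.8] x [0.054 0.997 0.055] z [ 0.005  0.054 -0.999] F [1.  0.2 0.4] open 54.3
pack 0.96 [232. 219.] 2331 z 34.7 mean [547.7 -79.7  34.2] (array([558.8, -71.5]), array([45.3, 93.2]), 40.3)
pack 0.79 [231. 322.] 3148 z 34.8 mean [557.7  36.1  34.2] (array([560.4,  36.3]), array([45.6, 95.3]), 179.4)
pack 0.67 [254.  68.] 1745 z 22.6 mean [ 572.6 -261.3   22.1] (array([ 579. , -264.9]), array([45. , 68.4]), 179.3)
pack 0.57 [222. 406.] 2493 z 34.8 mean [555.5 128.5  34.3] (array([564. , 127.1]), array([44.5, 93.9]), 178.9)
```

```bash
python3 - <<'E'
from h import *
plan((535,-91,110,130.5),step=35)
E
```

```text
[[-16.5,7.3,16.5,-6.3],[-17.2,5.4,16.5,-6.3],[-17.7,3.5,16.5,-6.3],[-18,1.6,16.5,-6.3],[-18,-0.4,16.5,-6.3],[-17.9,-2.4,16.5,-6.3],[-17.5,-4.3,16.5,-6.3]]
n 7
```

>>> carry_out(series=[[[-17,7,17,-6.3],[-17,5,17,-6.3],[-18,3,17,-6.3],[-18,1,17,-6.3],[-18,0,17,-6.3],[-16,-2,15,-6],[-12,-4,10,-4]]], hand=-0.6)

```text
time_s: 14.25
ee_pos: [0.5343, -0.0825, 0.1161]
ee_rot: [[-0.645, 0.764, 0.026], [0.763, 0.643, 0.062], [0.03, 0.06, -0.998]]
force: [0.1, 0.4, 0.1]
opening: 0.0693
```

```bash
python3 - <<'E'
from h import *
st(); plan((535,-91,20,130.5),step=28); 
E
```

```text
t 14.25 pos [534.3 -82.5 116.1] x [-0.645  0.763  0.03 ] z [ 0.026  0.062 -0.998] F [0.1 0.4 0.1] open 69.3
[[-2.5,-2.7,23.8,-0.1],[-2.5,-2.7,23.8,-0.1],[-2.5,-2.7,23.8,-0.1],[-2.5,-2.7,23.8,-0.1]]
n 4
```

>>> carry_out(series=[[[-3,-3,24,0],[-3,-3,24,0],[-3,-3,23,0],[-3,-2,20,0]]])

```text
time_s: 14.58
ee_pos: [0.5363, -0.0956, 0.0203]
ee_rot: [[-0.643, 0.765, 0.028], [0.765, 0.641, 0.061], [0.029, 0.061, -0.998]]
force: [-0.3, -0.5, 0.3]
opening: 0.0696
```

>>> carry_out(series=[[[0,0,0,0],[0,0,0,0],[0,0,0,0],[0,0,0,0],[0,0,0,0]]], hand=1)

```text
time_s: 15.0
ee_pos: [0.5321, -0.0938, 0.017]
ee_rot: [[-0.642, 0.767, 0.019], [0.766, 0.64, 0.062], [0.035, 0.054, -0.998]]
force: [0.3, -0.2, -0.2]
opening: 0.0464
```

```bash
python3 - <<'E'
from h import *
st(); plan((535,-91,75,None),(535,-30,75,89.2),step=28); 
E
```

```text
t 15.0 pos [532.1 -93.8  17. ] x [-0.642  0.766  0.035] z [ 0.019  0.062 -0.998] F [ 0.3 -0.2 -0.2] open 46.4
[[0.8,2.4,-19.2,-0],[0.8,2.4,-19.2,-0],[0.8,2.4,-19.2,-0],[7.8,6.5,0.6,6.8],[8.5,5.5,0.6,6.8],[9.1,4.5,0.6,6.8],[9.6,3.4,0.6,6.8],[9.9,2.2,0.6,6.8],[10.1,1,0.6,6.8]]
n 9
```

>>> carry_out(series=[[[1,2,-20,0],[1,2,-20,0],[1,2,-20,0],[7,6,0,6.8],[8,5,0,6.8],[9,4,0,6.8],[9,3,0,6.5],[9,2,0,6],[6,1,0,5]]])

```text
time_s: 15.75
ee_pos: [0.5395, -0.0367, 0.0957]
ee_rot: [[-0.005, 0.999, 0.038], [0.998, 0.002, 0.063], [0.063, 0.039, -0.997]]
force: [0.5, -0.3, -1.5]
opening: 0.0463
```

```bash
python3 - <<'E'
from h import *
s=st(); P,p,d,o=packs(save='pics/w6.png'); plan((530,-30,18,89.2),step=28); 
E
```

```text
t 15.75 pos [539.5 -36.7  95.7] x [-0.005  0.998  0.063] z [ 0.038  0.063 -0.997] F [ 0.5 -0.3 -1.5] open 46.3
pack 0.95 [284. 316.] 6758 z 113.7 mean [554.1 -37.3 113.1] (array([558.3, -37. ]), array([45.9, 62.1]), 178.7)
pack 0.69 [216. 412.] 5543 z 34.8 mean [545.6  35.1  34.3] (array([556. ,  35.6]), array([45.5, 85.6]), 179.8)
pack 0.68 [223. 532.] 5480 z 34.8 mean [551.7 126.1  34.2] (array([560.9, 126.8]), array([46.6, 86.2]), 178.4)
pack 0.66 [240.  20.] 1070 z 22.1 mean [ 562.6 -249.4   21.5] (array([ 565.4, -250.2]), array([17.7, 40.1]), 168.1)
[[0.5,-4.3,25.8,0.5],[0.5,-4.3,25.8,0.5],[0.4,-4.3,25.8,0.5]]
n 3
```

View pics/w6.png

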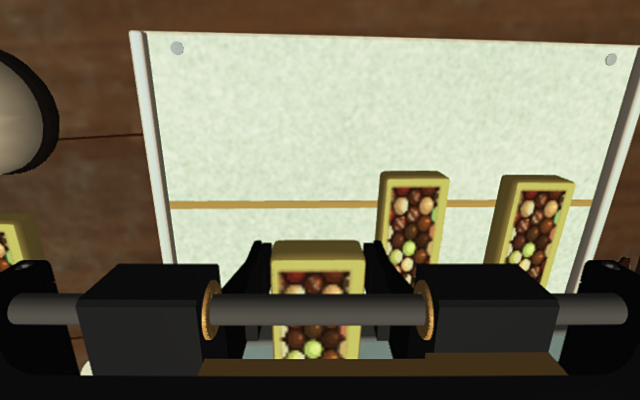

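```bash
python3 - <<'E'
from h import *
plan((524,-30,24,89.5),step=25); 
E
```

```text
[[0.7,-6.2,23.8,0.4],[0.6,-6.2,23.8,0.4],[0.6,-6.2,23.8,0.4]]
n 3
```

>>> carry_out(series=[[[1,-8,22,0],[1,-7,22,0],[1,-6,22,0]]])

```text
time_s: 16.1
ee_pos: [0.5288, -0.0307, 0.0355]
ee_rot: [[-0.022, 0.998, 0.056], [0.998, 0.018, 0.063], [0.062, 0.058, -0.996]]
force: [-0.5, 0.1, -0.9]
opening: 0.0468
```

>>> carry_out(series=[[[1,-5,10,-0.5],[0,-1,5,0]]])

```text
time_s: 16.27
ee_pos: [0.5207, -0.0293, 0.0174]
ee_rot: [[-0.036, 0.998, 0.052], [0.997, 0.033, 0.063], [0.061, 0.054, -0.997]]
force: [0.2, -0.7, -0.5]
opening: 0.0466
```

>>> carry_out(series=[[[0,0,2,2],[0,0,2,1]]])

```text
time_s: 16.43
ee_pos: [0.5228, -0.0291, 0.0164]
ee_rot: [[0.013, 0.998, 0.055], [0.998, -0.017, 0.065], [0.065, 0.054, -0.996]]
force: [-5.6, 0.9, 16.2]
opening: 0.0468
```

>>> carry_out(series=[[[0,0,0,0],[0,0,0,0],[0,0,-10,0],[0,-5,-25,0],[-10,-10,-41,0],[-10,-10,-41,0],[0,-10,-41,0],[0,0,-35,0]]], hand=-0.25)

```text
time_s: 17.1
ee_pos: [0.4739, -0.0643, 0.2082]
ee_rot: [[0.007, 0.999, 0.048], [0.998, -0.01, 0.061], [0.062, 0.047, -0.997]]
force: [1.3, 0.6, -0.4]
opening: 0.0545
```

```bash
python3 - <<'E'
from h import *
s=st(); print(s['joints']);P,p,d,o=packs(save='pics/w7.png')
E
```

```text
t 17.1 pos [473.9 -64.3 208.2] x [0.007 0.998 0.062] z [ 0.048  0.061 -0.997] F [ 1.3  0.6 -0.4] open 54.5
[-15.92103287  -4.83533683  22.34332473 110.25896758  -2.05349002
  71.90270468  96.52436974]
pack 0.94 [242. 339.] 3280 z 34.8 mean [555.3 -30.4  34.2] (array([558.4, -30. ]), array([45.7, 95. ]), 178.8)
pack 0.84 [232. 479.] 2372 z 34.7 mean [550.2 125.4  34.2] (array([552.7, 126.7]), array([46.1, 71.4]), 178.0)
pack 0.75 [225. 404.] 2144 z 34.8 mean [544.2  37.8  34.2] (array([556.3,  35.6]), array([45. , 86.9]), 179.7)
```

View pics/w7.png

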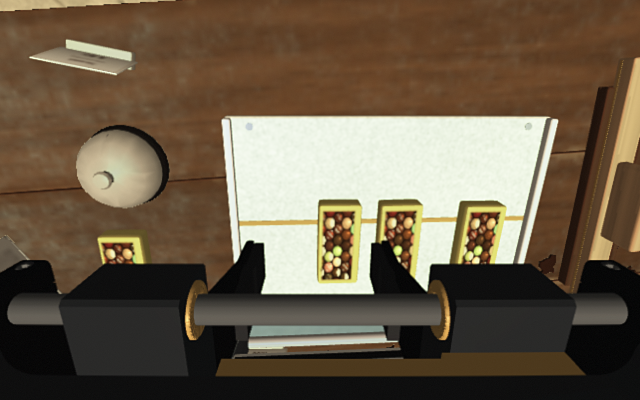

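>>> carry_out(series=[[[0,0,-41,0],[0,0,-41,0],[0,0,-41,0]]])

```text
time_s: 17.45
ee_pos: [0.4663, -0.0721, 0.326]
ee_rot: [[0.005, 0.999, 0.049], [0.998, -0.008, 0.062], [0.062, 0.048, -0.997]]
force: [1.0, 0.7, -0.2]
opening: 0.0545
```

>>> carry_out(series=[[[0,0,0,0],[0,0,0,0]]])

```text
time_s: 17.62
ee_pos: [0.4696, -0.074, 0.3361]
ee_rot: [[0.005, 0.998, 0.065], [0.998, -0.009, 0.061], [0.062, 0.065, -0.996]]
force: [0.0, 0.4, 0.1]
opening: 0.0547
```

>>> carry_out(series=[[[0,0,10,0],[0,0,10,0],[0,0,10,0],[0,0,10,0],[0,0,10,0],[0,0,10,0]]])

```text
time_s: 18.12
ee_pos: [0.4724, -0.0704, 0.2678]
ee_rot: [[0.005, 0.998, 0.062], [0.998, -0.009, 0.061], [0.062, 0.062, -0.996]]
force: [-0.6, 0.0, 0.3]
opening: 0.0544
```

>>> carry_out(series=[[[-41,0,0,0],[-41,0,0,0],[-41,0,0,0]]])

```text
time_s: 18.37
ee_pos: [0.4717, -0.1837, 0.252]
ee_rot: [[-0.017, 0.999, 0.052], [0.998, 0.013, 0.067], [0.067, 0.053, -0.996]]
force: [0.8, -0.0, -0.4]
opening: 0.0545
```

>>> carry_out(series=[[[0,0,0,0],[0,0,0,0]]])

```text
time_s: 18.53
ee_pos: [0.4687, -0.1933, 0.2483]
ee_rot: [[-0.002, 0.999, 0.048], [0.998, -0.001, 0.063], [0.062, 0.048, -0.997]]
force: [0.1, 1.2, -0.3]
opening: 0.0543
```

>>> carry_out(series=[[[10,0,0,0],[10,0,0,0],[10,0,0,0],[10,0,0,0],[10,0,0,0],[10,0,0,0]]])

```text
time_s: 19.03
ee_pos: [0.4666, -0.1246, 0.2474]
ee_rot: [[-0.004, 0.999, 0.041], [0.998, 0.001, 0.064], [0.064, 0.041, -0.997]]
force: [-0.4, -0.4, 0.1]
opening: 0.0543
```

>>> carry_out(series=[[[41,0,0,0],[41,0,0,0],[41,0,0,0],[0,0,0,0],[0,0,0,0]]])

```text
time_s: 19.45
ee_pos: [0.4627, 0.0118, 0.2537]
ee_rot: [[-0.018, 0.999, 0.04], [0.998, 0.016, 0.066], [0.065, 0.041, -0.997]]
force: [0.6, -1.0, -0.1]
opening: 0.0546
```

>>> carry_out(series=[[[0,20,0,0],[0,41,0,0],[0,41,0,0],[0,0,0,0],[0,0,0,0]]])

```text
time_s: 19.87
ee_pos: [0.565, 0.0225, 0.2539]
ee_rot: [[-0.031, 0.999, 0.033], [0.997, 0.029, 0.067], [0.066, 0.035, -0.997]]
force: [0.5, -0.1, 0.3]
opening: 0.0541
```

>>> carry_out(series=[[[0,-20,0,0],[0,-41,0,0],[0,-41,0,0],[0,0,0,0],[0,0,0,0]]])

```text
time_s: 20.28
ee_pos: [0.4543, 0.021, 0.2446]
ee_rot: [[-0.033, 0.999, 0.025], [0.997, 0.032, 0.065], [0.064, 0.027, -0.998]]
force: [0.9, -0.0, -0.1]
opening: 0.0545
```

>>> carry_out(series=[[[0,0,0,7],[0,0,0,7],[0,0,0,7],[0,0,0,0],[0,0,0,0]]])

```text
time_s: 20.7
ee_pos: [0.4529, 0.0215, 0.2464]
ee_rot: [[0.336, 0.941, 0.029], [0.939, -0.337, 0.068], [0.074, 0.005, -0.997]]
force: [0.3, 0.5, 0.0]
opening: 0.0544
```

>>> carry_out(series=[[[0,0,0,-7],[0,0,0,-7],[0,0,0,-7],[0,0,0,0],[0,0,0,0]]])

```text
time_s: 21.12
ee_pos: [0.4541, 0.0214, 0.247]
ee_rot: [[-0.044, 0.999, 0.031], [0.997, 0.042, 0.068], [0.066, 0.034, -0.997]]
force: [0.8, -1.1, -0.2]
opening: 0.0542
```

>>> carry_out(series=[[[0,0,20,0],[0,0,41,0],[0,0,0,0],[0,0,0,0]]])

```text
time_s: 21.45
ee_pos: [0.4583, 0.0259, 0.1871]
ee_rot: [[-0.039, 0.999, 0.036], [0.997, 0.036, 0.068], [0.067, 0.039, -0.997]]
force: [0.9, -0.8, 1.0]
opening: 0.0544
```

```bash
python3 - <<'E'
from h import *
plan((470,-170,260,90),step=35)
P=optics.camera_params('side'); p,d=optics.get_image('side')
m=np.zeros((400,640),bool); m[130:205,260:370]=1
w=world('side',P,depth=d,mask=m)*1000; w=w[w[:,2]>-10]
print('cols y', list(range(-460,-130,25)))
for x in range(380,720,20):
    print(x,[(int(np.percentile(w[k,2],95)) if k.sum()>2 else -1) for y in range(-460,-130,25) for k in [(abs(w[:,0]-x)<10)&(abs(w[:,1]-y)<12.5)]])
E
```

```text
[[-31.8,1.2,-14.3,0.4],[-31.8,1.4,-14.3,0.4],[-31.8,1.7,-14.3,0.4],[-31.8,1.9,-14.3,0.4],[-31.8,2.1,-14.3,0.4],[-31.8,2.3,-14.3,0.4]]
n 6
cols y [-460, -435, -410, -385, -360, -335, -310, -285, -260, -235, -210, -185, -160, -135]
380 [-1, -1, -1, -1, -1, -1, -1, -1, -1, 2, 1, -1, -1, -1]
400 [-1, -1, -1, -1, -1, 0, 3, 1, 2, 1, 3, 2, -1, -1]
420 [24, 24, 21, 3, 3, 2, 3, 3, 2, 1, 2, 2, -1, -1]
440 [23, 24, 5, 2, 2, 1, 3, 3, 38, 36, 23, 3, -1, 23]
460 [25, 24, 2, 4, 2, 2, -1, -1, 46, 47, 37, 3, -1, 22]
480 [24, 21, 1, 1, 3, -1, -1, -1, 58, 56, 40, 3, -1, 23]
500 [22, 20, 2, 3, 4, -1, -1, -1, 44, 45, 34, 2, -1, 22]
520 [-1, -1, 1, 2, 2, 2, -1, 0, 2, 19, 2, 4, -1, 22]
540 [-1, -1, -1, -1, -1, -1, -1, 9, 19, 1, 2, 3, -1, 21]
560 [-1, -1, -1, 57, 2, 3, -1, 21, 24, 21, 1, 2, -1, 21]
580 [154, 155, 155, 153, 136, 3, -1, 22, 23, 22, 2, 1, -1, 22]
600 [155, 156, 155, 154, 148, 3, -1, 22, 24, 19, 2, 2, -1, 23]
620 [155, 156, 155, 154, 150, 135, -1, 24, 24, 23, 2, 3, -1, 22]
640 [154, 155, 155, 155, 153, 149, -1, 24, 24, 18, 2, 4, 71, 124]
660 [157, 155, 155, 153, 153, 2, 1, 1, 0, 1, -1, -1, 71, 127]
680 [154, 154, 153, 108, 1, 2, 1, 2, 74, -1, -1, -1, -1, -1]
700 [153, 149, 3, 3, 1, 2, 1, -1, 74, -1, -1, -1, 73, -1]
```

```bash
python3 - <<'E'
from h import *
s=st(); plan((500,-200,240,65),step=32)
E
```

```text
t 21.5 pos [457.5  25.9 186.6] x [-0.039  0.997  0.067] z [ 0.034  0.068 -0.997] F [-1.2  0.1 -1.1] open 53.9
[[-27.9,4.5,-8.4,3.4],[-27.6,6.2,-8.4,3.4],[-27.2,7.8,-8.4,3.4],[-26.7,9.4,-8.4,3.4],[-26.1,11,-8.4,3.4],[-25.4,12.5,-8.4,3.4],[-24.6,14,-8.4,3.4],[-23.7,15.4,-8.4,3.4]]
n 8
```

>>> carry_out(series=[[[-28,5,-10,3.4],[-28,6,-10,3.4],[-27,8,-10,3.4],[-27,9,-9,3.4],[-26,11,-8,3.4],[-25,12,-7,3.4],[-23,13,-5,3],[-12,6,-2,2]]], hand=-0.9)

```text
time_s: 22.17
ee_pos: [0.5013, -0.1895, 0.2533]
ee_rot: [[0.404, 0.913, 0.053], [0.911, -0.407, 0.067], [0.083, 0.021, -0.996]]
force: [-0.4, -0.7, -0.0]
opening: 0.0823
```

```bash
python3 - <<'E'
from h import *
s=st(); P,p,d,o=packs(save='pics/w8.png')
w=world('w',P,depth=d,mask=np.ones((400,640),bool))*1000
k=(w[:,2]>60)&(w[:,2]<200)&(w[:,1]<-290)&(w[:,0]>500)&(w[:,0]<700); w=w[k]
for y in range(-440,-300,10):
    q=abs(w[:,1]-y)<5
    if q.sum(): print(y,w[q][:,0].min().round(),w[q][w[q][:,0].argmin()].round())
plan((560,-266,110,65),step=32)
E
```

```text
t 22.17 pos [ 501.3 -189.5  253.3] x [0.404 0.911 0.083] z [ 0.053  0.067 -0.996] F [-0.4 -0.7 -0. ] open 82.3
pack 0.86 [ 96. 576.] 3371 z 34.9 mean [562.6 125.   34.3] (array([565.1, 126.7]), array([46.7, 94.9]), 178.8)
pack 0.75 [151. 444.] 3100 z 34.9 mean [556.  -31.9  34.4] (array([558.5, -31.4]), array([45.7, 93.9]), 179.8)
pack 0.73 [217.  77.] 3174 z 22.6 mean [ 457.2 -456.7   22.1] (array([ 459.4, -459. ]), array([47.6, 96. ]), 164.3)
pack 0.67 [246. 278.] 2519 z 22.7 mean [ 589.7 -265.4   22.2] (array([ 592.1, -266.2]), array([46.2, 94.8]), 178.2)
pack 0.65 [124. 499.] 3274 z 35.0 mean [558.7  34.1  34.5] (array([561.4,  35.4]), array([46.4, 95.6]), 179.9)
-390 558.0 [ 558. -392.   62.]
-360 610.0 [ 610. -361.  151.]
-350 623.0 [ 623. -355.  126.]
[[-9.7,13.8,23.3,0.2],[-9.6,13.8,23.3,0.2],[-9.6,13.8,23.3,0.2],[-9.5,13.9,23.3,0.2],[-9.5,13.9,23.3,0.2],[-9.5,13.9,23.3,0.2]]
n 6
```

View pics/w8.png

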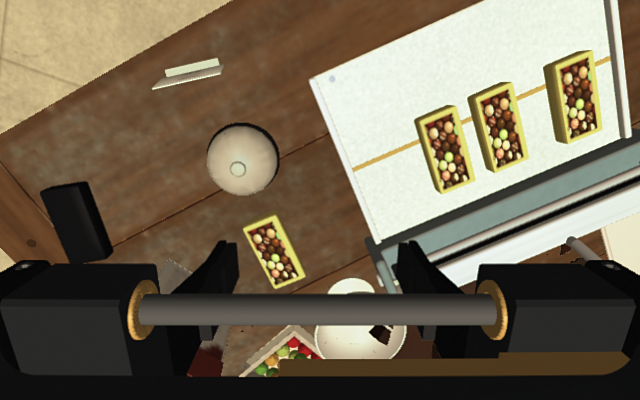

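```bash
python3 - <<'E'
from h import *
plan((556,-266,110,58),step=28)
E
```

```text
[[-8.5,11.3,20,1.2],[-8.3,11.4,20,1.2],[-8.1,11.6,20,1.2],[-7.8,11.8,20,1.2],[-7.6,11.9,20,1.2],[-7.3,12.1,20,1.2],[-7.1,12.2,20,1.2]]
n 7
```

>>> carry_out(series=[[[-9,11,20,1.2],[-8,11,20,1.2],[-8,12,20,1.2],[-8,12,20,1.2],[-8,12,20,1.2],[-7,12,15,1.2],[-4,6,8,0.5]]])

```text
time_s: 22.85
ee_pos: [0.56, -0.2488, 0.1295]
ee_rot: [[0.511, 0.857, 0.062], [0.854, -0.514, 0.08], [0.101, 0.012, -0.995]]
force: [0.5, -0.0, 0.8]
opening: 0.0829
```

```bash
python3 - <<'E'
from h import *
st(); plan((556,-266,6,58),step=24)
P=optics.camera_params('side');p,d=optics.get_image('side'); cv2.imwrite('pics/s2.png',cv2.resize(p[110:230,250:450,::-1],None,fx=4,fy=4))
E
```

```text
t 22.85 pos [ 560.  -248.8  129.5] x [0.511 0.854 0.101] z [ 0.062  0.08  -0.995] F [ 0.5 -0.   0.8] open 82.9
[[-4.9,0.7,20.2,0.2],[-4.9,0.7,20.2,0.2],[-4.9,0.7,20.2,0.2],[-4.9,0.7,20.2,0.2],[-4.9,0.7,20.2,0.2],[-4.9,0.7,20.2,0.2]]
n 6
```

View pics/s2.png

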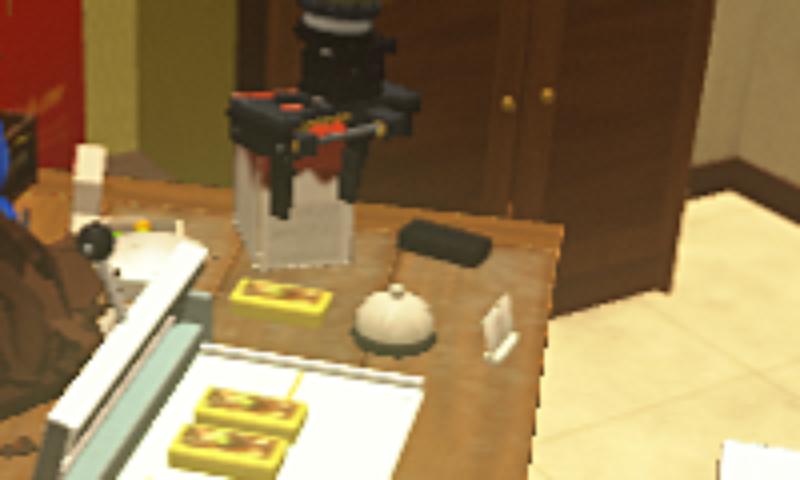

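```bash
python3 - <<'E'
from h import *
plan((500,-150,280,80),(340,290,280,90),step=38)
E
```

```text
[[11.5,-16.7,-24.5,-3.5],[12.5,-16,-24.5,-3.5],[13.5,-15.2,-24.5,-3.5],[14.4,-14.4,-24.5,-3.5],[15.2,-13.5,-24.5,-3.5],[16,-12.5,-24.5,-3.5],[31.1,-18.1,2,-0.8],[31.3,-17.6,2,-0.8],[31.6,-17.2,2,-0.8],[31.8,-16.8,2,-0.8],[32,-16.4,2,-0.8],[32.2,-16,2,-0.8],[32.4,-15.5,2,-0.8],[32.6,-15.1,2,-0.8],[32.8,-14.7,2,-0.8],[33,-14.2,2,-0.8],[33.2,-13.8,2,-0.8],[33.4,-13.3,2,-0.8],[33.6,-12.9,2,-0.8]]
n 19
```

>>> carry_out(series=[[[11,-17,-25,-3.5],[12,-16,-25,-3.5],[13,-15,-25,-3.5],[14,-14,-25,-3.5],[15,-13,-25,-3.5],[16,-12,-25,-3.5],[31,-18,2,-0.8],[31,-18,2,-0.8],[31,-17,2,-0.8],[32,-17,2,-0.8],[32,-16,2,-0.8],[32,-16,2,-0.8],[32,-15,2,-0.8],[32,-15,2,-0.8],[33,-15,2,-0.8],[33,-14,2,-0.8],[33,-14,2,-0.8],[33,-13,2,0],[20,-13,0,0]]])

```text
time_s: 24.48
ee_pos: [0.314, 0.2866, 0.3035]
ee_rot: [[-0.002, 0.997, 0.072], [0.997, -0.003, 0.073], [0.073, 0.072, -0.995]]
force: [0.6, 0.0, 0.5]
opening: 0.0825
```

>>> carry_out(series=[[[0,-20,0,0],[0,-20,0,0]]])

```text
time_s: 24.65
ee_pos: [0.2864, 0.2926, 0.3034]
ee_rot: [[-0.005, 0.997, 0.074], [0.998, -0.0, 0.067], [0.067, 0.074, -0.995]]
force: [-5.4, -6.8, 5.1]
opening: 0.0828
```

>>> carry_out(series=[[[-5,-20,0,0],[-5,-20,0,0]]])

```text
time_s: 24.82
ee_pos: [0.2602, 0.3024, 0.2988]
ee_rot: [[-0.007, 0.998, 0.057], [0.999, 0.005, 0.046], [0.045, 0.057, -0.997]]
force: [0.6, -0.6, -0.2]
opening: 0.0825
```

```bash
python3 - <<'E'
from h import *
s=st(); print(s['joints'].round(1))
E
```

```text
t 24.82 pos [260.2 302.4 298.8] x [-0.007  0.999  0.045] z [ 0.057  0.046 -0.997] F [ 0.6 -0.6 -0.2] open 82.5
[-44.6 -17.3  -7.4 110.5  -1.3  82.6  38.7]
```

```bash
python3 - <<'E'
from h import *
s=st(); print(s['joints'], s['joint_vel'])
E
```

```text
t 24.82 pos [260.2 302.4 298.8] x [-0.007  0.999  0.045] z [ 0.057  0.046 -0.997] F [ 0.6 -0.6 -0.2] open 82.5
[-44.60474589 -17.28764842  -7.38423482 110.51664267  -1.26249306
  82.55731651  38.72642681] [-1.77785038e+01 -2.13845362e-02 -6.52174836e+00  2.16127425e+00
 -1.67127076e-03  7.12994094e+00 -2.15545697e+01]
```

>>> carry_out(series=[[[-12,-15,0,0],[-12,-15,0,0]]])

```text
time_s: 24.98
ee_pos: [0.2433, 0.3013, 0.2938]
ee_rot: [[-0.015, 0.999, 0.037], [1.0, 0.014, 0.022], [0.021, 0.038, -0.999]]
force: [0.3, 0.4, -0.1]
opening: 0.0827
```

```bash
python3 - <<'E'
from h import *
s=st(); print(s['joints'], s['joint_vel'])
E
```

```text
t 24.98 pos [243.3 301.3 293.8] x [-0.015  1.     0.021] z [ 0.037  0.022 -0.999] F [ 0.3  0.4 -0.1] open 82.7
[-49.54699932 -17.28717371  -5.05382943 111.05542478  -0.48063667
  83.9114967   36.45227756] [-2.64145559e+01 -2.46573314e-02  1.09243793e+01  3.40284336e+00
  3.15647522e+00  8.02479411e+00 -1.28975099e+01]
```

>>> carry_out(series=[[[-12,-18,0,0],[-12,-18,0,0],[-10,-18,0,0]]])

```text
time_s: 25.23
ee_pos: [0.2096, 0.3006, 0.2842]
ee_rot: [[-0.022, 1.0, 0.005], [1.0, 0.022, -0.021], [-0.021, 0.005, -1.0]]
force: [0.4, 0.7, -0.6]
opening: 0.0826
```

```bash
python3 - <<'E'
from h import *
s=st(); print(s['joints'], s['joint_vel'])
E
```

```text
t 25.23 pos [209.6 300.6 284.2] x [-0.022  1.    -0.021] z [ 0.005 -0.021 -1.   ] F [ 0.4  0.7 -0.6] open 82.6
[-52.72941214 -17.28434886  -5.78008641 112.08872881  -0.83736259
  85.96378549  33.08749428] [ 2.01012123e+01  1.85726769e-02 -3.11976645e+01  1.47813456e+00
 -9.95506552e+00  7.97242469e+00 -6.55411785e+00]
```

```bash
python3 - <<'E'
from h import *
plan((500,-190,250,70),step=40)
E
```

```text
[[-33.1,18.6,3.1,1.4],[-32.6,19.4,3.1,1.4],[-32.1,20.2,3.1,1.4],[-31.6,21,3.1,1.4],[-31.1,21.8,3.1,1.4],[-30.5,22.6,3.1,1.4],[-30,23.3,3.1,1.4],[-29.4,24,3.1,1.4],[-28.8,24.8,3.1,1.4],[-28.1,25.5,3.1,1.4],[-27.5,26.2,3.1,1.4],[-26.8,26.8,3.1,1.4],[-26.2,27.5,3.1,1.4],[-25.5,28.1,3.1,1.4],[-24.8,28.7,3.1,1.4]]
n 15
```

>>> carry_out(series=[[[-20,12,0,1],[-33,19,0,1.4],[-32,20,3,1.4],[-32,21,3,1.4],[-31,22,3,1.4],[-31,22,3,1.4],[-30,23,3,1.4],[-30,24,3,1.4],[-29,25,3,1.4],[-28,25,3,1.4],[-28,26,3,1.4],[-27,27,3,1.4],[-26,27,3,1.4],[-26,28,3,1.4],[-20,20,0,1.4],[-10,10,0,1.4]]])

```text
time_s: 26.57
ee_pos: [0.5185, -0.1652, 0.2752]
ee_rot: [[0.33, 0.944, 0.006], [0.943, -0.33, -0.04], [-0.036, 0.019, -0.999]]
force: [-0.1, 0.1, 0.5]
opening: 0.0826
```

```bash
python3 - <<'E'
from h import *
s=st(); P,p,d,o=packs()
plan((556,-266,110,58),step=28)
E
```

```text
t 26.57 pos [ 518.5 -165.2  275.2] x [ 0.33   0.943 -0.036] z [ 0.006 -0.04  -0.999] F [-0.1  0.1  0.5] open 82.6
pack 0.87 [155. 442.] 3151 z 35.0 mean [556.6 -31.4  34.4] (array([559., -31.]), array([45.9, 94.5]), 178.7)
pack 0.86 [182.  98.] 2444 z 22.7 mean [ 457.  -456.2   22.1] (array([ 459.1, -458.8]), array([47.6, 94.5]), 164.4)
pack 0.76 [232. 274.] 2288 z 22.6 mean [ 590.1 -265.    22. ] (array([ 592.4, -266. ]), array([46.4, 95.1]), 178.6)
pack 0.65 [135. 500.] 3390 z 35.1 mean [558.6  34.7  34.5] (array([561.1,  35.2]), array([46.3, 94.6]), 179.7)
pack 0.55 [116. 584.] 3722 z 34.9 mean [563.  125.6  34.3] (array([565.3, 126.7]), array([46.7, 95.9]), 178.7)
[[-9.7,8.3,21.1,1.6],[-9.4,8.6,21.1,1.6],[-9.2,8.8,21.1,1.6],[-8.9,9.1,21.1,1.6],[-8.7,9.3,21.1,1.6],[-8.4,9.6,21.1,1.6],[-8.2,9.8,21.1,1.6],[-7.9,10,21.1,1.6]]
n 8
```

>>> carry_out(series=[[[-10,8,21,1.6],[-10,9,21,1.6],[-9,9,21,1.6],[-9,9,21,1.6],[-9,9,21,1.6],[-8,10,21,1.6],[-8,10,18,1.6],[-6,5,10,1]]])

```text
time_s: 27.33
ee_pos: [0.5586, -0.2398, 0.1269]
ee_rot: [[0.509, 0.861, 0.019], [0.861, -0.509, -0.018], [-0.006, 0.026, -1.0]]
force: [0.2, 0.3, 0.6]
opening: 0.0825
```

```bash
python3 - <<'E'
from h import *
st(); plan((556,-266,8,58),step=24)
E
```

```text
t 27.33 pos [ 558.6 -239.8  126.9] x [ 0.509  0.861 -0.006] z [ 0.019 -0.018 -1.   ] F [0.2 0.3 0.6] open 82.5
[[-3.9,1.3,19.9,0.2],[-3.9,1.4,19.9,0.2],[-3.9,1.4,19.9,0.2],[-3.8,1.4,19.9,0.2],[-3.8,1.4,19.9,0.2],[-3.8,1.4,19.9,0.2]]
n 6
```

Two stages: correct laterally at height first.

>>> carry_out(series=[[[-12,5,8,0],[-10,4,15,0],[-5,2,15,0],[-3,1,15,0]]])

```text
time_s: 27.67
ee_pos: [0.557, -0.2648, 0.0751]
ee_rot: [[0.502, 0.865, 0.023], [0.865, -0.502, -0.01], [0.003, 0.025, -1.0]]
force: [-0.5, 0.5, 0.5]
opening: 0.0828
```

```bash
python3 - <<'E'
from h import *
st(); plan((556,-266,8,58),step=24)
E
```

```text
t 27.67 pos [ 557.  -264.8   75.1] x [0.502 0.865 0.003] z [ 0.023 -0.01  -1.   ] F [-0.5  0.5  0.5] open 82.8
[[-0.6,-0.6,22.3,0.6],[-0.6,-0.6,22.3,0.6],[-0.6,-0.6,22.3,0.6]]
n 3
```

>>> carry_out(series=[[[0,0,22,0],[0,0,22,0],[0,0,17,0]]])

```text
time_s: 27.92
ee_pos: [0.5605, -0.26, 0.0153]
ee_rot: [[0.498, 0.867, 0.029], [0.867, -0.498, -0.004], [0.011, 0.027, -1.0]]
force: [-0.1, 1.2, -0.0]
opening: 0.0826
```

>>> carry_out(series=[[[0,0,0,0],[0,0,0,0],[0,0,0,0],[0,0,0,0],[0,0,0,0],[0,0,0,0]]], hand=1)

```text
time_s: 28.42
ee_pos: [0.5614, -0.2523, 0.0177]
ee_rot: [[0.492, 0.87, 0.029], [0.87, -0.493, 0.003], [0.017, 0.024, -1.0]]
force: [0.5, 0.2, -0.5]
opening: 0.0508
```

```bash
python3 - <<'E'
from h import *
st();P,p,d,o=packs(save='pics/w9.png'); plan((545,-240,120,70),step=28)
E
```

```text
t 28.42 pos [ 561.4 -252.3   17.7] x [0.492 0.87  0.017] z [ 0.029  0.003 -1.   ] F [ 0.5  0.2 -0.5] open 50.8
pack 0.98 [281. 333.] 6879 z 23.0 mean [ 583.2 -255.8   22.4] (array([ 591.6, -258.9]), array([45.6, 80.4]), 169.9)
[[1.1,-4.5,-25.7,-2.4],[1.3,-4.4,-25.7,-2.4],[1.5,-4.4,-25.7,-2.4],[1.7,-4.3,-25.7,-2.4]]
n 4
```

View pics/w9.png

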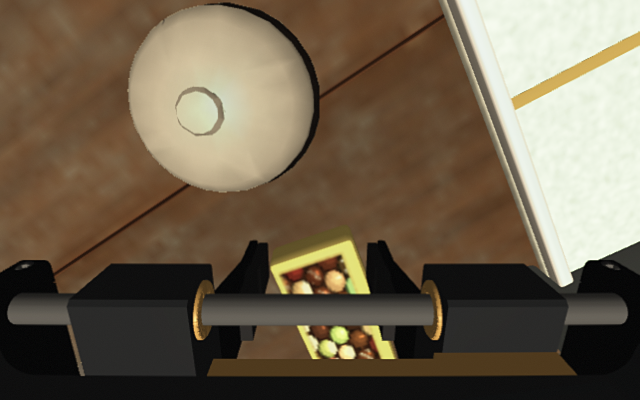

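>>> carry_out(series=[[[-2,0,3,0],[-1,0,10,0]]], hand=-0.6)

```text
time_s: 28.68
ee_pos: [0.5631, -0.2547, 0.0075]
ee_rot: [[0.491, 0.87, 0.035], [0.871, -0.492, 0.003], [0.02, 0.029, -0.999]]
force: [0.1, -0.0, -0.0]
opening: 0.0568
```

>>> carry_out(series=[[[-1,0,1,0],[-1,0,1,0],[-1,0,1,0],[-1,0,1,0],[0,0,1,0],[0,0,0,0],[0,0,0,0]]], hand=1)

```text
time_s: 29.27
ee_pos: [0.5611, -0.2568, 0.003]
ee_rot: [[0.491, 0.871, 0.033], [0.871, -0.491, 0.008], [0.023, 0.025, -0.999]]
force: [0.2, 0.0, 0.6]
opening: 0.0513
```

```bash
python3 - <<'E'
from h import *
st();P,p,d,o=packs(save='pics/w10.png'); plan((545,-240,120,70),step=28)
E
```

```text
t 29.27 pos [ 561.1 -256.8    3. ] x [0.491 0.871 0.023] z [ 0.033  0.008 -0.999] F [0.2 0.  0.6] open 51.3
pack 0.62 [284. 331.] 6340 z 22.9 mean [ 578.8 -258.6   22.4] (array([ 585.7, -261.9]), array([45.8, 69.1]), 172.5)
[[1.9,-3.9,-23.5,-1.9],[2,-3.8,-23.5,-1.9],[2.1,-3.7,-23.5,-1.9],[2.3,-3.7,-23.5,-1.9],[2.4,-3.6,-23.5,-1.9]]
n 5
```

>>> carry_out(series=[[[9,-5,-1,0],[11,-6,0,0],[11,-6,0,0],[11,-6,0,0],[4,-2,0,0]]], squeeze=25)

```text
time_s: 29.78
ee_pos: [0.5603, -0.2005, 0.0028]
ee_rot: [[0.493, 0.869, 0.031], [0.87, -0.493, 0.007], [0.022, 0.023, -1.0]]
force: [-0.4, -0.5, -0.3]
opening: 0.0513
```

>>> carry_out(series=[[[0,0,0,0],[0,0,-1,-7],[0,0,-1,-7],[0,0,0,-7],[0,0,-20,0],[0,0,-30,0]]], hand=-0.7)

```text
time_s: 30.28
ee_pos: [0.5547, -0.1934, 0.0495]
ee_rot: [[0.127, 0.992, 0.018], [0.992, -0.127, 0.011], [0.014, 0.017, -1.0]]
force: [0.1, -0.8, 0.5]
opening: 0.0726
```

```bash
python3 - <<'E'
from h import *
st();P,p,d,o=packs(save='pics/w11.png')
E
```

```text
t 30.28 pos [ 554.7 -193.4   49.5] x [0.127 0.992 0.014] z [ 0.018  0.011 -1.   ] F [ 0.1 -0.8  0.5] open 72.6
pack 0.88 [273. 308.] 6804 z 22.7 mean [ 589.8 -203.7   22.2] (array([ 597.2, -204.8]), array([45.7, 93.5]), 172.7)
pack 0.83 [200. 593.] 9740 z 34.8 mean [549.1 -35.2  34.3] (array([552.9, -31.3]), array([45.9, 82.9]), 178.7)
```

View pics/w11.png

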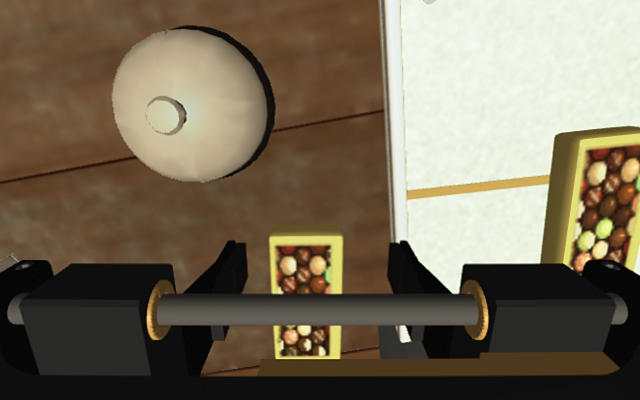

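```bash
python3 - <<'E'
from h import *
plan((568,-202,6,82.7),step=20)
E
```

```text
[[-2.1,2.6,16.6,-0],[-2.1,2.6,16.6,-0],[-2.1,2.6,16.6,-0]]
n 3
```

>>> carry_out(series=[[[-8,8,4,0],[-3,4,14,0]]], hand=-0.5)

```text
time_s: 30.55
ee_pos: [0.5738, -0.2078, 0.0415]
ee_rot: [[0.126, 0.991, 0.039], [0.992, -0.127, 0.007], [0.012, 0.037, -0.999]]
force: [1.2, -0.2, 0.8]
opening: 0.0682
```

>>> carry_out(series=[[[2,-4,15,0],[2,-2,17,0],[0,0,6,0]]])

```text
time_s: 30.8
ee_pos: [0.5701, -0.2034, 0.0004]
ee_rot: [[0.128, 0.991, 0.038], [0.992, -0.128, 0.007], [0.012, 0.037, -0.999]]
force: [-20.7, 11.0, 61.1]
opening: 0.0653
```

>>> carry_out(series=[[[0,0,0,0],[0,0,0,0],[0,0,0,0],[0,0,0,0],[0,0,0,0]]], hand=1, squeeze=15)

```text
time_s: 31.22
ee_pos: [0.5694, -0.209, 0.0008]
ee_rot: [[0.13, 0.991, 0.037], [0.991, -0.131, 0.001], [0.006, 0.036, -0.999]]
force: [-1.8, 1.5, 7.3]
opening: 0.0468
```

```bash
python3 - <<'E'
from h import *
plan((569,-209,75,None),(530,-98,75,89.5),step=25)
E
```

```text
[[0.1,0.8,-24.7,-0],[0.1,0.8,-24.7,-0],[0.1,0.8,-24.7,-0],[21,-10.6,-0.3,-1.4],[21.2,-10.1,-0.3,-1.4],[21.5,-9.6,-0.3,-1.4],[21.7,-9.1,-0.3,-1.4],[21.9,-8.5,-0.3,-1.4]]
n 8
```

>>> carry_out(series=[[[0,1,-25,0],[0,1,-25,0],[0,1,-25,0],[19,-10,0,-1.4],[21,-10,0,-1.4],[21,-10,0,-1.4],[21,-9,0,-1.4],[18,-8,0,-1],[4,0,0,0]]])

```text
time_s: 31.97
ee_pos: [0.524, -0.0999, 0.0679]
ee_rot: [[0.02, 1.0, 0.023], [1.0, -0.02, 0.001], [0.002, 0.022, -1.0]]
force: [-0.3, 0.7, 0.5]
opening: 0.0501
```

```bash
python3 - <<'E'
from h import *
st();P,p,d,o=packs(save='pics/w12.png')
plan((530,-98,20,89.5),step=20)
E
```

```text
t 31.97 pos [524.  -99.9  67.9] x [0.02  1.    0.002] z [ 0.023  0.001 -1.   ] F [-0.3  0.7  0.5] open 50.1
pack 0.87 [242. 631.] 617 z 27.8 mean [541.  104.8  27.3] (array([537.6, 105.2]), array([ 3.9, 38.7]), 178.4)
pack 0.81 [234. 423.] 4172 z 34.7 mean [529.5 -31.5  34.2] (array([537.6, -30. ]), array([45.5, 53. ]), 178.4)
pack 0.81 [288. 308.] 6131 z 89.3 mean [ 540.3 -105.8   88.7] (array([ 546.9, -106. ]), array([46.3, 65.2]), 162.0)
[[1.5,1.1,16.1,-0.2],[1.4,1.1,16.1,-0.2],[1.4,1.1,16.1,-0.2]]
n 3
```

View pics/w12.png

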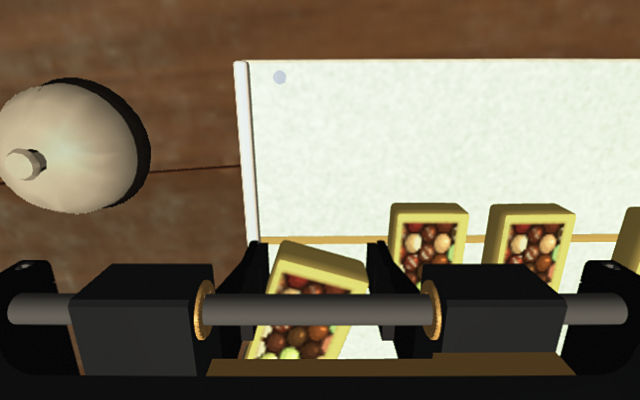

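```bash
python3 - <<'E'
from h import *
plan((528,-97,60,106.5),step=20)
E
```

```text
[[1.8,0.7,2.8,-5.9],[1.7,0.9,2.8,-5.9],[1.6,1.1,2.8,-5.9]]
n 3
```

>>> carry_out(series=[[[2,1,3,-6],[2,1,3,-6],[2,1,3,-5.5],[0,0,0,0]]])

```text
time_s: 32.4
ee_pos: [0.5293, -0.1003, 0.0577]
ee_rot: [[-0.288, 0.957, 0.024], [0.958, 0.288, -0.003], [-0.01, 0.022, -1.0]]
force: [0.2, 0.0, -1.1]
opening: 0.0502
```

```bash
python3 - <<'E'
from h import *
st();P,p,d,o=packs(save='pics/w13.png')
plan((528,-97,20,106.5),step=20)
E
```

```text
t 32.4 pos [ 529.3 -100.3   57.7] x [-0.288  0.958 -0.01 ] z [ 0.024 -0.003 -1.   ] F [ 0.2  0.  -1.1] open 50.2
pack 0.89 [274. 544.] 280 z 33.1 mean [515.7  48.1  33. ] (array([516.4,  47.5]), array([ 6.4, 22.7]), 84.1)
pack 0.81 [259. 410.] 2913 z 34.5 mean [545.3 -38.7  33.9] (array([558.1, -31.4]), array([43.9, 94.2]), 178.2)
pack 0.56 [288. 310.] 5984 z 79.2 mean [ 546.6 -100.4   78.6] (array([552.2, -98.5]), array([45.8, 63.4]), 179.1)
[[2.2,-0.5,19.1,-0.1],[2.2,-0.5,19.1,-0.1]]
n 2
```

View pics/w13.png

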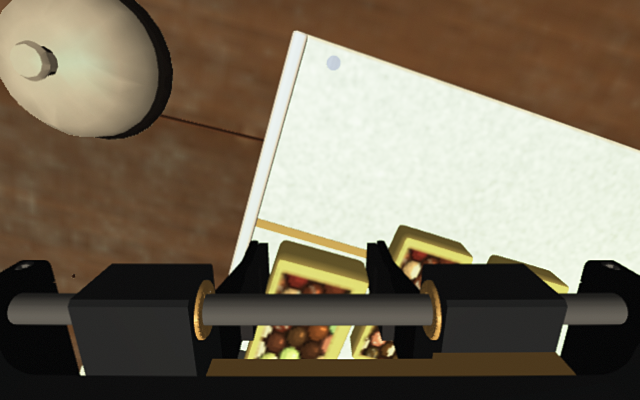

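>>> carry_out(series=[[[2,-1,16,0],[2,-1,16,0],[1,0,6,0]]])

```text
time_s: 32.75
ee_pos: [0.5299, -0.1001, 0.0215]
ee_rot: [[-0.27, 0.962, 0.03], [0.963, 0.27, -0.005], [-0.013, 0.028, -1.0]]
force: [-0.6, 0.4, -0.4]
opening: 0.0503
```

>>> carry_out(series=[[[3,-1,4,0],[0,0,3,0]]])

```text
time_s: 32.92
ee_pos: [0.5278, -0.0984, 0.0134]
ee_rot: [[-0.266, 0.964, 0.029], [0.964, 0.266, -0.005], [-0.013, 0.026, -1.0]]
force: [-1.2, -0.6, -0.1]
opening: 0.0501
```

>>> carry_out(series=[[[0,0,0,0],[0,0,0,0],[0,0,0,0],[0,0,-8,0],[0,0,-20,0],[0,-5,-35,0],[0,-10,-41,0],[0,-10,-41,0],[20,-10,-41,3],[20,0,-30,4]]], hand=-0.3)

```text
time_s: 33.75
ee_pos: [0.4769, -0.0745, 0.2293]
ee_rot: [[-0.133, 0.991, 0.022], [0.991, 0.133, -0.009], [-0.011, 0.021, -1.0]]
force: [1.6, 0.3, -0.8]
opening: 0.0568
```

```bash
python3 - <<'E'
from h import *
st();P,p,d,o=packs(save='pics/w14.png')
E
```

```text
t 33.75 pos [476.9 -74.5 229.3] x [-0.133  0.991 -0.011] z [ 0.022 -0.009 -1.   ] F [ 1.6  0.3 -0.8] open 56.8
pack 0.84 [235. 290.] 3038 z 34.7 mean [563.7 -97.6  34.2] (array([566.6, -97.8]), array([45.5, 95.2]), 177.8)
```

View pics/w14.png

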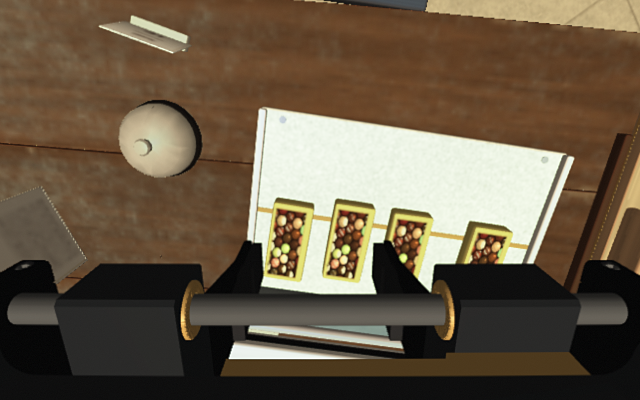

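```bash
python3 - <<'E'
from h import *
plan((475,290,260,90),step=36)
E
```

```text
[[32.5,4.2,-2.7,0.7],[32.6,3.7,-2.7,0.7],[32.6,3.3,-2.7,0.7],[32.6,2.9,-2.7,0.7],[32.7,2.5,-2.7,0.7],[32.7,2.1,-2.7,0.7],[32.7,1.6,-2.7,0.7],[32.7,1.2,-2.7,0.7],[32.8,0.8,-2.7,0.7],[32.8,0.4,-2.7,0.7],[32.8,-0.1,-2.7,0.7]]
n 11
```

>>> carry_out(series=[[[25,4,-3,0.7],[33,4,-3,0.7],[33,3,-3,0.7],[33,3,-3,0.7],[33,2,-3,0.7],[33,2,-3,0.7],[33,2,-3,0.7],[33,1,-3,0.7],[33,1,-3,0.7],[33,0,-3,0.7],[25,0,0,0.5],[12,0,0,0]]])

```text
time_s: 34.85
ee_pos: [0.4781, 0.2982, 0.2714]
ee_rot: [[0.005, 0.999, 0.052], [1.0, -0.005, -0.004], [-0.004, 0.052, -0.999]]
force: [0.2, 0.2, -0.8]
opening: 0.0564
```

```bash
cat >> h.py <<'E'
def edge(cam='wrist',save=None):
    P=optics.camera_params(cam); p,d=optics.get_image(cam)
    if save: cv2.imwrite(save,p[:,:,::-1])
    for r in optics.regions_of(cam,'straightedge')[:2]:
        w=world(cam,P,depth=d,mask=r['region'])*1000
        print('se',round(r['p'],2),np.round(r['position']),len(w))
        for n,(lo,hi) in {'handle':(52,72),'body':(18,30),'body2':(28,38)}.items():
            k=w[(w[:,2]>lo)&(w[:,2]<hi)]
            if len(k)>20: print(n,len(k),k.mean(0).round(1),rect(k/1000))
    return P,p,d
E
python3 - <<'E'
from h import *
st(); edge(save='pics/w15.png')
E
```

```text
t 34.85 pos [478.1 298.2 271.4] x [ 0.005  1.    -0.004] z [ 0.052 -0.004 -0.999] F [ 0.2  0.2 -0.8] open 56.4
se 0.95 [163. 302.] 5011
handle 974 [515.2 281.1  63.1] (array([518. , 280.9]), array([14.2, 89. ]), 3.6)
body 3859 [492.1 280.1  24.2] (array([518.7, 280.9]), array([ 26.1, 298.1]), 3.7)
body2 49 [498.9 284.2  32.8] (array([510.5, 286.9]), array([11.4, 76. ]), 12.9)
```

View pics/w15.png

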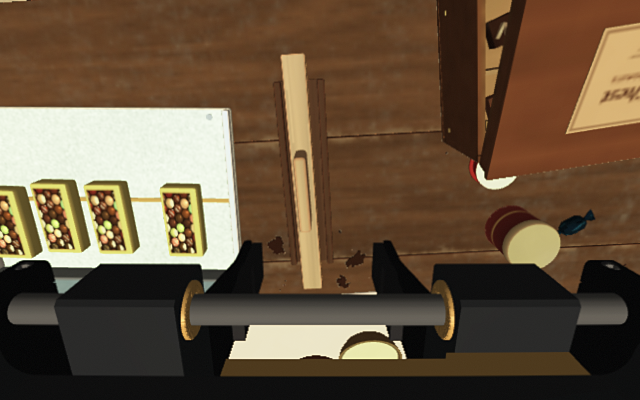

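```bash
python3 - <<'E'
from h import *
plan((518.5,281,90,93.6),step=26)
E
```

```text
[[-1.9,3.9,22.9,-0.5],[-1.9,3.9,22.9,-0.5],[-1.9,3.8,22.9,-0.5],[-2,3.8,22.9,-0.5],[-2,3.8,22.9,-0.5],[-2,3.8,22.9,-0.5],[-2.1,3.8,22.9,-0.5],[-2.1,3.8,22.9,-0.5]]
n 8
```

>>> carry_out(series=[[[-5,4,23,-0.5],[-4,4,23,-0.5],[-3,4,23,-0.5],[-3,4,23,-0.5],[-3,4,23,-0.5],[-3,4,23,-0.5],[-2,3,20,-0.5],[-1,2,8,0]]])

```text
time_s: 35.62
ee_pos: [0.5252, 0.2534, 0.106]
ee_rot: [[-0.047, 0.997, 0.062], [0.999, 0.048, -0.013], [-0.016, 0.061, -0.998]]
force: [-0.6, -0.8, -0.5]
opening: 0.0566
```

```bash
python3 - <<'E'
from h import *
st(); plan((518.5,281,42,93.6),step=20)
E
```

```text
t 35.62 pos [525.2 253.4 106. ] x [-0.047  0.999 -0.016] z [ 0.062 -0.013 -0.998] F [-0.6 -0.8 -0.5] open 56.6
[[7.2,-2.3,15.8,-0.2],[7.2,-2.3,15.8,-0.2],[7.3,-2.3,15.8,-0.2],[7.3,-2.2,15.8,-0.2]]
n 4
```

>>> carry_out(series=[[[15,-4,3,-0.5],[14,-4,5,-0.5],[0,0,5,0]]])

```text
time_s: 35.87
ee_pos: [0.5179, 0.2775, 0.0913]
ee_rot: [[-0.057, 0.996, 0.062], [0.998, 0.058, -0.017], [-0.02, 0.061, -0.998]]
force: [-1.7, 0.1, 0.0]
opening: 0.0567
```

```bash
python3 - <<'E'
from h import *
st(); plan((518.5,281,42,93.6),step=20)
E
```

```text
t 35.87 pos [517.9 277.5  91.3] x [-0.057  0.998 -0.02 ] z [ 0.062 -0.017 -0.998] F [-1.7  0.1  0. ] open 56.7
[[1.5,-0.7,16.4,-0.1],[1.5,-0.7,16.4,-0.1],[1.5,-0.7,16.4,-0.1]]
n 3
```

>>> carry_out(series=[[[3,-1,16,0],[2,-1,18,0],[1,0,14,0]]])

```text
time_s: 36.12
ee_pos: [0.5211, 0.2877, 0.0473]
ee_rot: [[-0.061, 0.996, 0.071], [0.998, 0.062, -0.011], [-0.015, 0.07, -0.997]]
force: [-0.2, 0.4, -0.1]
opening: 0.0566
```

>>> carry_out(series=[[[-7,-2,5,0],[0,0,2,0]]])

```text
time_s: 36.28
ee_pos: [0.5186, 0.2814, 0.039]
ee_rot: [[-0.065, 0.995, 0.07], [0.998, 0.066, -0.011], [-0.016, 0.069, -0.998]]
force: [0.3, -0.7, -1.0]
opening: 0.0568
```

>>> carry_out(series=[[[0,0,0,0],[0,0,0,0],[0,0,0,0],[0,0,0,0],[0,0,0,0],[0,0,0,0]]], hand=1, squeeze=30)

```text
time_s: 36.78
ee_pos: [0.5208, 0.2826, 0.0437]
ee_rot: [[-0.065, 0.995, 0.076], [0.998, 0.066, -0.008], [-0.013, 0.075, -0.997]]
force: [0.0, -0.9, 0.2]
opening: 0.0243
```

>>> carry_out(series=[[[0,0,1,0],[0,0,1,0],[0,0,1,0],[0,0,1,0]]])

```text
time_s: 37.12
ee_pos: [0.5216, 0.2826, 0.0426]
ee_rot: [[-0.064, 0.995, 0.076], [0.998, 0.065, -0.008], [-0.013, 0.076, -0.997]]
force: [-3.2, -1.6, 8.1]
opening: 0.0138
```

>>> carry_out(series=[[[0,1,-10,0],[0,1,-20,0],[0,2,-30,0],[0,2,-35,0],[0,2,-35,0],[0,2,-35,0],[0,2,-25,0],[0,0,-10,0]]])

```text
time_s: 37.78
ee_pos: [0.5136, 0.2828, 0.2461]
ee_rot: [[-0.065, 0.996, 0.062], [0.998, 0.066, -0.016], [-0.02, 0.061, -0.998]]
force: [0.2, 0.6, -1.4]
opening: 0.014
```

```bash
python3 - <<'E'
from h import *
s=st(); print(s['joints'].round(1)); P=optics.camera_params('wrist');p,d=optics.get_image('wrist'); cv2.imwrite('pics/w16.png',p[:,:,::-1])
np.savez('w16.npz',p=p,d=d,**{k:np.array(v) for k,v in P.items()})
E
```

```text
t 37.78 pos [513.6 282.8 246.1] x [-0.065  0.998 -0.02 ] z [ 0.062 -0.016 -0.998] F [ 0.2  0.6 -1.4] open 14.0
[-26.3   8.3  -7.6  92.8   3.9  76.5  59.2]
```

View pics/w16.png

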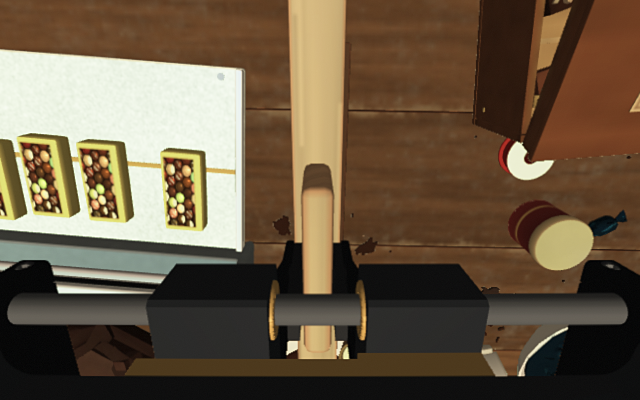

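```bash
python3 - <<'E'
from h import *
plan((455,30,290,0),step=40,half=False)
E
```

```text
[[-17.8,-5.2,-3.1,6.7],[-18.3,-3.1,-3.1,6.7],[-18.6,-0.9,-3.1,6.7],[-18.5,1.2,-3.1,6.7],[-18.3,3.4,-3.1,6.7],[-17.7,5.5,-3.1,6.7],[-17,7.5,-3.1,6.7],[-16,9.5,-3.1,6.7],[-14.8,11.3,-3.1,6.7],[-13.4,12.9,-3.1,6.7],[-11.8,14.4,-3.1,6.7],[-10,15.6,-3.1,6.7],[-8.1,16.7,-3.1,6.7],[-6.1,17.5,-3.1,6.7]]
n 14
```

>>> carry_out(series=[[[-15,-5,-4,6.5],[-18,-3,-4,6.7],[-18,-1,-4,6.7],[-18,1,-4,6.7],[-18,3,-3,6.7],[-18,5,-3,6.7],[-17,7,-3,6.7],[-16,9,-3,6.7],[-15,11,-3,6.7],[-13,13,-3,6.7],[-12,14,-3,6.7],[-10,16,-3,6.7],[-8,16,-3,6.7],[-6,12,-2,5]]])

```text
time_s: 39.0
ee_pos: [0.4311, 0.0334, 0.2664]
ee_rot: [[0.999, -0.037, 0.025], [-0.037, -0.999, -0.024], [0.025, 0.023, -0.999]]
force: [-0.4, 0.1, -1.8]
opening: 0.0141
```

```bash
python3 - <<'E'
from h import *
s=st(); print(s['joints'].round(1)); P=optics.camera_params('wrist');p,d=optics.get_image('wrist'); cv2.imwrite('pics/w17.png',p[:,:,::-1])
E
```

```text
t 39.0 pos [431.1  33.4 266.4] x [ 0.999 -0.037  0.025] z [ 0.025 -0.024 -0.999] F [-0.4  0.1 -1.8] open 14.1
[-13.  -10.5   3.2 108.9   2.2  80.5 -12.3]
```

View pics/w17.png

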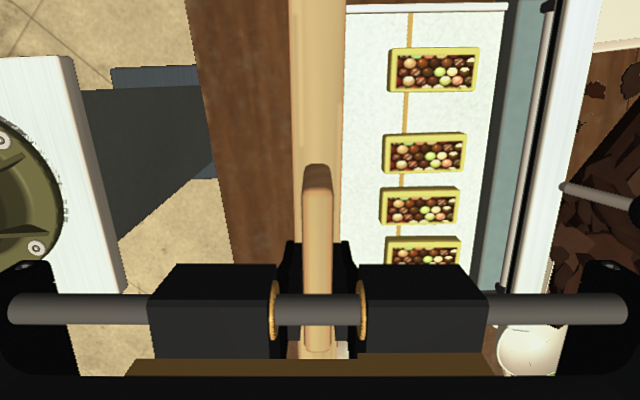

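```bash
python3 - <<'E'
from h import *
plan((470,22,100,-0.8),step=25)
E
```

```text
[[5.2,0.4,23.9,-0.2],[5.2,0.4,23.9,-0.2],[5.2,0.5,23.9,-0.2],[5.2,0.5,23.9,-0.2],[5.2,0.5,23.9,-0.2],[5.2,0.5,23.9,-0.2],[5.1,0.5,23.9,-0.2]]
n 7
```

>>> carry_out(series=[[[5,1,20,0],[5,1,24,-0.2],[5,0,24,-0.2],[5,0,24,-0.2],[5,0,24,-0.2],[5,0,24,-0.2],[5,0,20,-0.2],[2,0,8,0]]])

```text
time_s: 39.72
ee_pos: [0.4656, 0.0217, 0.0834]
ee_rot: [[1.0, -0.019, 0.014], [-0.019, -0.999, -0.026], [0.015, 0.026, -1.0]]
force: [-0.5, -0.1, -2.4]
opening: 0.0137
```

```bash
python3 - <<'E'
from h import *
s=st(); P=optics.camera_params('wrist');p,d=optics.get_image('wrist'); cv2.imwrite('pics/w18.png',p[:,:,::-1])
p,d=optics.get_image('side');P=optics.camera_params('side'); cv2.imwrite('pics/s3.png',cv2.resize(p[140:300,210:410,::-1],None,fx=3,fy=3))
plan((470,22,62,-0.8),step=25)
E
```

```text
t 39.72 pos [465.6  21.7  83.4] x [ 1.    -0.019  0.015] z [ 0.014 -0.026 -1.   ] F [-0.5 -0.1 -2.4] open 13.7
[[4.1,-0.9,22.7,-0.3]]
n 1
```

View pics/w18.png

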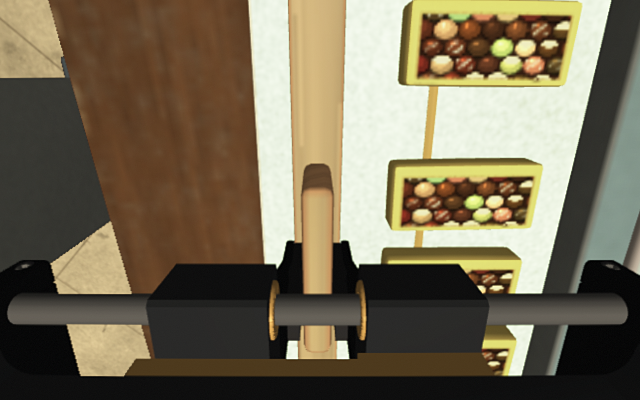

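View pics/s3.png

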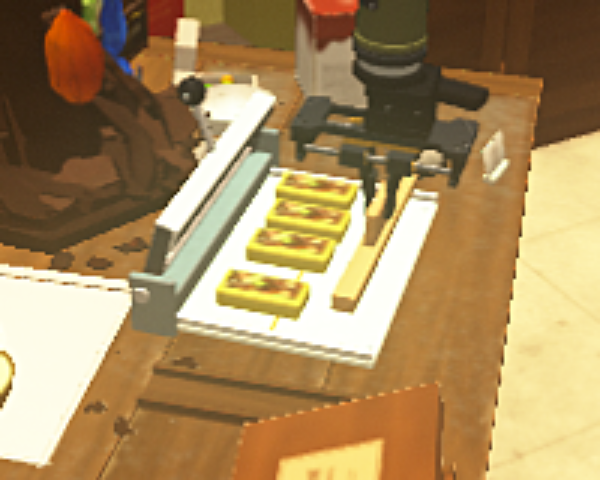

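```bash
python3 - <<'E'
from h import *
P=optics.camera_params('side');p,d=optics.get_image('side')
for r in optics.regions_of('side','straightedge')[:2]:
    w=world('s',P,depth=d,mask=r['region'])*1000
    print(r['p'],len(w),np.percentile(w,[1,50,99],axis=0).round())
    k=(w[:,2]>50)&(w[:,2]<75); v=w[k]; print(rect(v/1000), v[v[:,1]>v[:,1].max()-12].mean(0).round(1))
E
```

```text
0.63 414 [[453. -94.  11.]
 [462.  79.  70.]
 [482. 179. 108.]]
(array([467.6,  43.4]), array([ 27.7, 277.4]), 89.1) [469.4 175.8  66.3]
0.41 343 [[516.  -5.  12.]
 [561.  53.  32.]
 [607.  64.  37.]]Traceback (most recent call last):
  File "<stdin>", line 6, in <module>
    return umr_maximum(a, axis, None, out, keepdims, initial, where)
ValueError: zero-size array to reduction operation maximum which has no identity
```

>>> carry_out(series=[[[2,5,10,0],[1,2,10,0],[0,0,5,0]]])

```text
time_s: 40.17
ee_pos: [0.4759, 0.0146, 0.0664]
ee_rot: [[0.999, -0.019, 0.031], [-0.018, -1.0, -0.023], [0.031, 0.023, -0.999]]
force: [0.2, 0.2, -2.0]
opening: 0.0135
```

>>> carry_out(series=[[[-2,0,7,0],[-1,0,5,0]]])

```text
time_s: 40.33
ee_pos: [0.4743, 0.0144, 0.0542]
ee_rot: [[0.999, -0.019, 0.034], [-0.019, -1.0, -0.023], [0.034, 0.022, -0.999]]
force: [-0.0, 2.5, 0.7]
opening: 0.0137
```

>>> carry_out(series=[[[0,0,3,0],[0,0,2,0]]])

```text
time_s: 40.5
ee_pos: [0.4752, 0.0149, 0.0504]
ee_rot: [[0.999, -0.019, 0.035], [-0.018, -1.0, -0.022], [0.035, 0.021, -0.999]]
force: [-6.0, -0.6, 25.1]
opening: 0.0139
```

```bash
python3 - <<'E'
from h import *
s=st(); P=optics.camera_params('wrist');p,d=optics.get_image('wrist'); cv2.imwrite('pics/w19.png',p[:,:,::-1])
E
```

```text
t 40.5 pos [475.2  14.9  50.4] x [ 0.999 -0.018  0.035] z [ 0.035 -0.022 -0.999] F [-6.  -0.6 25.1] open 13.9
```

View pics/w19.png

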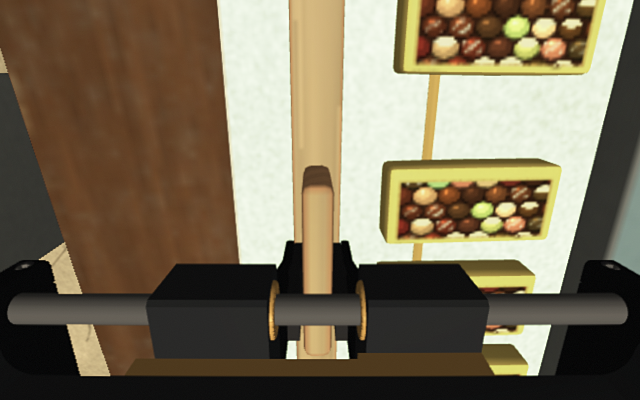

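```bash
cat >> h.py <<'E'
def check(save=None,tol=5):
    P=optics.camera_params('wrist'); p,d=optics.get_image('wrist')
    if save: cv2.imwrite(save,p[:,:,::-1])
    X=np.full((400,640,3),np.nan); ok=d>0
    X[ok]=world('w',P,depth=d,mask=np.ones_like(ok))*1000
    hsv=cv2.cvtColor(p,cv2.COLOR_RGB2HSV)
    # straightedge face: per row, rightmost px of the wood top
    pts=[]
    for r in range(5,160,3):
        k=(abs(X[r,:,2]-32)<tol)&(np.arange(640)>285)&(np.arange(640)<360)
        if k.sum()>5: pts.append(X[r,np.where(k)[0][-1]])
    pts=np.array(pts)
    if len(pts)>5:
        f=np.polyfit(pts[:,1],pts[:,0],1); res=pts[:,0]-np.polyval(f,pts[:,1]); k=abs(res)<2; f=np.polyfit(pts[k,1],pts[k,0],1)
        print('face x=',f.round(4),'deg',np.degrees(np.arctan(f[0])).round(2),'at y24',np.polyval(f,24).round(1),'y',pts[:,1].min().round(),pts[:,1].max().round(),'z',pts[:,2].mean().round(1))
    b=(hsv[...,1]>90)&(hsv[...,2]>100)&(abs(X[...,2]-12.5)<3)&(abs(X[...,0]-(540+.0131*X[...,1]))<10)
    w=X[b]
    if len(w)>20:
        f=np.polyfit(w[:,1],w[:,0],1); print('brass',f.round(4),np.polyval(f,24).round(1),len(w),'y',w[:,1].min().round(),w[:,1].max().round())
    for r in optics.regions_of('wrist','pack_1'):
        if r['p']<.3: continue
        w=X[r['region']]; w=w[~np.isnan(w[:,0])]; t=w[abs(w[:,2]-34)<4]
        if len(t)<100: continue
        # near end: front boundary per y bin
        e=[]
        for y in np.arange(t[:,1].min()+5,t[:,1].max()-5,3):
            k=abs(t[:,1]-y)<1.5
            if k.sum()>5: e.append((y,np.percentile(t[k,0],2)))
        e=np.array(e)
        if len(e)>4: 
            f=np.polyfit(e[:,0],e[:,1],1); ym=e[:,0].mean(); print('pack y',ym.round(1),'near x',np.polyval(f,ym).round(1),'rel line',(np.polyval(f,ym)-540.05-.0131*ym).round(1),'slope',f[0].round(3))
    return P,p,d,X
E
python3 - <<'E'
from h import *
check()
E
```

```text
face x= [2.150000e-02 4.871279e+02] deg 1.23 at y24 487.6 y 64.0 136.0 z 31.8
brass [1.390000e-02 5.400389e+02] 540.4 983 y -8.0 105.0
pack y -29.3 near x 576.3 rel line 36.7 slope -0.291
pack y 119.5 near x 518.6 rel line -23.0 slope 0.017
pack y 35.3 near x 515.1 rel line -25.4 slope 0.002
```

>>> carry_out(series=[[[3,0,-1,-0.5],[8,0,0,0],[8,0,0,0]]])

```text
time_s: 40.9
ee_pos: [0.4936, 0.0147, 0.0525]
ee_rot: [[0.999, -0.009, 0.034], [-0.009, -1.0, -0.022], [0.034, 0.022, -0.999]]
force: [-0.2, 0.6, -1.9]
opening: 0.0139
```

>>> carry_out(series=[[[8,0,1,0],[8,0,0,0],[6,0,0,0]]])

```text
time_s: 41.15
ee_pos: [0.5166, 0.0142, 0.0509]
ee_rot: [[1.0, -0.01, 0.029], [-0.009, -1.0, -0.022], [0.029, 0.022, -0.999]]
force: [-2.9, 0.3, 0.7]
opening: 0.0135
```

```bash
python3 - <<'E'
from h import *
st();check()
E
```

```text
t 41.15 pos [516.6  14.2  50.9] x [ 1.    -0.009  0.029] z [ 0.029 -0.022 -0.999] F [-2.9  0.3  0.7] open 13.5
face x= [1.355000e-01 5.196733e+02] deg 7.72 at y24 522.9 y 64.0 134.0 z 33.1
brass [1.350000e-02 5.401367e+02] 540.5 970 y -76.0 105.0
pack y 35.7 near x 532.1 rel line -8.4 slope 0.001
```

>>> carry_out(series=[[[4,0,0,0],[3,0,0,0]]])

```text
time_s: 41.42
ee_pos: [0.523, 0.014, 0.0505]
ee_rot: [[1.0, -0.01, 0.027], [-0.01, -1.0, -0.023], [0.027, 0.023, -0.999]]
force: [-5.7, -0.1, 5.8]
opening: 0.0137
```

```bash
python3 - <<'E'
from h import *
st();P,p,d,X=check(save='pics/w20.png')
hsv=cv2.cvtColor(p,cv2.COLOR_RGB2HSV)
for c in (300,320,335,345,352,365): print(c,hsv[100,c],X[100,c].round(1))
cv2.imwrite('pics/c20.png',cv2.resize(p[0:260,270:600,::-1],None,fx=2.4,fy=2.4,interpolation=2))
E
```

```text
t 41.42 pos [523.   14.   50.5] x [ 1.    -0.01   0.027] z [ 0.027 -0.023 -0.999] F [-5.7 -0.1  5.8] open 13.7
face x= [1.36200e-01 5.25895e+02] deg 7.75 at y24 529.2 y 63.0 134.0 z 32.9
brass [1.400000e-02 5.400331e+02] 540.4 916 y -77.0 106.0
pack y 35.2 near x 538.2 rel line -2.3 slope -0.005
pack y 119.4 near x 539.1 rel line -2.5 slope 0.015
300 [ 20 105 206] [515.2  92.9  31.7]
320 [ 20 104 201] [525.1  92.9  33.3]
335 [ 20 106 186] [532.5  92.8  33.4]
345 [ 20 140 199] [539.5  91.7  13.4]
352 [ 20 144 202] [543.4  91.6  13. ]
365 [ 43  20 240] [550.8  91.4  11.5]
```

View pics/c20.png

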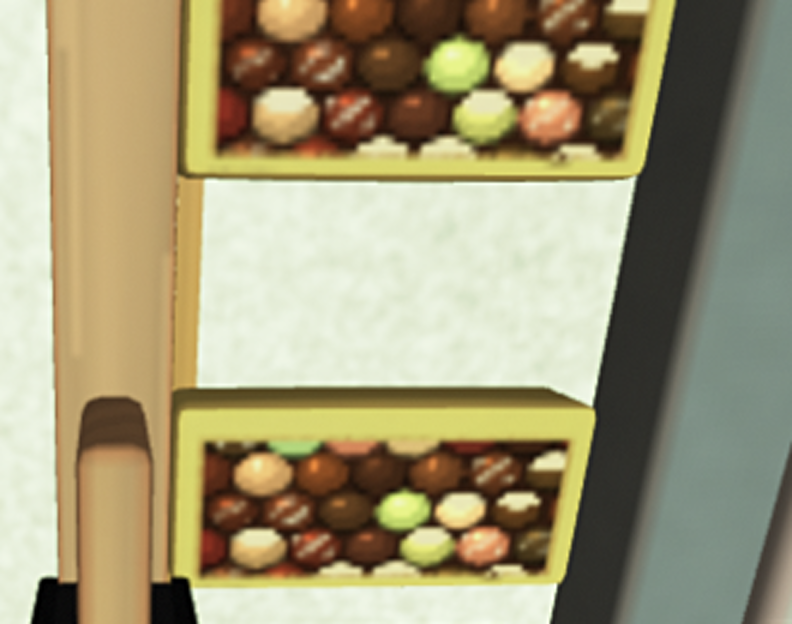

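>>> carry_out(series=[[[4,0,0,0]]])

```text
time_s: 41.6
ee_pos: [0.5252, 0.0139, 0.0505]
ee_rot: [[1.0, -0.01, 0.023], [-0.009, -1.0, -0.023], [0.024, 0.023, -0.999]]
force: [-5.0, 0.3, 3.3]
opening: 0.0141
```

```bash
cat >> h.py <<'E'
def face():
    P=optics.camera_params('wrist'); p,d=optics.get_image('wrist')
    X=np.full((400,640,3),np.nan); X[d>0]=world('w',P,depth=d,mask=np.ones((400,640),bool))*1000
    hsv=cv2.cvtColor(p,cv2.COLOR_RGB2HSV); pts=[]; 
    for r in range(2,165,2):
        k=(X[r,:,2]>25)&(X[r,:,2]<42)&(hsv[r,:,0]<23)&(hsv[r,:,1]<125)&(hsv[r,:,1]>70)&(np.arange(640)>285)&(np.arange(640)<360)
        c=np.where(k)[0]
        if len(c)>10: pts.append(X[r,c[-1]])
    pts=np.array(pts); y=pts[:,1]
    for _ in range(4):
        f=np.polyfit(pts[:,1],pts[:,0],1); res=pts[:,0]-np.polyval(f,pts[:,1]); k=abs(res)<max(1,2*res.std()); pts=pts[k]
    print('face',f.round(4),'deg',np.degrees(np.arctan(f[0])).round(2),'rel line at y -100,24,140',[(np.polyval(f,v)-540.05-.0135*v).round(1) for v in(-100,24,140)],'n',len(pts),'z',pts[:,2].mean().round(1))
    return p
E
python3 - <<'E'
from h import *
st();face();check()
E
```

```text
t 41.6 pos [525.2  13.9  50.5] x [ 1.    -0.009  0.024] z [ 0.023 -0.023 -0.999] F [-5.   0.3  3.3] open 14.1
face [1.050000e-02 5.363757e+02] deg 0.6 rel line at y -100,24,140 [np.float64(-3.4), np.float64(-3.7), np.float64(-4.1)] n 82 z 32.6
face x= [1.316000e-01 5.303742e+02] deg 7.5 at y24 533.5 y 63.0 134.0 z 32.9
brass [1.440000e-02 5.420308e+02] 542.4 261 y -76.0 106.0
pack y 34.1 near x 542.4 rel line 1.9 slope -0.01
pack y 119.3 near x 543.3 rel line 1.7 slope 0.008
```

```bash
python3 - <<'E'
from h import *
st();P,p,d,X=check(save='pics/w21.png')
cv2.imwrite('pics/c21.png',cv2.resize(p[40:220,300:440,::-1],None,fx=4,fy=4,interpolation=2))
for r in (60,170,190,205):
    print(r,[(c,X[r,c].round(1).tolist(),cv2.cvtColor(p[r:r+1,c:c+1],cv2.COLOR_RGB2HSV)[0,0].tolist()) for c in range(334,352,2)])
E
```

```text
t 41.75 pos [527.2  13.9  50.7] x [ 1.    -0.009  0.028] z [ 0.028 -0.023 -0.999] F [-1.9  0.2 -0.5] open 13.7
face x= [1.324000e-01 5.306976e+02] deg 7.54 at y24 533.9 y 63.0 134.0 z 32.9
brass [1.250000e-02 5.424232e+02] 542.7 185 y -76.0 106.0
pack y 119.3 near x 543.4 rel line 1.8 slope -0.008
pack y 35.1 near x 542.8 rel line 2.3 slope -0.003
pack y 52.3 near x 515.6 rel line -25.1 slope 0.006
pack y -23.0 near x 626.3 rel line 86.6 slope -0.328
60 [(334, [536.3, 111.2, 31.6], [19, 104, 189]), (336, [537.2, 111.1, 32.3], [19, 106, 186]), (338, [538.2, 111.1, 32.5], [19, 107, 184]), (340, [539.1, 111.1, 32.5], [20, 108, 181]), (342, [540.1, 111.1, 32.0], [17, 123, 184]), (344, [541.2, 111.1, 31.0], [16, 141, 114]), (346, [542.2, 111.2, 30.3], [23, 150, 109]), (348, [542.9, 111.0, 33.2], [27, 138, 181]), (350, [543.8, 111.0, 33.4], [29, 129, 214])]
170 [(334, [536.5, 57.3, 33.5], [20, 108, 180]), (336, [537.6, 57.2, 33.0], [20, 108, 185]), (338, [538.6, 57.2, 33.4], [20, 109, 194]), (340, [539.8, 56.9, 32.0], [16, 129, 190]), (342, [541.6, 54.9, 24.4], [22, 148, 79]), (344, [542.1
[... 265 characters left out ...]
38.7, 46.1, 33.0], [19, 112, 195]), (340, [539.8, 46.1, 33.2], [15, 133, 173]), (342, [541.2, 45.2, 30.2], [22, 151, 105]), (344, [541.9, 46.2, 33.4], [26, 140, 177]), (346, [543.0, 46.2, 33.6], [29, 127, 215]), (348, [544.0, 46.3, 34.1], [29, 125, 213]), (350, [545.2, 46.0, 33.2], [29, 124, 214])]
205 [(334, [536.7, 37.4, 32.5], [19, 109, 173]), (336, [537.8, 37.1, 31.9], [20, 107, 188]), (338, [538.8, 37.5, 33.0], [18, 116, 196]), (340, [540.0, 37.3, 32.6], [15, 137, 153]), (342, [541.1, 37.1, 31.9], [23, 152, 116]), (344, [542.0, 37.9, 34.1], [26, 138, 189]), (346, [543.2, 37.4, 33.0], [29, 126, 215]), (348, [544.2, 37.7, 33.7], [29, 125, 215]), (350, [545.2, 38.0, 34.5], [29, 126, 215])]
```

View pics/c21.png

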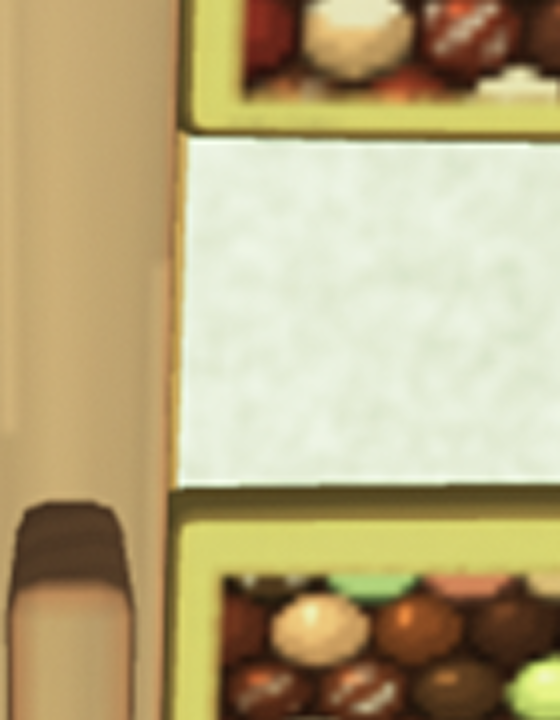

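>>> carry_out(series=[[[-8,0,0,0],[-15,0,0,0],[-20,0,0,0],[-20,0,-10,0],[-15,0,-35,0],[-10,0,-41,0],[0,0,-41,0],[0,0,-30,0],[0,0,-15,0]]])

```text
time_s: 42.6
ee_pos: [0.4266, 0.0185, 0.2217]
ee_rot: [[0.999, -0.008, 0.035], [-0.007, -1.0, -0.023], [0.035, 0.023, -0.999]]
force: [1.1, 0.1, -2.6]
opening: 0.0137
```

```bash
python3 - <<'E'
from h import *
s=st();print(s['joints'].round(1));P,p,d,X=check(save='pics/w22.png')
np.savez('w22.npz',p=p,d=d,X=X)
P=optics.camera_params('side');p,d=optics.get_image('side')
for r in optics.regions_of('side','rule_rest')[:3]:
    w=world('s',P,depth=d,mask=r['region']); print('rest',r['p'],r['position'],len(w),rect(w),np.percentile(w[:,2],[5,50,95])*1000)
cv2.imwrite('pics/s4.png',cv2.resize(p[150:330,210:410,::-1],None,fx=3,fy=3))
E
```

```text
t 42.6 pos [426.6  18.5 221.7] x [ 0.999 -0.007  0.035] z [ 0.035 -0.023 -0.999] F [ 1.1  0.1 -2.6] open 13.7
[-12.3 -10.7   4.3 114.1   2.5  74.8  -9.1]
brass [1.330000e-02 5.399047e+02] 540.2 1142 y -102.0 178.0
pack y 126.2 near x 542.7 rel line 1.0 slope 0.009
pack y -29.6 near x 545.3 rel line 5.6 slope 0.012
pack y -97.4 near x 582.3 rel line 43.5 slope -2.618
pack y 33.9 near x 541.4 rel line 0.9 slope 0.01
pack y 17.4 near x 637.5 rel line 97.2 slope 0.021
rest 0.64 [271.9, 286.3] 927 (array([526.2, 346.4]), array([207.2, 231.8]), 99.2) [ 0.04895011  5.08058463 15.17322637]
```

View pics/w22.png

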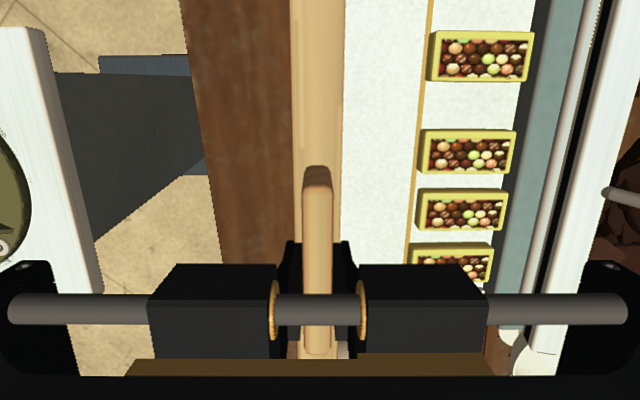

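View pics/s4.png

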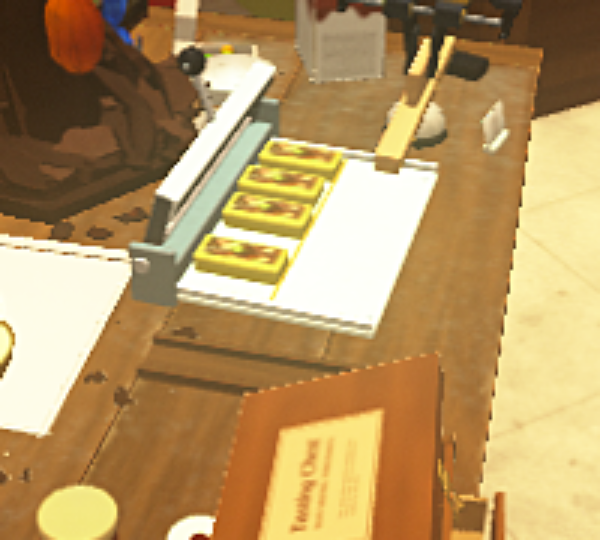

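```bash
python3 - <<'E'
from h import *
plan((480,30,300,90),step=40,half=False)
E
```

```text
[[4.4,-0.8,-6.3,-7],[4.4,-0.3,-6.3,-7],[4.4,0.3,-6.3,-7],[4.4,0.8,-6.3,-7],[4.2,1.3,-6.3,-7],[4,1.8,-6.3,-7],[3.8,2.3,-6.3,-7],[3.5,2.8,-6.3,-7],[3.1,3.2,-6.3,-7],[2.7,3.5,-6.3,-7],[2.3,3.8,-6.3,-7],[1.8,4.1,-6.3,-7],[1.3,4.3,-6.3,-7]]
n 13
```

>>> carry_out(series=[[[4,0,-20,-6],[4,0,-20,-7],[4,0,-10,-7],[4,1,-8,-7],[4,1,-5,-7],[4,2,-5,-7],[4,2,-4,-7],[3,3,-4,-7],[3,3,-3,-7],[3,4,-3,-7],[2,4,0,-7],[2,4,0,-7],[1,4,0,-7],[0,0,0,-5]]])

```text
time_s: 43.97
ee_pos: [0.4684, 0.0267, 0.2668]
ee_rot: [[-0.123, 0.992, -0.022], [0.992, 0.122, -0.036], [-0.033, -0.026, -0.999]]
force: [-0.4, -0.3, -0.9]
opening: 0.0139
```

```bash
python3 - <<'E'
from h import *
s=st();P,p,d,X=check(save='pics/w23.png')
E
```

```text
t 43.97 pos [468.4  26.7 266.8] x [-0.123  0.992 -0.033] z [-0.022 -0.036 -0.999] F [-0.4 -0.3 -0.9] open 13.9
brass [1.400000e-02 5.399618e+02] 540.3 695 y -138.0 185.0
pack y 126.2 near x 541.7 rel line -0.0 slope 0.018
pack y -97.1 near x 539.4 rel line 0.6 slope -0.004
pack y -30.6 near x 544.0 rel line 4.4 slope 0.015
```

View pics/w23.png

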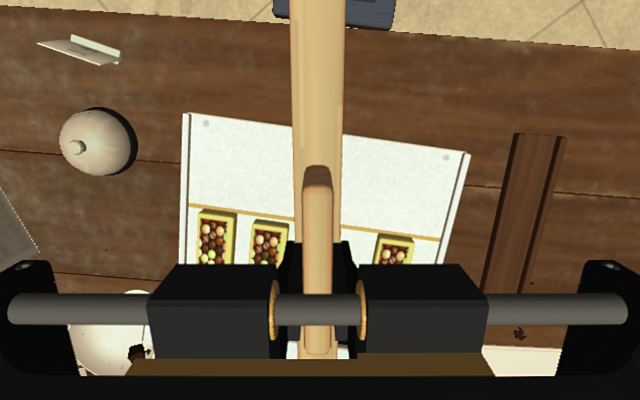

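```bash
python3 - <<'E'
from h import *
P=optics.camera_params('wrist');p,d=optics.get_image('wrist')
X=world('w',P,depth=d,mask=np.ones((400,640),bool)).reshape(400,640,3)*1000 if (d>0).all() else None
if X is None:
    X=np.full((400,640,3),np.nan); X[d>0]=world('w',P,depth=d,mask=np.ones((400,640),bool))*1000
m=np.zeros((400,640),bool); m[110:262,470:580]=1
w=X[m]; w=w[(w[:,1]>215)&(w[:,1]<350)]
lip=w[(w[:,2]>9)&(w[:,2]<22)]; print('lip',len(lip),np.percentile(lip,[1,50,99],axis=0).round(1), rect(lip/1000))
fl=w[(w[:,2]>2.5)&(w[:,2]<8)]; print('floor',len(fl),rect(fl/1000))
for x in range(410,620,20):
    k=lip[abs(lip[:,0]-x)<5]
    if len(k)>3: print(x,k[:,1].min().round(1),k[:,1].max().round(1),len(k))
cv2.imwrite('pics/c24.png',cv2.resize(p[110:265,460:600,::-1],None,fx=4,fy=4))
E
```

```text
lip 2129 [[398.8 248.2   9.1]
 [470.6 296.9  13.9]
 [559.6 310.6  16.2]] (array([480.4, 280.1]), array([ 59.2, 166.6]), 2.7)
floor 4364 (array([469.2, 280.6]), array([129.5, 190.4]), 8.7)
410 247.5 306.0 151
430 248.3 306.4 152
450 249.8 307.4 137
470 249.8 308.3 137
490 251.5 310.0 129
510 252.5 310.9 117
530 253.3 311.0 114
550 254.6 312.7 108
```

View pics/c24.png

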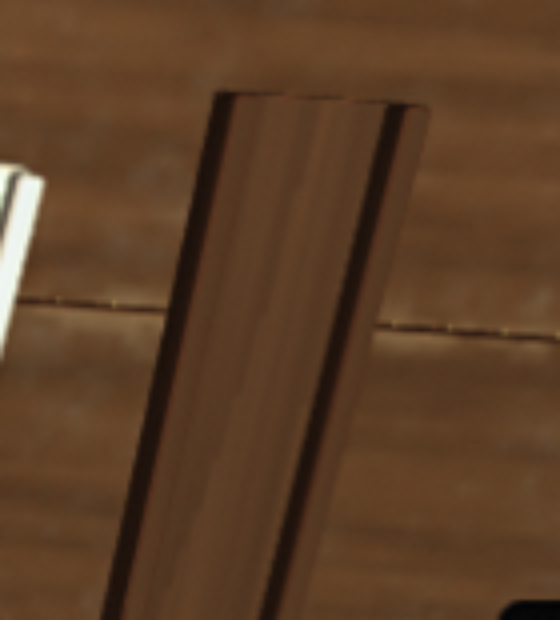

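```bash
python3 - <<'E'
from h import *
s=st();R=s['ee_rot'];t=s['ee_pos']*1000
P=optics.camera_params('wrist');p,d=optics.get_image('wrist')
X=np.full((400,640,3),np.nan); X[d>0]=world('w',P,depth=d,mask=np.ones((400,640),bool))*1000
L=(X-t)@R
for r in range(150,200,4): print(r,L[r,317].round(1),p[r,317])
# body edges in tool frame
for r in (10,60,110,150):
    k=np.where((L[r,:,2]>-60)&(L[r,:,2]<60))[0]; k=k[(k>250)&(k<400)]; print(r,k[0],k[-1],L[r,k[0]+1].round(1),L[r,k[-1]-1].round(1),L[r,317].round(1))
plan((518,282,150,92.8),step=36)
E
```

```text
t 44.12 pos [467.9  26.6 267.3] x [-0.114  0.993 -0.033] z [-0.022 -0.035 -0.999] F [-0.2 -0.  -1.3] open 13.9
150 [  0.3 -54.5  16.6] [216 187 129]
154 [  0.3 -52.4  16.8] [216 187 129]
158 [  0.3 -50.2  17.1] [216 187 129]
162 [  0.3 -48.4  15.8] [217 189 130]
166 [  0.3 -47.1  12. ] [80 57 36]
170 [  0.3 -47.    3.1] [94 68 44]
174 [  0.3 -46.6  -3.6] [87 63 41]
178 [  0.3 -46.7 -11.5] [92 67 43]
182 [  0.3 -46.1 -16. ] [87 63 41]
186 [  0.3 -45.4 -20.2] [150 109  70]
190 [  0.3 -44.4 -22.7] [206 160 105]
194 [  0.3 -42.8 -23.2] [206 173 117]
198 [  0.3 -41.3 -24.2] [207 179 121]
10 290 345 [ -11.5 -119.    14.3] [  12.8 -119.5   17. ] [   0.4 -119.    14.4]
60 291 344 [-11.6 -97.8  16.2] [ 12.8 -97.8  16.4] [  0.4 -97.7  14.3]
110 292 343 [-11.6 -74.5  17. ] [ 12.9 -74.5  18.3] [  0.4 -74.6  15.9]
150 293 342 [-11.6 -54.4  17.1] [ 12.8 -54.4  17.4] [  0.3 -54.5  16.6]
[[31.5,10.2,13.5,0.5],[31.5,9.9,13.5,0.5],[31.6,9.7,13.5,0.5],[31.7,9.4,13.5,0.5],[31.8,9.1,13.5,0.5],[31.9,8.9,13.5,0.5],[31.9,8.6,13.5,0.5],[32,8.4,13.5,0.5]]
n 8
```

>>> carry_out(series=[[[20,8,5,0.5],[32,10,12,0.5],[32,10,14,0.5],[32,10,14,0.5],[32,9,14,0.5],[32,9,14,0.5],[32,9,14,0.5],[28,8,14,0.5],[15,4,8,0]]])

```text
time_s: 44.92
ee_pos: [0.5308, 0.2853, 0.1431]
ee_rot: [[-0.002, 1.0, -0.016], [0.999, 0.001, -0.034], [-0.034, -0.016, -0.999]]
force: [-1.2, -0.5, -2.2]
opening: 0.0133
```

```bash
python3 - <<'E'
from h import *
s=st(); plan((519.5,282,85,92.8),step=25)
E
```

```text
t 44.92 pos [530.8 285.3 143.1] x [-0.002  0.999 -0.034] z [-0.016 -0.034 -0.999] F [-1.2 -0.5 -2.2] open 13.3
[[-0.4,-3.5,19.4,-0.9],[-0.4,-3.5,19.4,-0.9],[-0.3,-3.5,19.4,-0.9]]
n 3
```

>>> carry_out(series=[[[0,-6,18,-1],[0,-5,18,-1],[0,-3,14,-0.5],[0,0,5,0]]])

```text
time_s: 45.25
ee_pos: [0.513, 0.2906, 0.0815]
ee_rot: [[-0.047, 0.999, -0.019], [0.998, 0.046, -0.032], [-0.032, -0.021, -0.999]]
force: [-0.1, -0.1, -1.9]
opening: 0.014
```

```bash
python3 - <<'E'
from h import *
s=st(); plan((519.5,282,55,92.8),step=25)
P=optics.camera_params('wrist');p,d=optics.get_image('wrist'); cv2.imwrite('pics/w25.png',p[:,:,::-1])
E
```

```text
t 45.25 pos [513.  290.6  81.5] x [-0.047  0.998 -0.032] z [-0.019 -0.032 -0.999] F [-0.1 -0.1 -1.9] open 14.0
[[-4,3.3,13.3,-0.1],[-4,3.3,13.3,-0.1]]
n 2
```

View pics/w25.png

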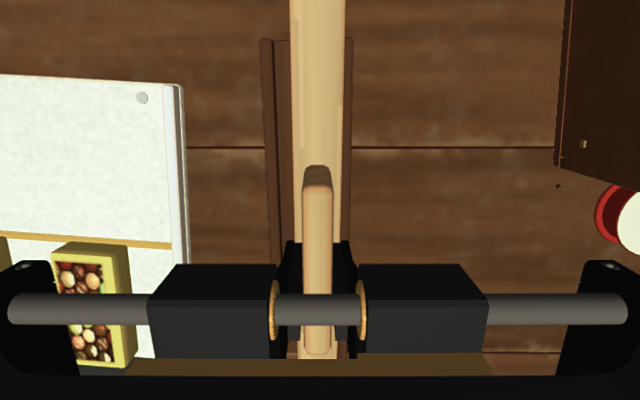

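>>> carry_out(series=[[[-7,4,8,0],[-4,3,8,0],[0,0,5,0]]])

```text
time_s: 45.55
ee_pos: [0.523, 0.2782, 0.0611]
ee_rot: [[-0.043, 0.999, -0.016], [0.999, 0.043, -0.031], [-0.03, -0.017, -0.999]]
force: [-0.2, -0.3, -2.1]
opening: 0.0136
```

```bash
python3 - <<'E'
from h import *
s=st(); plan((519.5,282,43,92.8),step=25)
P=optics.camera_params('wrist');p,d=optics.get_image('wrist'); cv2.imwrite('pics/w26.png',p[:,:,::-1])
E
```

```text
t 45.55 pos [523.  278.2  61.1] x [-0.043  0.999 -0.03 ] z [-0.016 -0.031 -0.999] F [-0.2 -0.3 -2.1] open 13.6
[[4.5,-3,18,-0.3]]
n 1
```

View pics/w26.png

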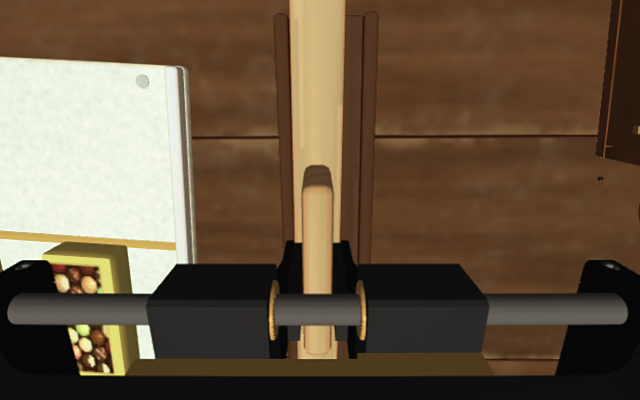

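>>> carry_out(series=[[[4,-3,6,0],[2,0,5,0],[0,0,4,0]]])

```text
time_s: 45.85
ee_pos: [0.5203, 0.2835, 0.0456]
ee_rot: [[-0.039, 0.999, -0.015], [0.999, 0.039, -0.03], [-0.03, -0.016, -0.999]]
force: [-4.2, -0.3, 1.6]
opening: 0.0138
```

>>> carry_out(series=[[[0,0,2,0],[0,0,1,0]]])

```text
time_s: 46.02
ee_pos: [0.5193, 0.2837, 0.0426]
ee_rot: [[-0.04, 0.999, -0.016], [0.999, 0.04, -0.031], [-0.03, -0.017, -0.999]]
force: [-3.2, -2.6, 7.9]
opening: 0.0137
```

Landed (7.9 N). I'm releasing it and lifting, to sort out pack B, which sits about 4 mm ahead.

>>> carry_out(series=[[[0,0,0,0],[0,0,0,0],[0,0,0,0],[0,0,0,0],[0,0,-10,0],[0,0,-30,0],[-10,-5,-41,0],[-20,-10,-41,0],[-35,-10,-41,0],[-38,-10,-20,0],[-38,-5,0,0],[-38,0,0,0],[-38,0,0,0],[-25,0,0,0],[-10,0,0,0]]], hand=-0.3)

```text
time_s: 47.27
ee_pos: [0.4981, 0.0448, 0.2379]
ee_rot: [[-0.052, 0.999, 0.002], [0.998, 0.052, -0.022], [-0.022, 0.001, -1.0]]
force: [0.3, 1.0, 0.0]
opening: 0.0567
```

```bash
python3 - <<'E'
from h import *
s=st();P,p,d,X=check(save='pics/w27.png')
E
```

```text
t 47.27 pos [498.1  44.8 237.9] x [-0.052  0.998 -0.022] z [ 0.002 -0.022 -1.   ] F [0.3 1.  0. ] open 56.7
brass [1.420000e-02 5.398919e+02] 540.2 1006 y -138.0 271.0
pack y 33.9 near x 541.3 rel line 0.8 slope 0.018
pack y -98.1 near x 539.6 rel line 0.8 slope 0.028
pack y -30.2 near x 544.2 rel line 4.5 slope 0.006
pack y 127.3 near x 542.0 rel line 0.2 slope 0.01
pack y -247.6 near x 371.8 rel line -165.0 slope 0.205
```

View pics/w27.png

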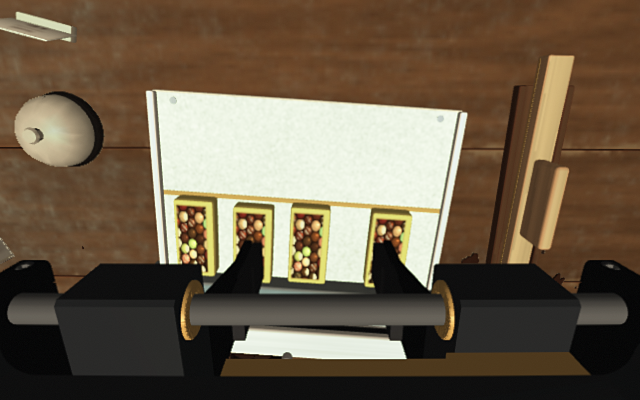

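```bash
python3 - <<'E'
from h import *
plan((560,-30,110,89.2),step=28)
E
```

```text
[[-12.9,9.6,21.5,0.6],[-12.8,9.7,21.5,0.6],[-12.7,9.9,21.5,0.6],[-12.6,10,21.5,0.6],[-12.5,10.2,21.5,0.6],[-12.3,10.3,21.5,0.6]]
n 6
```

>>> carry_out(series=[[[-13,9,20,0.6],[-13,10,21,0.6],[-13,10,21,0.6],[-13,10,21,0.6],[-12,10,20,0.6],[-8,8,15,0.5],[-2,3,8,0]]], hand=-0.17)

```text
time_s: 47.95
ee_pos: [0.5673, -0.0069, 0.1113]
ee_rot: [[-0.013, 1.0, 0.01], [1.0, 0.013, -0.008], [-0.008, 0.01, -1.0]]
force: [-0.4, 1.0, 0.4]
opening: 0.0507
```

```bash
python3 - <<'E'
from h import *
st();plan((560,-30,60,89.2),step=28)
E
```

```text
t 47.95 pos [567.3  -6.9 111.3] x [-0.013  1.    -0.008] z [ 0.01  -0.008 -1.   ] F [-0.4  1.   0.4] open 50.7
[[-7.5,-2.7,17.1,0.5],[-7.6,-2.6,17.1,0.5],[-7.6,-2.6,17.1,0.5]]
n 3
```

>>> carry_out(series=[[[-14,-2,12,0.5],[-10,-2,15,0.5],[-3,-1,12,0.3],[0,0,3,0]]])

```text
time_s: 48.28
ee_pos: [0.5635, -0.0237, 0.0652]
ee_rot: [[-0.002, 1.0, 0.006], [1.0, 0.002, -0.003], [-0.003, 0.006, -1.0]]
force: [-0.2, -0.0, -0.4]
opening: 0.0511
```

```bash
python3 - <<'E'
from h import *
st();P,p,d,o=packs(save='pics/w28.png');plan((562,-30,40,89.2),step=28)
E
```

```text
t 48.28 pos [563.5 -23.7  65.2] x [-0.002  1.    -0.003] z [ 0.006 -0.003 -1.   ] F [-0.2 -0.  -0.4] open 51.1
pack 0.93 [224. 414.] 4787 z 34.7 mean [561.8  35.2  34.2] (array([587.5,  35. ]), array([45.3, 94.7]), 179.7)
pack 0.74 [228. 203.] 5388 z 34.7 mean [561.  -95.   34.1] (array([568.5, -96.5]), array([45.4, 59.6]), 179.5)
pack 0.71 [251. 307.] 7489 z 34.8 mean [578.9 -30.   34.2] (array([592. , -30.4]), array([45.6, 97.1]), 179.3)
pack 0.59 [234. 557.] 5846 z 34.8 mean [566.5 125.6  34.3] (array([587.7, 125.6]), array([45.5, 92.8]), 178.4)
[[-6.9,-2.6,26.5,1]]
n 1
```

View pics/w28.png

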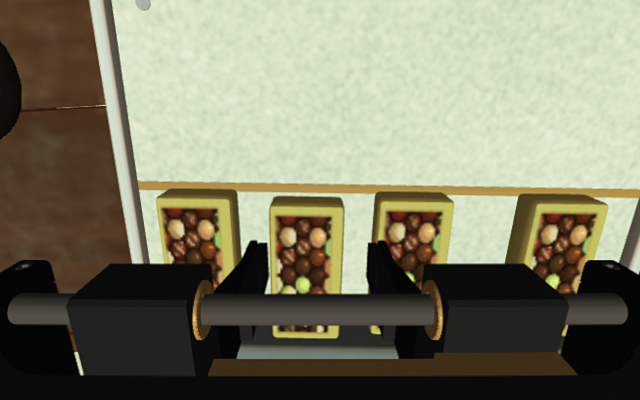

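>>> carry_out(series=[[[-7,-2,8,0],[-2,0,4,0]]])

```text
time_s: 48.55
ee_pos: [0.5644, -0.0296, 0.0561]
ee_rot: [[-0.008, 1.0, 0.012], [1.0, 0.008, -0.001], [-0.001, 0.012, -1.0]]
force: [-1.1, -0.4, -0.1]
opening: 0.0509
```

>>> carry_out(series=[[[-1,0,14,0],[-1,0,12,0],[0,0,6,0]]])

```text
time_s: 48.8
ee_pos: [0.5675, -0.0314, 0.0253]
ee_rot: [[-0.008, 1.0, 0.018], [1.0, 0.008, -0.0], [-0.001, 0.018, -1.0]]
force: [-0.7, 1.7, 0.2]
opening: 0.0509
```

Close gently, drag back ~12 mm, release.

>>> carry_out(series=[[[0,0,1,0],[0,0,1,0],[0,-6,0,0],[0,-6,0,0],[0,-2,0,0]]], hand=1, squeeze=8)

```text
time_s: 49.22
ee_pos: [0.5529, -0.0312, 0.023]
ee_rot: [[-0.008, 1.0, 0.017], [1.0, 0.008, -0.0], [-0.0, 0.017, -1.0]]
force: [0.1, 0.2, -0.3]
opening: 0.046
```

>>> carry_out(series=[[[0,0,0,0],[0,0,0,0],[0,0,-10,0],[0,0,-25,0],[10,-20,-41,0],[15,-25,-41,0],[15,-25,-41,0],[10,-10,-20,0]]], hand=-0.17)

```text
time_s: 49.88
ee_pos: [0.4764, 0.0108, 0.1869]
ee_rot: [[-0.002, 1.0, 0.01], [1.0, 0.002, -0.004], [-0.004, 0.01, -1.0]]
force: [2.6, 0.0, -0.2]
opening: 0.051
```

```bash
python3 - <<'E'
from h import *
s=st();P,p,d,X=check(save='pics/w29.png')
plan((505,200,220,92),(518,281,110,92.8),step=36)
E
```

```text
t 49.88 pos [476.4  10.8 186.9] x [-0.002  1.    -0.004] z [ 0.01  -0.004 -1.   ] F [ 2.6  0.  -0.2] open 51.0
brass [1.400000e-02 5.398342e+02] 540.2 1083 y -139.0 271.0
pack y -30.3 near x 529.8 rel line -9.9 slope 0.028
pack y 34.2 near x 540.8 rel line 0.3 slope 0.01
pack y -97.7 near x 539.2 rel line 0.4 slope 0.02
pack y 125.3 near x 541.8 rel line 0.1 slope 0.0
pack y -242.0 near x 373.0 rel line -163.9 slope 0.224
[[31.2,4.7,-5.3,-0.3],[31.2,4.8,-5.3,-0.3],[31.2,5,-5.3,-0.3],[31.2,5.1,-5.3,-0.3],[31.1,5.3,-5.3,-0.3],[31.1,5.4,-5.3,-0.3],[20.2,3.5,27.5,-0.2],[20.2,3.6,27.5,-0.2],[20.2,3.7,27.5,-0.2],[20.1,3.7,27.5,-0.2]]
n 10
```

>>> carry_out(series=[[[25,4,-8,0],[32,4,-8,0],[32,4,-6,0],[32,4,-5,0],[32,4,0,0],[32,4,0,0],[32,4,0,-1],[28,2,0,-1],[15,0,0,-1],[5,0,0,0]]])

```text
time_s: 50.82
ee_pos: [0.5121, 0.2817, 0.2161]
ee_rot: [[-0.046, 0.999, 0.02], [0.999, 0.047, -0.003], [-0.004, 0.02, -1.0]]
force: [-0.3, -0.0, -0.8]
opening: 0.0513
```

```bash
python3 - <<'E'
from h import *
st(); edge(save='pics/w30.png'); plan((518.5,281.5,90,92.8),step=28)
E
```

```text
t 50.82 pos [512.1 281.7 216.1] x [-0.046  0.999 -0.004] z [ 0.02  -0.003 -1.   ] F [-0.3 -0.  -0.8] open 51.3
se 0.81 [148. 319.] 6866
handle 1326 [514.4 283.1  63.4] (array([516.8, 283.2]), array([13.8, 88.4]), 1.7)
body 5482 [488.7 282.3  24.3] (array([515.2, 283.6]), array([ 25.3, 293.5]), 2.1)
[[0.4,0.8,25.3,-0.1],[0.4,0.8,25.3,-0.1],[0.4,0.8,25.3,-0.1],[0.4,0.8,25.3,-0.1],[0.4,0.8,25.3,-0.1]]
n 5
```

Straightedge lies in its rest at (517, 283), 1.7–2°. Grasp it again.

>>> carry_out(series=[[[1,1,24,0],[1,1,26,0],[1,1,26,0],[0,1,26,0],[0,1,24,0],[0,0,10,0]]])

```text
time_s: 51.42
ee_pos: [0.5279, 0.2669, 0.0812]
ee_rot: [[-0.025, 0.999, 0.032], [1.0, 0.025, -0.008], [-0.008, 0.031, -0.999]]
force: [-0.7, -0.2, -0.6]
opening: 0.0512
```

```bash
python3 - <<'E'
from h import *
st(); plan((517,283,43,92),step=28)
E
```

```text
t 51.42 pos [527.9 266.9  81.2] x [-0.025  1.    -0.008] z [ 0.032 -0.008 -0.999] F [-0.7 -0.2 -0.6] open 51.2
[[8.4,-5.9,18.9,-0.3],[8.4,-5.8,18.9,-0.3]]
n 2
```

>>> carry_out(series=[[[12,-7,3,-0.3],[9,-5,5,0]]])

```text
time_s: 51.58
ee_pos: [0.5168, 0.281, 0.0713]
ee_rot: [[-0.02, 0.999, 0.03], [1.0, 0.021, -0.012], [-0.013, 0.03, -0.999]]
force: [0.2, 0.6, 0.5]
opening: 0.0511
```

>>> carry_out(series=[[[2,-1,12,0],[1,-1,11,0],[0,0,4,0]]])

```text
time_s: 51.83
ee_pos: [0.5151, 0.2879, 0.0452]
ee_rot: [[-0.024, 0.999, 0.034], [1.0, 0.024, -0.009], [-0.009, 0.034, -0.999]]
force: [0.3, 0.1, -0.8]
opening: 0.0509
```

>>> carry_out(series=[[[-6,3,2,0],[0,0,1,0]]])

```text
time_s: 52.0
ee_pos: [0.5183, 0.282, 0.0418]
ee_rot: [[-0.026, 0.999, 0.034], [1.0, 0.026, -0.009], [-0.01, 0.034, -0.999]]
force: [0.1, -0.9, 0.4]
opening: 0.051
```

>>> carry_out(series=[[[0,0,1,0],[0,0,1,0],[0,0,1,0],[0,0,1,0],[0,0,1,0],[0,0,1,0],[0,0,1,0],[0,0,1,0]]], hand=1, squeeze=30)

```text
time_s: 52.67
ee_pos: [0.5209, 0.2817, 0.0365]
ee_rot: [[-0.024, 0.999, 0.037], [1.0, 0.024, -0.007], [-0.008, 0.037, -0.999]]
force: [-5.1, -2.7, 11.6]
opening: 0.0138
```

>>> carry_out(series=[[[0,1,-10,0],[0,1,-20,0],[0,1,-30,0],[0,1,-35,0],[0,1,-38,0],[0,1,-38,0],[0,1,-30,0],[0,0,-12,0]]])

```text
time_s: 53.33
ee_pos: [0.5154, 0.2809, 0.2537]
ee_rot: [[-0.024, 0.999, 0.023], [1.0, 0.025, -0.016], [-0.016, 0.023, -1.0]]
force: [0.8, -0.4, -1.7]
opening: 0.014
```

>>> carry_out(series=[[[-15,-5,-4,6.5],[-18,-3,-4,6.7],[-18,-1,-4,6.7],[-18,1,-4,6.7],[-18,3,-3,6.7],[-18,5,-3,6.7],[-17,7,-3,6.7],[-16,9,-3,6.7],[-15,11,-3,6.7],[-13,13,-3,6.7],[-12,14,-3,6.7],[-10,16,-3,6.7],[-6,16,-3,6],[-2,12,-2,4]]])

```text
time_s: 54.5
ee_pos: [0.4394, 0.0377, 0.3094]
ee_rot: [[0.998, -0.049, 0.031], [-0.049, -0.999, -0.007], [0.031, 0.005, -1.0]]
force: [0.1, 0.5, -1.6]
opening: 0.0135
```

```bash
python3 - <<'E'
from h import *
s=st();R=s['ee_rot'];t=s['ee_pos']*1000
P=optics.camera_params('wrist');p,d=optics.get_image('wrist')
X=np.full((400,640,3),np.nan); X[d>0]=world('w',P,depth=d,mask=np.ones((400,640),bool))*1000
L=(X-t)@R
for r in range(158,186,6): print(r,L[r,317].round(1))
print(X[60,300:340:6].round(1).tolist())
plan((468,18,95,-0.8),step=25)
E
```

```text
t 54.5 pos [439.4  37.7 309.4] x [ 0.998 -0.049  0.031] z [ 0.031 -0.007 -1.   ] F [ 0.1  0.5 -1.6] open 13.5
158 [ -0.6 -51.6   9.4]
164 [ -0.6 -48.3  10.7]
170 [ -0.6 -47.6  -0.1]
176 [ -0.6 -47.4 -11.2]
182 [ -0.6 -47.  -20.2]
[[436.1, 135.1, 299.5], [438.9, 134.9, 300.6], [441.6, 134.8, 300.5], [444.4, 134.8, 299.2], [447.1, 134.5, 300.4], [449.8, 134.4, 300.8], [452.5, 134.2, 301.4]]
[[2.5,1.6,24,-0.3],[2.5,1.6,24,-0.3],[2.5,1.6,24,-0.3],[2.5,1.6,24,-0.3],[2.5,1.6,24,-0.3],[2.5,1.6,24,-0.3],[2.5,1.6,24,-0.3],[2.4,1.6,24,-0.3],[2.4,1.7,24,-0.3]]
n 9
```

>>> carry_out(series=[[[2,2,20,-0.3],[3,2,24,-0.3],[3,2,24,-0.3],[3,1,24,-0.3],[3,1,24,-0.3],[3,1,24,-0.3],[2,1,24,-0.3],[2,1,24,-0.3],[1,0,15,0],[0,0,5,0]]])

```text
time_s: 55.38
ee_pos: [0.4711, 0.0243, 0.0996]
ee_rot: [[0.999, 0.002, 0.042], [0.002, -1.0, -0.002], [0.042, 0.002, -0.999]]
force: [-0.1, -0.6, -2.2]
opening: 0.0139
```

```bash
python3 - <<'E'
from h import *
st(); plan((472,20,50,-0.8),step=25)
P=optics.camera_params('side');p,d=optics.get_image('side')
r=optics.regions_of('side','straightedge')[0]
w=world('s',P,depth=d,mask=r['region'])*1000
print(r['p'],np.percentile(w,[1,50,99],axis=0).round())
cv2.imwrite('pics/s5.png',cv2.resize(p[140:300,210:410,::-1],None,fx=3,fy=3))
E
```

```text
t 55.38 pos [471.1  24.3  99.6] x [0.999 0.002 0.042] z [ 0.042 -0.002 -0.999] F [-0.1 -0.6 -2.2] open 13.9
[[-0.6,2.1,24.8,0.5],[-0.6,2.1,24.8,0.5]]
n 2
0.93 [[460. -87.  11.]
 [469.  87.  90.]
 [515. 180. 130.]]
```

View pics/s5.png

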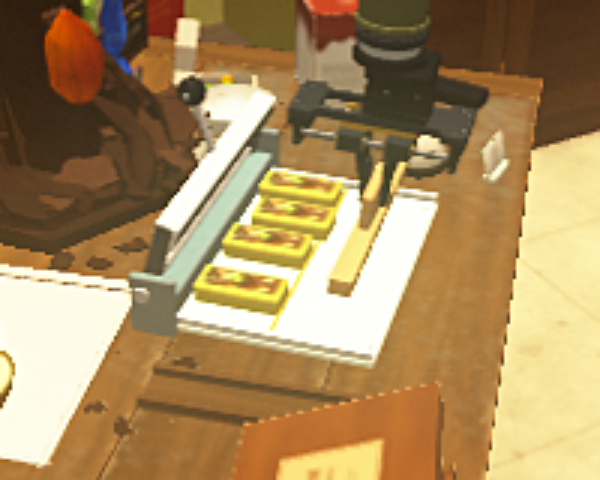

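>>> carry_out(series=[[[-1,4,16,0.5],[-1,3,16,0.4],[-1,1,10,0],[0,0,4,0]]])

```text
time_s: 55.82
ee_pos: [0.476, 0.0182, 0.06]
ee_rot: [[0.998, -0.011, 0.055], [-0.011, -1.0, 0.001], [0.055, -0.002, -0.998]]
force: [-0.8, -0.1, -2.2]
opening: 0.0139
```

>>> carry_out(series=[[[0,0,8,0],[0,0,5,0]]])

```text
time_s: 55.98
ee_pos: [0.4786, 0.019, 0.0485]
ee_rot: [[0.998, -0.01, 0.059], [-0.01, -1.0, 0.002], [0.059, -0.003, -0.998]]
force: [-0.2, 2.1, 1.3]
opening: 0.0136
```

```bash
python3 - <<'E'
from h import *
st(); face(); check()
E
```

```text
t 55.98 pos [478.6  19.   48.5] x [ 0.998 -0.01   0.059] z [ 0.059  0.002 -0.998] F [-0.2  2.1  1.3] open 13.6
face [2.800000e-03 4.913953e+02] deg 0.16 rel line at y -100,24,140 [np.float64(-47.6), np.float64(-48.9), np.float64(-50.2)] n 82 z 38.7
face x= [-1.091000e-01  5.002122e+02] deg -6.23 at y24 497.6 y 70.0 131.0 z 36.6
brass [1.010000e-02 5.399904e+02] 540.2 2179 y -4.0 147.0
pack y 35.3 near x 541.4 rel line 0.9 slope 0.011
pack y -34.2 near x 582.9 rel line 43.3 slope -0.171
pack y 122.6 near x 542.7 rel line 1.0 slope 0.016
```

>>> carry_out(series=[[[0,0,3,0.6],[0,0,1.5,0]]])

```text
time_s: 56.3
ee_pos: [0.4806, 0.0197, 0.0457]
ee_rot: [[0.998, -0.02, 0.062], [-0.021, -1.0, 0.003], [0.062, -0.004, -0.998]]
force: [-0.9, 0.8, 1.3]
opening: 0.0139
```

```bash
python3 - <<'E'
from h import *
st(); face()
E
```

```text
t 56.3 pos [480.6  19.7  45.7] x [ 0.998 -0.021  0.062] z [ 0.062  0.003 -0.998] F [-0.9  0.8  1.3] open 13.9
face [1.480000e-02 4.933048e+02] deg 0.85 rel line at y -100,24,140 [np.float64(-46.9), np.float64(-46.7), np.float64(-46.6)] n 82 z 34.4
```

>>> carry_out(series=[[[6,0,0,0],[8,0,0,0],[8,0,0,0],[6,0,0,0]]])

```text
time_s: 56.68
ee_pos: [0.5091, 0.0184, 0.047]
ee_rot: [[0.998, -0.021, 0.06], [-0.021, -1.0, 0.002], [0.06, -0.004, -0.998]]
force: [0.1, -0.4, -0.6]
opening: 0.014
```

```bash
python3 - <<'E'
from h import *
st(); face()
E
```

```text
t 56.68 pos [509.1  18.4  47. ] x [ 0.998 -0.021  0.06 ] z [ 0.06   0.002 -0.998] F [ 0.1 -0.4 -0.6] open 14.0
face [1.780000e-02 5.213838e+02] deg 1.02 rel line at y -100,24,140 [np.float64(-19.1), np.float64(-18.6), np.float64(-18.1)] n 82 z 35.8
```

>>> carry_out(series=[[[3,0,1,-0.2],[3,0,1,0],[2,0,0.5,0],[2,0,0,0],[2,0,0,0]]])

```text
time_s: 57.15
ee_pos: [0.5192, 0.0177, 0.045]
ee_rot: [[0.999, -0.018, 0.048], [-0.019, -1.0, 0.002], [0.048, -0.003, -0.999]]
force: [-2.8, 0.7, 1.9]
opening: 0.0138
```

```bash
python3 - <<'E'
from h import *
st(); face()
E
```

```text
t 57.15 pos [519.2  17.7  45. ] x [ 0.999 -0.019  0.048] z [ 0.048  0.002 -0.999] F [-2.8  0.7  1.9] open 13.8
face [1.770000e-02 5.314601e+02] deg 1.01 rel line at y -100,24,140 [np.float64(-9.0), np.float64(-8.5), np.float64(-8.0)] n 82 z 33.1
```

>>> carry_out(series=[[[2,0,0,-0.3],[2,0,0,0],[2,0,0,0]]])

```text
time_s: 57.45
ee_pos: [0.525, 0.0174, 0.045]
ee_rot: [[0.999, -0.013, 0.047], [-0.013, -1.0, 0.002], [0.047, -0.002, -0.999]]
force: [-2.2, 0.6, 1.1]
opening: 0.0139
```

```bash
python3 - <<'E'
from h import *
st(); face();P,p,d,X=check()
cv2.imwrite('pics/c31.png',cv2.resize(p[0:260,300:440,::-1],None,fx=3,fy=3,interpolation=2))
E
```

```text
t 57.45 pos [525.   17.4  45. ] x [ 0.999 -0.013  0.047] z [ 0.047  0.002 -0.999] F [-2.2  0.6  1.1] open 13.9
face [1.820000e-02 5.362694e+02] deg 1.04 rel line at y -100,24,140 [np.float64(-4.3), np.float64(-3.7), np.float64(-3.1)] n 82 z 33.3
face x= [1.31200e-01 5.29209e+02] deg 7.47 at y24 532.4 y 68.0 137.0 z 33.5
brass [1.780000e-02 5.416619e+02] 542.1 323 y -76.0 106.0
pack y 120.9 near x 543.6 rel line 1.9 slope 0.002
pack y 35.5 near x 543.1 rel line 2.6 slope -0.057
pack y -43.1 near x 574.6 rel line 35.1 slope 8.883
```

View pics/c31.png

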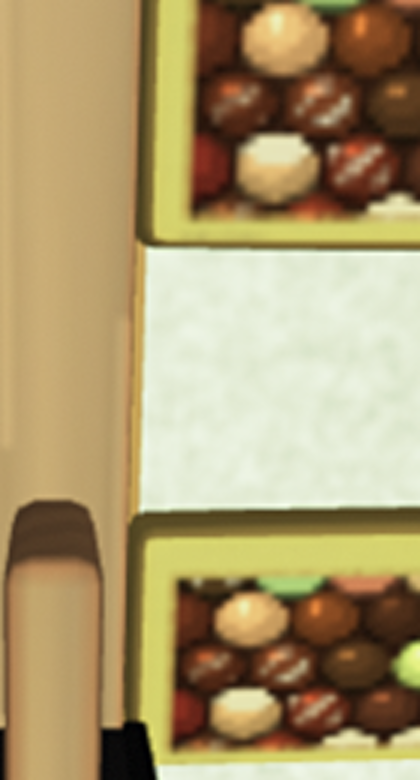

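>>> carry_out(series=[[[1.5,0,0,-0.2],[1,0,0,0]]])

```text
time_s: 57.77
ee_pos: [0.5272, 0.0173, 0.0449]
ee_rot: [[0.999, -0.009, 0.046], [-0.009, -1.0, 0.002], [0.046, -0.002, -0.999]]
force: [-4.2, 0.2, 4.0]
opening: 0.0136
```

```bash
python3 - <<'E'
from h import *
st(); face()
E
```

```text
t 57.77 pos [527.2  17.3  44.9] x [ 0.999 -0.009  0.046] z [ 0.046  0.002 -0.999] F [-4.2  0.2  4. ] open 13.6
face [1.400000e-02 5.384874e+02] deg 0.8 rel line at y -100,24,140 [np.float64(-1.6), np.float64(-1.6), np.float64(-1.5)] n 82 z 33.1
```

>>> carry_out(series=[[[-4,0,0,0],[-10,0,0,0],[-20,0,0,0],[-20,0,-10,0],[-15,0,-35,0],[-5,0,-41,0],[0,0,-41,0],[0,0,-35,0],[0,0,-25,0],[0,0,-10,0]]])

```text
time_s: 58.65
ee_pos: [0.4353, 0.018, 0.2405]
ee_rot: [[0.999, -0.006, 0.053], [-0.006, -1.0, 0.001], [0.053, -0.002, -0.999]]
force: [-0.2, 0.2, -1.7]
opening: 0.0141
```

>>> carry_out(series=[[[4,0,-10,-6],[4,0,-8,-7],[4,0,-5,-7],[4,1,-5,-7],[4,1,-5,-7],[4,2,-5,-7],[4,2,-4,-7],[3,3,-4,-7],[3,3,-3,-7],[3,4,-3,-7],[2,4,0,-7],[2,4,0,-7],[1,4,0,-7]]])

```text
time_s: 59.73
ee_pos: [0.4834, 0.0271, 0.284]
ee_rot: [[-0.032, 0.998, 0.048], [0.999, 0.032, 0.003], [0.001, 0.048, -0.999]]
force: [-0.4, -0.6, -2.3]
opening: 0.0135
```

```bash
python3 - <<'E'
from h import *
st(); check(save='pics/w32.png'); plan((519,283,130,92.8),step=34)
E
```

```text
t 59.73 pos [483.4  27.1 284. ] x [-0.032  0.999  0.001] z [ 0.048  0.003 -0.999] F [-0.4 -0.6 -2.3] open 13.5
brass [1.460000e-02 5.399014e+02] 540.3 629 y -138.0 186.0
pack y 127.2 near x 543.0 rel line 1.3 slope 0.02
pack y -31.4 near x 540.8 rel line 1.2 slope 0.015
pack y -97.3 near x 539.8 rel line 1.0 slope -0.001
[[28.3,3.9,17.3,-0.1],[28.3,4,17.3,-0.1],[28.3,4,17.3,-0.1],[28.3,4.1,17.3,-0.1],[28.3,4.2,17.3,-0.1],[28.3,4.3,17.3,-0.1],[28.2,4.3,17.3,-0.1],[28.2,4.4,17.3,-0.1],[28.2,4.5,17.3,-0.1]]
n 9
```

View pics/w32.png

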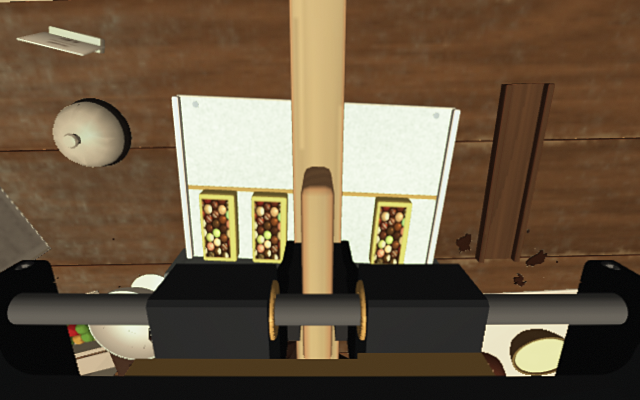

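>>> carry_out(series=[[[20,3,10,0],[28,4,17,0],[28,4,18,0],[28,4,18,0],[28,4,18,0],[28,4,18,0],[28,4,18,0],[28,4,18,-0.3],[24,4,15,-0.3],[12,2,8,0]]])

```text
time_s: 60.67
ee_pos: [0.5254, 0.2829, 0.1163]
ee_rot: [[0.019, 0.999, 0.047], [1.0, -0.019, 0.003], [0.004, 0.047, -0.999]]
force: [0.2, -0.4, -1.2]
opening: 0.0136
```

```bash
python3 - <<'E'
from h import *
st(); plan((520.5,283,75,92.8),step=25)
P=optics.camera_params('wrist');p,d=optics.get_image('wrist'); cv2.imwrite('pics/w33.png',p[:,:,::-1])
E
```

```text
t 60.67 pos [525.4 282.9 116.3] x [0.019 1.    0.004] z [ 0.047  0.003 -0.999] F [ 0.2 -0.4 -1.2] open 13.6
[[-0.1,-3.4,20.5,-1.9],[0,-3.4,20.5,-1.9]]
n 2
```

View pics/w33.png

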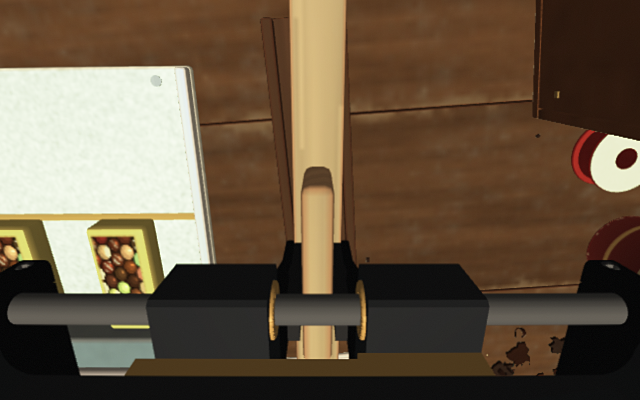

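Rotate about 4° and lower.

>>> carry_out(series=[[[0,-4,12,-2],[0,-3,12,-1.5],[0,-2,10,-0.5],[0,0,5,0]]])

```text
time_s: 61.05
ee_pos: [0.5142, 0.2856, 0.0705]
ee_rot: [[-0.046, 0.998, 0.042], [0.999, 0.046, 0.001], [-0.001, 0.042, -0.999]]
force: [-0.8, 0.3, -1.7]
opening: 0.0138
```

```bash
python3 - <<'E'
from h import *
st(); plan((520.5,283,55,92.8),step=25)
P=optics.camera_params('wrist');p,d=optics.get_image('wrist'); cv2.imwrite('pics/w34.png',p[:,:,::-1])
E
```

```text
t 61.05 pos [514.2 285.6  70.5] x [-0.046  0.999 -0.001] z [ 0.042  0.001 -0.999] F [-0.8  0.3 -1.7] open 13.8
[[-2.9,5.5,15.8,-0.2]]
n 1
```

View pics/w34.png

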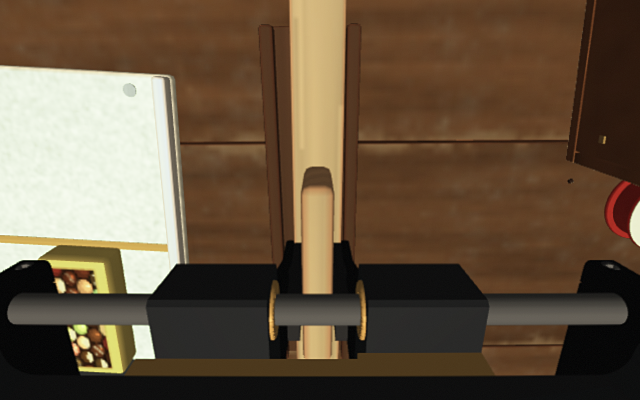

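>>> carry_out(series=[[[-3,6,12,0],[-1,2,10,0],[0,0,5,0]]])

```text
time_s: 61.35
ee_pos: [0.526, 0.2807, 0.0432]
ee_rot: [[-0.04, 0.998, 0.045], [0.999, 0.04, 0.002], [0.0, 0.045, -0.999]]
force: [0.5, -0.1, -2.3]
opening: 0.0138
```

>>> carry_out(series=[[[0,-5,3,0],[0,-1,3,0],[0,0,1,0]]])

```text
time_s: 61.6
ee_pos: [0.523, 0.2797, 0.0365]
ee_rot: [[-0.036, 0.998, 0.049], [0.999, 0.036, 0.003], [0.001, 0.049, -0.999]]
force: [-2.6, -1.0, 7.7]
opening: 0.0138
```

>>> carry_out(series=[[[0,0,0,0],[0,0,0,0],[0,0,0,0],[0,0,0,0],[0,0,-10,0],[0,0,-30,0],[0,-5,-41,0],[-10,-10,-41,0],[-35,-10,-41,0],[-38,-10,-35,0],[-38,-5,-30,0],[-38,0,-20,0],[-38,0,0,0],[-25,0,0,0],[-10,0,0,0]]], hand=-0.3)

```text
time_s: 62.85
ee_pos: [0.4829, 0.0664, 0.277]
ee_rot: [[-0.048, 0.997, 0.058], [0.999, 0.048, 0.009], [0.006, 0.059, -0.998]]
force: [0.9, 0.0, 0.9]
opening: 0.0564
```

```bash
python3 - <<'E'
from h import *
st(); check(save='pics/w35.png'); edge()
P=optics.camera_params('wrist')
print('expected knob px', project(P,np.array([[.5404+.141+.0003,.0243-.002,.198]])))
for cam in ('wrist','top','side'):
    P=optics.camera_params(cam);p,d=optics.get_image(cam)
    if cam!='wrist': cv2.imwrite(f'pics/k_{cam}.png',p[:,:,::-1])
    for r in optics.boxes_of(cam,'knob')[:3]: 
        print(cam,r['p'],r['position'],(world(cam,P,rc=[r['position']],depth=d)*1000).round())
E
```

```text
t 62.85 pos [482.9  66.4 277. ] x [-0.048  0.999  0.006] z [ 0.058  0.009 -0.998] F [0.9 0.  0.9] open 56.4
brass [1.500000e-02 5.398752e+02] 540.2 821 y -138.0 268.0
pack y 127.3 near x 543.0 rel line 1.2 slope 0.012
pack y 34.4 near x 541.8 rel line 1.3 slope 0.003
pack y -31.6 near x 540.8 rel line 1.2 slope -0.007
pack y -97.5 near x 539.9 rel line 1.2 slope 0.008
se 0.69 [169. 488.] 6324
handle 1136 [516.7 276.6  61.7] (array([519.3, 278.4]), array([13.6, 87.9]), 2.1)
body 3713 [477.2 274.7  24.1] (array([499.8, 278.4]), array([ 27.2, 258.5]), 2.0)
body2 289 [515.  272.9  33.2] (array([518.4, 273.2]), array([12. , 86.8]), 174.3)
expected knob px [[402.22495872 250.69186945]]
```

View pics/w35.png

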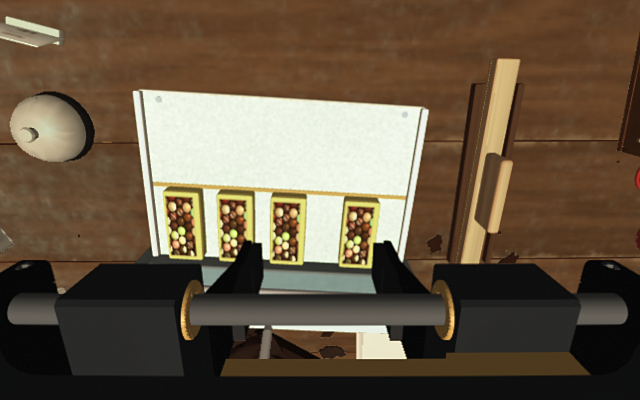

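```bash
python3 - <<'E'
from h import *
P=optics.camera_params('side');p,d=optics.get_image('side')
X=np.array([[.5404+.141,.0243-.002,.198],[.5404+.130,.0243-.002,.05]])
print('exp side',project(P,X))
a=p[150:260,230:340]; cv2.imwrite('pics/k1.png',cv2.resize(a[:,:,::-1],None,fx=5,fy=5,interpolation=2))
m=np.zeros((400,640),bool); m[160:182,262:285]=1
w=world('s',P,depth=d,mask=m)*1000; k=(w[:,2]>170)&(w[:,2]<230)&(w[:,0]>600)&(w[:,0]<760); print(k.sum(), np.median(w[k],0) if k.any() else 0, np.percentile(w[k],[5,95],axis=0) if k.any() else 0)
P=optics.camera_params('top'); print('exp top',project(P,X)); p,d=optics.get_image('top')
r,c=project(P,X)[0].astype(int)
cv2.imwrite('pics/k2.png',cv2.resize(p[r-40:r+60,c-60:c+60,::-1],None,fx=5,fy=5,interpolation=2))
E
```

```text
exp side [[170.03643061 273.79957292]
 [209.15826286 277.78982664]]
98 [678.8897441   31.61811871 201.91840911] [[669.18135791  21.09669423 176.4657967 ]
 [694.07583013  40.54068364 213.6926635 ]]
exp top [[162.63177363 326.74042978]
 [186.27634846 325.85985328]]
```

View pics/k1.png

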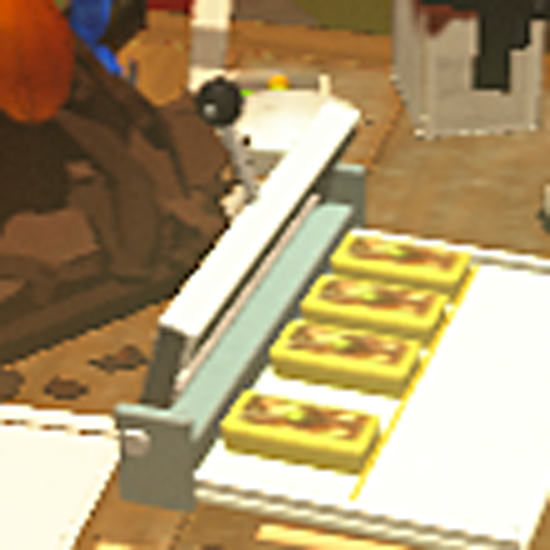

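View pics/k2.png

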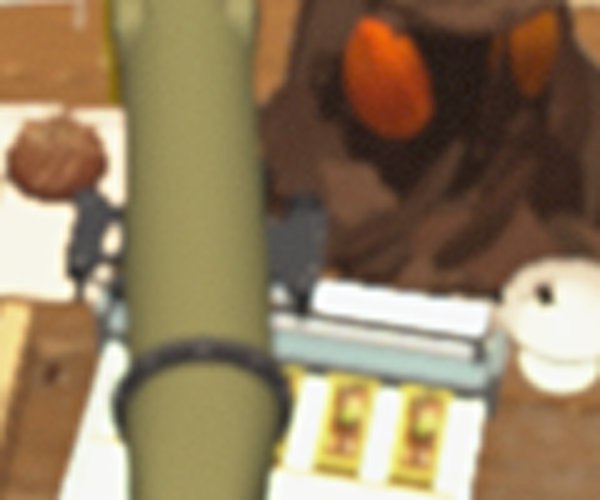

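```bash
python3 - <<'E'
from h import *
for cam in ('top','side'):
    P=optics.camera_params(cam);p,d=optics.get_image(cam)
    ok=(d>0); w=world(cam,P,depth=d,mask=ok)*1000
    for lo,hi in((180,260),(260,340),(340,450),(450,600)):
        k=(w[:,2]>lo)&(w[:,2]<hi)&(w[:,0]>640)&(w[:,0]<900)&(abs(w[:,1])<220); v=w[k]
        print(cam,lo,[(y,int(v[abs(v[:,1]-y)<15][:,0].min())) for y in range(-200,201,30) if (abs(v[:,1]-y)<15).sum()>2])
E
```

```text
top 180 [(-110, 859), (-80, 840), (-50, 805), (-20, 798), (10, 670), (40, 662)]
top 260 [(-170, 865), (-140, 828), (-110, 808), (-80, 807), (-50, 811), (-20, 819), (10, 842)]
top 340 [(-140, 865), (-110, 828), (-80, 824), (-50, 839), (-20, 894), (10, 891)]
top 450 [(-170, 867), (-140, 841), (-110, 824), (-80, 819), (-50, 817), (-20, 823), (10, 837), (40, 867), (70, 879)]
side 180 [(-80, 855), (-50, 814), (-20, 808), (10, 668), (40, 668)]
side 260 [(-140, 852), (-110, 818), (-80, 814), (-50, 816), (-20, 828), (10, 836)]
side 340 [(-110, 842), (-80, 833), (-50, 843), (-20, 891)]
side 450 [(-170, 888), (-140, 875), (-110, 830), (-80, 825), (-50, 825), (-20, 827), (10, 838), (40, 862), (70, 882)]
```

```bash
python3 - <<'E'
from h import *
plan((660,26,275,89.2),step=30)
E
```

```text
[[-7.8,25,1.3,0.6],[-7.5,25,1.3,0.6],[-7.3,25.1,1.3,0.6],[-7,25.2,1.3,0.6],[-6.8,25.3,1.3,0.6],[-6.5,25.3,1.3,0.6],[-6.3,25.4,1.3,0.6]]
n 7
```

>>> carry_out(series=[[[-8,20,0,0.6],[-8,25,0,0.6],[-8,25,0,0.6],[-7,25,0,0.6],[-7,25,0,0.6],[-7,25,0,0.6],[-6,22,0,0.6],[-2,10,0,0]]])

```text
time_s: 64.22
ee_pos: [0.6659, 0.0229, 0.2836]
ee_rot: [[0.015, 0.998, 0.054], [1.0, -0.016, 0.011], [0.012, 0.054, -0.998]]
force: [-0.5, 0.5, -0.4]
opening: 0.0564
```

```bash
python3 - <<'E'
from h import *
st(); plan((682.5,22.3,240,89.2),step=22)
E
```

```text
t 64.22 pos [665.9  22.9 283.6] x [0.015 1.    0.012] z [ 0.054  0.011 -0.998] F [-0.5  0.5 -0.4] open 56.4
[[-0.3,4.7,14.8,-0],[-0.3,4.7,14.8,-0],[-0.3,4.7,14.8,-0]]
n 3
```

>>> carry_out(series=[[[0,6,10,0],[0,6,14,0],[0,3,12,0],[0,1,5,0]]])

```text
time_s: 64.55
ee_pos: [0.6869, 0.0226, 0.239]
ee_rot: [[0.017, 0.998, 0.054], [1.0, -0.017, 0.009], [0.01, 0.054, -0.998]]
force: [-1.0, 0.0, 0.2]
opening: 0.0567
```

```bash
python3 - <<'E'
from h import *
s=st(); plan((682.5,22.3,179.5,89.2),step=22)
P=optics.camera_params('wrist');p,d=optics.get_image('wrist'); cv2.imwrite('pics/w36.png',p[:,:,::-1])
P=optics.camera_params('side');p,d=optics.get_image('side'); cv2.imwrite('pics/k3.png',cv2.resize(p[110:260,220:380,::-1],None,fx=4,fy=4,interpolation=2))
E
```

```text
t 64.55 pos [686.9  22.6 239. ] x [0.017 1.    0.01 ] z [ 0.054  0.009 -0.998] F [-1.   0.   0.2] open 56.7
[[-0.3,-2.5,19.7,-0.1],[-0.3,-2.5,19.7,-0.1],[-0.3,-2.5,19.7,-0.1]]
n 3
```

View pics/k3.png

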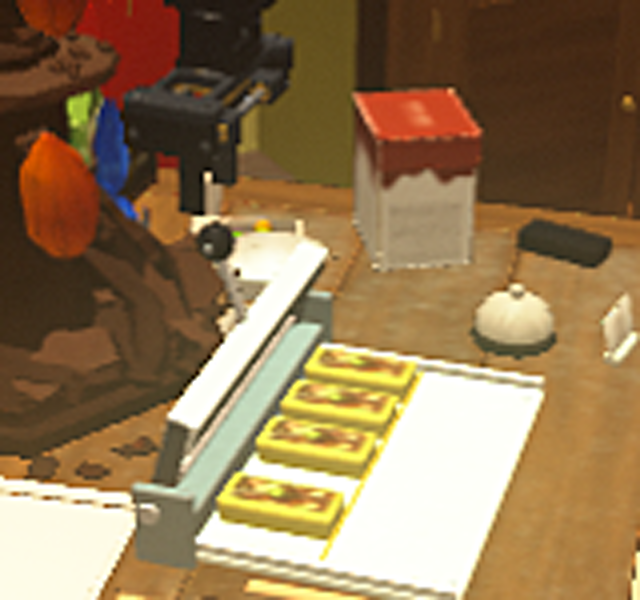

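View pics/w36.png

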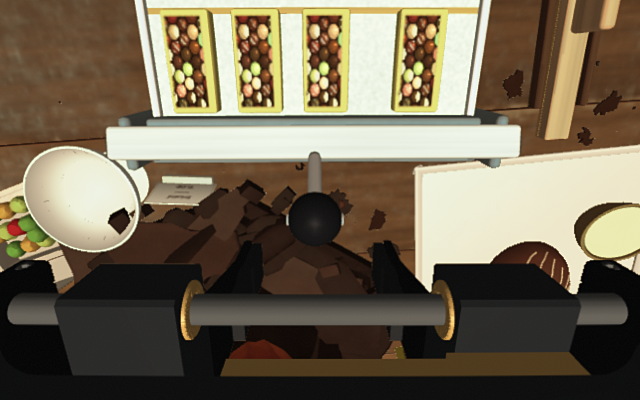

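```bash
python3 - <<'E'
from h import *
from scipy.optimize import least_squares
P=optics.camera_params('wrist');p,d=optics.get_image('wrist')
m=np.zeros((400,640),np.uint8); cv2.circle(m,(315,218),24,1,-1)
w=world('w',P,depth=d,mask=m>0)*1000; w=w[w[:,2]>185]
f=least_squares(lambda c: np.linalg.norm(w-c,axis=1)-17,[682,22,198],loss='soft_l1'); print(len(w),f.x.round(1),np.abs(f.fun).mean().round(2))
E
```

```text
1785 [681.2  22.  198.4] 0.4
```

>>> carry_out(series=[[[0,-4,16,0],[0,-3,20,0],[0,-1,15,0]]])

```text
time_s: 64.95
ee_pos: [0.6841, 0.024, 0.1958]
ee_rot: [[0.015, 0.998, 0.067], [1.0, -0.016, 0.012], [0.013, 0.067, -0.998]]
force: [-0.0, 0.8, -0.3]
opening: 0.057
```

>>> carry_out(series=[[[-1,-2,9,0],[-1,-1,7,0]]])

```text
time_s: 65.12
ee_pos: [0.6811, 0.023, 0.1791]
ee_rot: [[0.014, 0.998, 0.067], [1.0, -0.015, 0.013], [0.014, 0.067, -0.998]]
force: [-0.1, 0.5, 0.0]
opening: 0.0564
```

>>> carry_out(series=[[[0,0,0.5,0],[0,0,0.5,0],[0,0,0.5,0],[0,0,0.5,0],[0,0,0,0],[0,0,0,0]]], hand=1, squeeze=30)

```text
time_s: 65.62
ee_pos: [0.6812, 0.0217, 0.1789]
ee_rot: [[0.015, 0.997, 0.069], [1.0, -0.016, 0.013], [0.014, 0.069, -0.998]]
force: [0.2, 0.9, -2.3]
opening: 0.0328
```

```bash
cat >> h.py <<'E'
H=np.array([540.4+130,24.3-1.8,50.])  # hinge in world (about)
def lever():
    s=env.sense(); g=s['ee_pos']*1000-18.7*s['ee_rot'][:,2]
    r=g-H; ang=np.degrees(np.arctan2(r[2],-r[0])); up=np.degrees(np.arctan2(148,-11.))
    print('grasp',g.round(1),'radius',np.hypot(r[0],r[2]).round(1),'lever rad',np.radians(up-ang).round(3)); return s,g
def arc(to,n):
    s,g=lever(); r=g-H; a0=np.arctan2(r[2],-r[0]); up=np.arctan2(148,-11.)
    a1=up-to; R=s['ee_rot']; p=g; rows=[]
    for i in range(1,n+1):
        a=a0+(a1-a0)*i/n; q=np.array([H[0]-149*np.cos(a),H[1]-.2,H[2]+149*np.sin(a)])
        rows.append((R.T@(q-p)).round(1).tolist()); p=q
    print(rows)
E
python3 - <<'E'
from h import *
st(); arc(1.3,18)
E
```

```text
t 65.62 pos [681.2  21.7 178.9] x [0.015 1.    0.014] z [ 0.069  0.013 -0.998] F [ 0.2  0.9 -2.3] open 32.8
grasp [679.9  21.5 197.5] radius 147.8 lever rad 0.01
[[0.7, -10.5, -2.2], [-0.2, -10.7, -0.3], [-0.2, -10.7, 0.5], [-0.2, -10.6, 1.2], [-0.2, -10.5, 2.0], [-0.2, -10.3, 2.8], [-0.2, -10.1, 3.5], [-0.2, -9.8, 4.2], [-0.2, -9.5, 4.9], [-0.2, -9.1, 5.6], [-0.2, -8.7, 6.2], [-0.2, -8.2, 6.8], [-0.2, -7.7, 7.4], [-0.2, -7.2, 7.9], [-0.2, -6.6, 8.4], [-0.2, -6.0, 8.8], [-0.2, -5.3, 9.3], [-0.2, -4.6, 9.6]]
```

>>> carry_out(series=[[[0,-10,-1,0],[0,-11,0,0],[0,-11,0.5,0],[0,-11,1,0],[0,-11,2,0]]])

```text
time_s: 66.03
ee_pos: [0.6372, 0.0223, 0.1754]
ee_rot: [[0.016, 0.996, 0.093], [1.0, -0.017, 0.012], [0.013, 0.093, -0.996]]
force: [6.2, -0.2, -1.9]
opening: 0.0324
```

```bash
python3 - <<'E'
from h import *
st(); arc(1.3,14)
E
```

```text
t 66.03 pos [637.2  22.3 175.4] x [0.016 1.    0.013] z [ 0.093  0.012 -0.996] F [ 6.2 -0.2 -1.9] open 32.4
grasp [635.4  22.1 194. ] radius 148.2 lever rad 0.312
[[0.0, -10.5, 1.1], [-0.2, -10.2, 2.6], [-0.2, -10.0, 3.3], [-0.2, -9.7, 4.0], [-0.2, -9.4, 4.7], [-0.2, -9.0, 5.3], [-0.2, -8.7, 6.0], [-0.2, -8.2, 6.6], [-0.2, -7.7, 7.1], [-0.2, -7.2, 7.6], [-0.2, -6.6, 8.1], [-0.2, -6.1, 8.6], [-0.2, -5.4, 9.0], [-0.2, -4.8, 9.4]]
```

>>> carry_out(series=[[[0,-11,2,0],[0,-11,3,0],[0,-11,4,0],[0,-10,4.5,0],[0,-10,5,0]]])

```text
time_s: 66.45
ee_pos: [0.6023, 0.0229, 0.1619]
ee_rot: [[0.017, 0.99, 0.137], [1.0, -0.019, 0.013], [0.015, 0.137, -0.991]]
force: [5.6, -1.0, 5.7]
opening: 0.0322
```

```bash
python3 - <<'E'
from h import *
st(); arc(1.3,9)
E
```

```text
t 66.45 pos [602.3  22.9 161.9] x [0.017 1.    0.015] z [ 0.137  0.013 -0.991] F [ 5.6 -1.   5.7] open 32.2
grasp [599.8  22.7 180.4] radius 148.3 lever rad 0.57
[[-0.6, -11.3, 4.1], [-0.3, -10.7, 5.6], [-0.3, -10.2, 6.4], [-0.3, -9.7, 7.2], [-0.3, -9.0, 8.0], [-0.3, -8.4, 8.7], [-0.3, -7.6, 9.4], [-0.3, -6.9, 9.9], [-0.2, -6.0, 10.5]]
```

>>> carry_out(series=[[[-1,-16,8,0],[0,-16,11,0],[0,-14,12,0]]])

```text
time_s: 66.7
ee_pos: [0.5742, 0.0235, 0.1413]
ee_rot: [[0.017, 0.985, 0.17], [1.0, -0.02, 0.018], [0.022, 0.17, -0.985]]
force: [-16.3, -2.2, 33.6]
opening: 0.0327
```

```bash
python3 - <<'E'
from h import *
s=st(); print(s['joints'].round(1)); arc(1.32,4)
E
```

```text
t 66.7 pos [574.2  23.5 141.3] x [0.017 1.    0.022] z [ 0.17   0.018 -0.985] F [-16.3  -2.2  33.6] open 32.7
[-27.1   5.1  23.5 109.7  -2.9  55.9  86.5]
grasp [571.   23.1 159.7] radius 148.1 lever rad 0.81
[[-1.3, -15.8, 10.4], [-0.5, -13.8, 13.0], [-0.5, -12.0, 14.7], [-0.5, -10.1, 16.1]]
```

>>> carry_out(series=[[[0,-15,6,0],[0,-14,10,0]]])

```text
time_s: 66.87
ee_pos: [0.5621, 0.0237, 0.1305]
ee_rot: [[0.018, 0.979, 0.204], [1.0, -0.022, 0.02], [0.025, 0.204, -0.979]]
force: [-4.1, -2.3, 17.9]
opening: 0.0325
```

```bash
python3 - <<'E'
from h import *
s=st(); print(s['joints'].round(1)); arc(1.32,3)
E
```

```text
t 66.87 pos [562.1  23.7 130.5] x [0.018 1.    0.025] z [ 0.204  0.02  -0.979] F [-4.1 -2.3 17.9] open 32.5
[-27.5   2.6  23.2 113.7  -1.6  52.1  85.2]
grasp [558.2  23.3 148.8] radius 149.5 lever rad 0.923
[[-1.6, -14.6, 13.2], [-0.6, -13.1, 14.7], [-0.6, -11.1, 16.3]]
```

>>> carry_out(series=[[[0,-17,12,0],[0,-16,15,0],[0,-14,17,0]]])

```text
time_s: 67.12
ee_pos: [0.5378, 0.0241, 0.0925]
ee_rot: [[0.02, 0.972, 0.235], [0.999, -0.026, 0.024], [0.03, 0.234, -0.972]]
force: [-12.1, -3.2, 20.5]
opening: 0.0322
```

```bash
python3 - <<'E'
from h import *
s=st(); print(s['joints'].round(1)); arc(1.32,2)
E
```

```text
t 67.12 pos [537.8  24.1  92.5] x [0.02  0.999 0.03 ] z [ 0.235  0.024 -0.972] F [-12.1  -3.2  20.5] open 32.2
[-27.8   0.8  22.8 120.5  -0.7  45.1  84.1]
grasp [533.4  23.6 110.6] radius 149.9 lever rad 1.228
[[-1.6, -3.3, 6.0], [-0.2, -3.8, 5.7]]
```

>>> carry_out(series=[[[0,-6,11,0],[0,-4,8,0]]])

```text
time_s: 67.28
ee_pos: [0.5335, 0.0243, 0.0774]
ee_rot: [[0.021, 0.971, 0.239], [0.999, -0.028, 0.027], [0.033, 0.238, -0.971]]
force: [-14.7, -3.8, 40.0]
opening: 0.0319
```

```bash
python3 - <<'E'
from h import *
s=st(); print(s['joints'].round(1)); arc(1.32,1)
P=optics.camera_params('side');p,d=optics.get_image('side'); cv2.imwrite('pics/k4.png',cv2.resize(p[110:260,220:380,::-1],None,fx=4,fy=4,interpolation=2))
E
```

```text
t 67.28 pos [533.5  24.3  77.4] x [0.021 0.999 0.033] z [ 0.239  0.027 -0.971] F [-14.7  -3.8  40. ] open 31.9
[-27.7   1.4  22.8 122.1  -1.3  42.7  84.5]
grasp [529.   23.8  95.5] radius 148.5 lever rad 1.334
[[-1.4, 0.7, -2.0]]
```

View pics/k4.png

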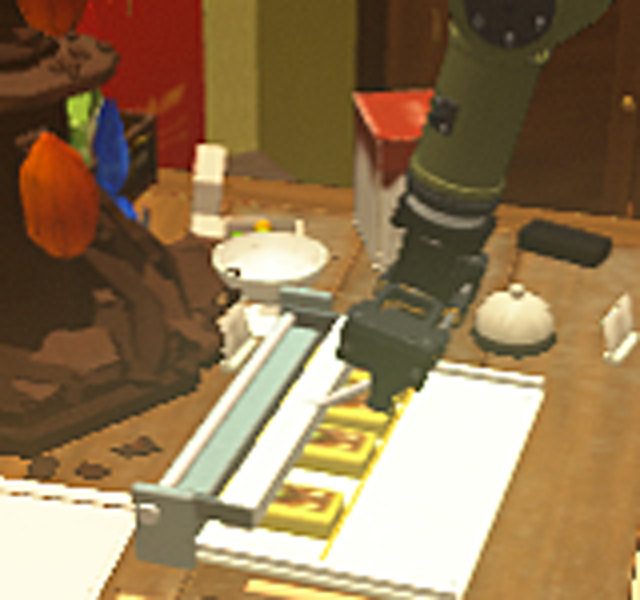

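```bash
python3 - <<'E'
from h import *
arc(0.0,26)
E
```

```text
grasp [529.7  23.8  95.3] radius 147.8 lever rad 1.333
[[-1.2, 3.2, -7.1], [0.3, 4.5, -6.2], [0.3, 4.8, -5.9], [0.3, 5.1, -5.7], [0.3, 5.4, -5.4], [0.3, 5.7, -5.1], [0.3, 5.9, -4.8], [0.3, 6.2, -4.5], [0.3, 6.4, -4.2], [0.3, 6.6, -3.9], [0.3, 6.8, -3.5], [0.3, 7.0, -3.2], [0.3, 7.1, -2.8], [0.3, 7.2, -2.4], [0.3, 7.4, -2.1], [0.3, 7.5, -1.7], [0.2, 7.5, -1.3], [0.2, 7.6, -0.9], [0.2, 7.6, -0.5], [0.2, 7.6, -0.1], [0.2, 7.6, 0.3], [0.2, 7.6, 0.7], [0.2, 7.6, 1.1], [0.2, 7.5, 1.4], [0.2, 7.4, 1.8], [0.1, 7.3, 2.2]]
```

>>> carry_out(series=[[[0,2,-5,0],[0,3,-5,0],[0,4,-5,0],[0,4,-5,0]]])

```text
time_s: 67.67
ee_pos: [0.5544, 0.0241, 0.1148]
ee_rot: [[0.021, 0.963, 0.269], [0.999, -0.031, 0.033], [0.04, 0.268, -0.963]]
force: [8.0, 0.1, 3.0]
opening: 0.0322
```

```bash
python3 - <<'E'
from h import *
st();arc(0.0,22)
E
```

```text
t 67.67 pos [554.4  24.1 114.8] x [0.021 0.999 0.04 ] z [ 0.269  0.033 -0.963] F [8.  0.1 3. ] open 32.2
grasp [549.4  23.4 132.8] radius 146.6 lever rad 1.045
[[-0.8, 4.0, -6.3], [0.3, 5.7, -4.2], [0.3, 5.9, -3.9], [0.3, 6.1, -3.6], [0.3, 6.3, -3.3], [0.3, 6.4, -3.0], [0.3, 6.5, -2.7], [0.3, 6.7, -2.4], [0.3, 6.8, -2.1], [0.3, 6.9, -1.7], [0.3, 6.9, -1.4], [0.2, 7.0, -1.1], [0.2, 7.0, -0.7], [0.2, 7.1, -0.4], [0.2, 7.1, -0.1], [0.2, 7.1, 0.3], [0.2, 7.0, 0.6], [0.2, 7.0, 0.9], [0.2, 7.0, 1.3], [0.2, 6.9, 1.6], [0.1, 6.8, 1.9], [0.1, 6.7, 2.2]]
```

>>> carry_out(series=[[[0,1,-2,0],[0,1,-2,0],[0,1,-2,0],[0,1,-2,0]]])

```text
time_s: 68.0
ee_pos: [0.5818, 0.0238, 0.1436]
ee_rot: [[0.019, 0.945, 0.326], [0.999, -0.032, 0.037], [0.045, 0.325, -0.945]]
force: [26.4, 0.7, -22.3]
opening: 0.0313
```

```bash
python3 - <<'E'
from h import *
st();arc(0.0,18)
E
```

```text
t 68.0 pos [581.8  23.8 143.6] x [0.019 0.999 0.045] z [ 0.326  0.037 -0.945] F [ 26.4   0.7 -22.3] open 31.3
grasp [575.7  23.1 161.2] radius 146.1 lever rad 0.779
[[-0.5, 5.0, -5.0], [0.3, 6.1, -2.0], [0.3, 6.2, -1.7], [0.3, 6.3, -1.4], [0.2, 6.3, -1.1], [0.2, 6.4, -0.9], [0.2, 6.4, -0.6], [0.2, 6.4, -0.3], [0.2, 6.4, -0.0], [0.2, 6.4, 0.2], [0.2, 6.4, 0.5], [0.2, 6.4, 0.8], [0.2, 6.4, 1.1], [0.2, 6.3, 1.4], [0.1, 6.2, 1.6], [0.1, 6.2, 1.9], [0.1, 6.1, 2.2], [0.1, 6.0, 2.4]]
```

>>> carry_out(series=[[[0,3,4,0],[0,2,2,0]]])

```text
time_s: 68.17
ee_pos: [0.5976, 0.0238, 0.1502]
ee_rot: [[0.019, 0.938, 0.346], [0.999, -0.034, 0.039], [0.049, 0.345, -0.937]]
force: [-1.4, -1.7, 12.6]
opening: 0.0316
```

```bash
python3 - <<'E'
from h import *
s=st();lever(); print(s['joints'].round(1),s['joint_vel'].round(1))
E
```

```text
t 68.17 pos [597.6  23.8 150.2] x [0.019 0.999 0.049] z [ 0.346  0.039 -0.937] F [-1.4 -1.7 12.6] open 31.6
grasp [591.1  23.1 167.8] radius 142.0 lever rad 0.667
[-2.740e+01  1.000e-01  2.320e+01  1.155e+02 -1.200e+00  4.410e+01
  8.490e+01] [ 0.7  2.9  1.1 -7.1 -3.1 -3.1  2.9]
```

>>> carry_out(series=[[[0,2,-2.5,0],[0,2,-1.5,0]]])

```text
time_s: 68.33
ee_pos: [0.6055, 0.0237, 0.1556]
ee_rot: [[0.018, 0.934, 0.357], [0.999, -0.034, 0.038], [0.048, 0.356, -0.933]]
force: [17.7, 1.6, -20.3]
opening: 0.0317
```

```bash
python3 - <<'E'
from h import *
s=st();lever()
E
```

```text
t 68.33 pos [605.5  23.7 155.6] x [0.018 0.999 0.048] z [ 0.357  0.038 -0.933] F [ 17.7   1.6 -20.3] open 31.7
grasp [598.8  23.  173.1] radius 142.4 lever rad 0.601
```

>>> carry_out(series=[[[0,3,0.5,0],[0,3,0,0],[0,3,0,0]]])

```text
time_s: 68.58
ee_pos: [0.6209, 0.0235, 0.1628]
ee_rot: [[0.018, 0.928, 0.371], [0.999, -0.035, 0.039], [0.049, 0.37, -0.928]]
force: [8.3, 0.0, -8.7]
opening: 0.0318
```

```bash
python3 - <<'E'
from h import *
s=st();lever()
E
```

```text
t 68.58 pos [620.9  23.5 162.8] x [0.018 0.999 0.049] z [ 0.371  0.039 -0.928] F [ 8.3  0.  -8.7] open 31.8
grasp [614.   22.8 180.2] radius 141.9 lever rad 0.483
```

>>> carry_out(series=[[[0,3,0.5,0],[0,3,0.5,0],[0,3,0.5,0],[0,3,0.5,0]]])

```text
time_s: 68.92
ee_pos: [0.6387, 0.0232, 0.1689]
ee_rot: [[0.018, 0.924, 0.382], [0.999, -0.035, 0.039], [0.049, 0.381, -0.923]]
force: [6.1, -0.2, -5.4]
opening: 0.0317
```

```bash
python3 - <<'E'
from h import *
s=st();lever()
E
```

```text
t 68.92 pos [638.7  23.2 168.9] x [0.018 0.999 0.049] z [ 0.382  0.039 -0.923] F [ 6.1 -0.2 -5.4] open 31.7
grasp [631.6  22.5 186.2] radius 141.6 lever rad 0.352
```

Smooth (about 0.4 rad/s). Continuing.

>>> carry_out(series=[[[0,3,0.8,0],[0,3,0.8,0],[0,3,1,0],[0,3,1,0]]])

```text
time_s: 69.25
ee_pos: [0.6547, 0.0231, 0.1724]
ee_rot: [[0.017, 0.922, 0.387], [0.999, -0.035, 0.039], [0.05, 0.386, -0.921]]
force: [3.6, -0.2, -2.6]
opening: 0.0317
```

```bash
python3 - <<'E'
from h import *
s=st();lever()
E
```

```text
t 69.25 pos [654.7  23.1 172.4] x [0.017 0.999 0.05 ] z [ 0.387  0.039 -0.921] F [ 3.6 -0.2 -2.6] open 31.7
grasp [647.5  22.3 189.6] radius 141.5 lever rad 0.237
```

>>> carry_out(series=[[[0,3,1,0],[0,3,1,0],[0,3,1,0],[0,3,1,0],[0,3,1,0]]])

```text
time_s: 69.67
ee_pos: [0.6721, 0.0228, 0.1742]
ee_rot: [[0.017, 0.922, 0.387], [0.999, -0.035, 0.04], [0.05, 0.386, -0.921]]
force: [2.2, -0.2, -1.6]
opening: 0.0317
```

```bash
python3 - <<'E'
from h import *
s=st();lever()
E
```

```text
t 69.67 pos [672.1  22.8 174.2] x [0.017 0.999 0.05 ] z [ 0.387  0.04  -0.921] F [ 2.2 -0.2 -1.6] open 31.7
grasp [664.9  22.1 191.4] radius 141.6 lever rad 0.113
```

>>> carry_out(series=[[[0,3,1,0],[0,3,1,0],[0,3,1,0],[0,3,1,0]]])

```text
time_s: 70.0
ee_pos: [0.685, 0.0226, 0.1742]
ee_rot: [[0.017, 0.923, 0.385], [0.999, -0.035, 0.04], [0.05, 0.384, -0.922]]
force: [1.7, -0.3, -2.1]
opening: 0.0313
```

```bash
python3 - <<'E'
from h import *
s=st();lever()
P=optics.camera_params('side');p,d=optics.get_image('side'); cv2.imwrite('pics/k5.png',cv2.resize(p[110:260,220:380,::-1],None,fx=4,fy=4,interpolation=2))
E
```

```text
t 70.0 pos [685.   22.6 174.2] x [0.017 0.999 0.05 ] z [ 0.385  0.04  -0.922] F [ 1.7 -0.3 -2.1] open 31.3
grasp [677.8  21.9 191.5] radius 141.7 lever rad 0.022
```

View pics/k5.png

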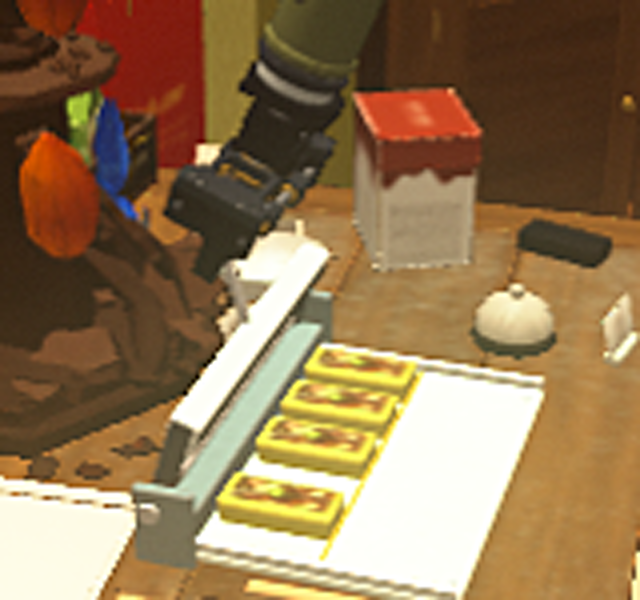

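>>> carry_out(series=[[[0,3,1,0],[0,3,1,0],[0,2,1,0]]])

```text
time_s: 70.3
ee_pos: [0.6906, 0.0226, 0.1735]
ee_rot: [[0.017, 0.926, 0.376], [0.999, -0.035, 0.041], [0.051, 0.375, -0.926]]
force: [-16.7, -0.1, 13.3]
opening: 0.0316
```

```bash
python3 - <<'E'
from h import *
s=st();lever()
P=optics.camera_params('side');p,d=optics.get_image('side')
a=cv2.imread('pics/k3.png'); b=cv2.resize(p[110:260,220:380,::-1],None,fx=4,fy=4,interpolation=2)
c=np.vstack([a[220:520,140:380],b[220:520,140:380]]); c=np.hstack([a[220:520,140:380],b[220:520,140:380]]); cv2.imwrite('pics/k6.png',cv2.resize(c,None,fx=1.6,fy=1.6))
E
```

```text
t 70.3 pos [690.6  22.6 173.5] x [0.017 0.999 0.051] z [ 0.376  0.041 -0.926] F [-16.7  -0.1  13.3] open 31.6
grasp [683.6  21.9 190.8] radius 141.4 lever rad -0.019
```

View pics/k6.png

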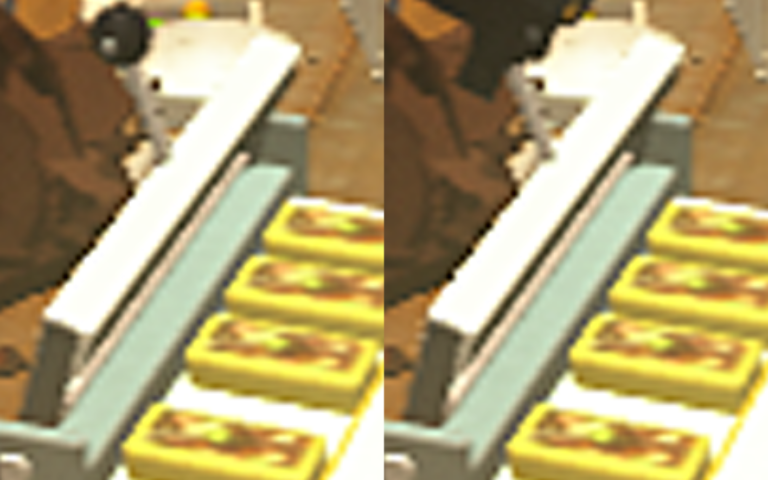

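>>> carry_out(series=[[[0,-1,0,0],[0,0,0,0],[0,0,0,0],[0,0,0,0]]], hand=-0.4)

```text
time_s: 70.68
ee_pos: [0.6887, 0.0229, 0.1743]
ee_rot: [[0.017, 0.927, 0.374], [0.998, -0.036, 0.042], [0.052, 0.372, -0.927]]
force: [-0.1, -0.8, 0.5]
opening: 0.0508
```

>>> carry_out(series=[[[0,0,-10,0],[0,0,-20,0],[0,0,-30,0],[0,0,-38,0],[0,0,-38,0],[0,-20,-30,0],[0,-30,0,0],[0,-30,0,0],[0,-20,0,0],[0,-8,0,0]]])

```text
time_s: 71.52
ee_pos: [0.5217, 0.0188, 0.2998]
ee_rot: [[0.02, 0.925, 0.378], [0.998, -0.038, 0.04], [0.051, 0.377, -0.925]]
force: [0.8, -0.5, 0.8]
opening: 0.0607
```

```bash
python3 - <<'E'
from h import *
st(); check(save='pics/w40.png'); edge()
P=optics.camera_params('side');p,d=optics.get_image('side'); cv2.imwrite('pics/s40.png',cv2.resize(p[130:380,60:400,::-1],None,fx=2.3,fy=2.3,interpolation=2))
E
```

```text
t 71.52 pos [521.7  18.8 299.8] x [0.02  0.998 0.051] z [ 0.378  0.04  -0.925] F [ 0.8 -0.5  0.8] open 60.7
face x= [  5.7184 317.0897] deg 80.08 at y24 454.3 y 55.0 58.0 z 32.5
brass [1.410000e-02 5.398524e+02] 540.2 1160 y -139.0 268.0
pack y 33.8 near x 542.6 rel line 2.1 slope 0.023
pack y -97.3 near x 540.4 rel line 1.6 slope 0.023
pack y 125.6 near x 543.5 rel line 1.8 slope 0.003
pack y -31.4 near x 541.4 rel line 1.7 slope 0.015
se 0.74 [ 71. 528.] 6388
handle 1565 [516.  276.3  61.5] (array([519.5, 278.8]), array([15.4, 90.3]), 1.4)
body 2832 [558.3 276.4  24.1] (array([563.8, 280.9]), array([ 27.6, 211.3]), 2.2)
body2 457 [513.6 273.   33. ] (array([519.3, 273.8]), array([10.2, 89.4]), 177.1)h.py:91: RankWarning: Polyfit may be poorly conditioned
  f=np.polyfit(pts[:,1],pts[:,0],1); res=pts[:,0]-np.polyval(f,pts[:,1]); k=abs(res)<2; f=np.polyfit(pts[k,1],pts[k,0],1)
```

View pics/w40.png

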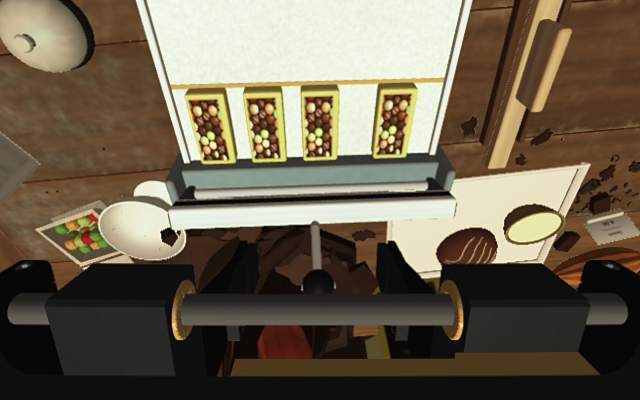

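View pics/s40.png

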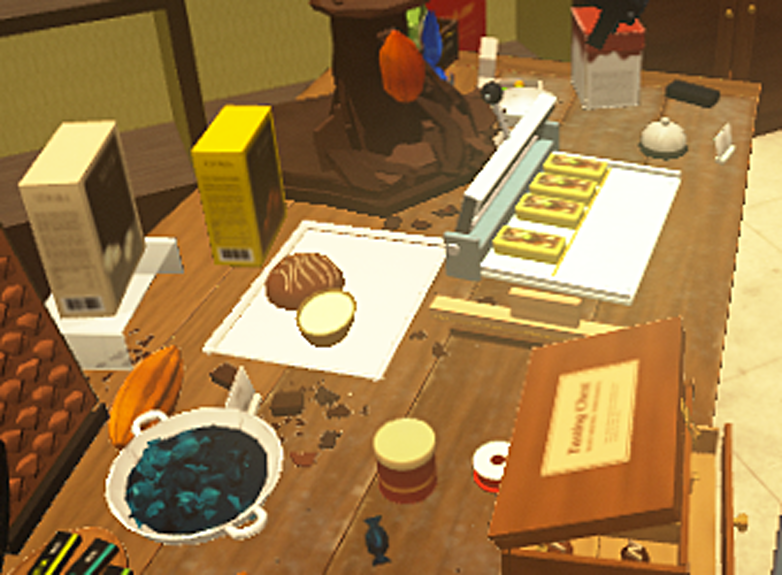

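```bash
python3 - <<'E'
from cell import env
print(env.sign_off())
E
```

```text
the job is handed in; nothing more can be done
None
```

All four loose packs are on the white bed in a straight row, the lever has been pulled fully down and eased back to rest, and the straightedge is back in its rest. I handed the job in at about 72 s of the 210 s allowed. The look-alike and the other things on the table were left where they were.

**Checks**
- **Row:** in the final view the near ends read +1.6 to +2.1 mm past the brass line, so they agree within 0.5 mm. That measurement reads about 1 to 2 mm high, so I take them to be on the line.
- **Lever:** it came back gripped, at about 0.9 rad/s at first and then about 0.4 rad/s. I let go only once it was against its stop, and the side picture matched the one taken before pressing.
- **Straightedge:** it lies flat in the channel at 1.4 to 2°, about 4 mm off its centre line.

**What went wrong along the way**
- After the first push one pack stood about 4 mm ahead of the others. I put the straightedge down, drew that pack back about 14 mm, and pushed the row again slowly.
- One pack knocked against something and turned in the grip on its way to the bed, so I re-aligned it before setting it down.
- The tool drifted out of vertical. I corrected this once by driving joint 2 up to the end of its range (it read -17.288 against the limit of -17.29). It tilted again to about 22° during the press.
- The fingers pressed on the table with about 61 N on one grasp. The wrist readings I saw otherwise stayed at or below about 43 N.

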